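Pad-print a batch of ghost cups

ROBOT

A 6-joint arm with a two-finger parallel gripper is mounted at the origin on the work surface. World frame = base frame: x ahead of the robot, y to its left, z up, the work surface at z = 0. Lengths are in m, angles in degrees, forces in N, time in s.
With the tool pointing down it reaches from about 0.35 to 0.875 m from the base axis. Payload 15.5 kg.
Tool frame: the origin (TCP) lies midway between the tips of the shut fingers; the grasp point (between the pads) lies 19 mm behind it; z points along the fingers, y is the direction in which the jaws open and shut (so a half turn about z gives the same grasp; the last joint's range is limited). The gripper opens to 85 mm and grips with 20 to 120 N. Pads are 22 mm wide; open, the fingers measure 114 mm over their backs; the gripper's body (76 mm by 85 mm) begins 54 mm behind the grasp point. The pads swing forward as they close: fully open they stand 13 mm farther back than shut.
Start: joints at [-76.232, 28.281, 77.091, -0, 74.628, -5.472], TCP at [0.206, -0.59, 0.192] pointing down, gripper open.
Joint ranges: [-166.48, 166.48], [-47.26, 123.95], [12.59, 153.08], [-70.14, 250.14], [6.76, 159.57], [-176.63, 176.63]. Speed limits (degrees/s): [108.29, 108.29, 147.25, 172.46, 172.46, 172.46].

INTERFACE

Orientations are given as a 3x3 rotation matrix whose columns are the frame's x, y, z axes.
In Python, from rig import robot gives the robot as it stands. The module is installed in compiled form; this text tells all that it offers.
- The arm moves only by the shell command python3 -m handwheel 'ROWS' [OPENING] [FORCE]. ROWS is text: rows parted by semicolons, each of 6 numbers parted by spaces: the shift along the tool's x, y, z in mm, then the turn, a rotation vector about the tool's x, y, z in rad. In form: dx dy dz rx ry rz; .... A call has 1 to 10 rows; each row is the pose to reach, as a shift and turn from the pose commanded when the call began, along the tool's axes at that moment; what a row does not reach only later rows make up. A row lasts 1/12 s, in which the tool goes at most 41.7 mm and 7.16 degrees, less where a joint would pass 70% of its speed; a pose out of reach is approached as far as the arm can. A call with a gripper value outside its range is refused whole. OPENING is the closure, from 0 (fully open) to 1 (shut), set as the call begins (- or left out, the last holds). The fingers move at their own pace and stop on an object; FORCE is the grip in N (left out, the last holds). Time passes only in rows, so rows that repeat a pose let the fingers close. It gives the time, the measured TCP pose, the force and the opening at its end, in the units of the state.
- robot.get_obs(): the state, without advancing time (a new reading comes with each control period).
- robot.capture(name): name is "side" or "top"; returns (picture, depth): 420x560x3 uint8, blue, green, red; 420x560 float32, m along the optical axis (not along the pixel's ray), 0 where there is no reading.
- robot.get_calibration(name): a dict with "intrinsics" (3x3 intrinsics, pixels), "R" (3x3) and "t" (3): a world point X has camera coordinates R X + t. Camera axes: x right, y down, z forward; pixel columns grow to the right and rows downward; lengths in m; the calibration is good to about 2 mm. A picture is of the moment at which its call begins. get_calibration takes no time and is no camera call.
- robot.job_done(): hands the job in, once; it reports no verdict.
The state is a dict: "time_s": time; "joints": joint angles; "joint_vel": joint speeds; "joint_efforts": joint torques, N m; "eef_pos": TCP position; "tool_rot": TCP orientation; "force": force on the tool from outside, world axes, zero at the start; "moment": the same for the moment, N m; "gripper_width": finger opening in m.
Only numpy, scipy, OpenCV 4.12 (cv2) and the standard library are available. Lean on these libraries where they do the work, as an engineer would, in place of code of your own. Each camera call takes 0.05 s, during which the arm holds its last target.

TASK

Print this batch of blank ghost cups: load the three or four cups that are there into the printer's numbered pockets, each size in its own pocket (112 mm tall in pocket 1, one dot; 98 mm in 2; 84 mm in 3; 70 mm in 4), one after the other from pocket 1 upwards, leaving the pocket of a missing size empty. When all are fully seated, press the treadle right down to its stop, hold it there for about a second and let it spring back up; then lift every cup out and stand it upright inside the low-rimmed plywood drying tray, its whole foot on the floor of the tray. The cups are china: never drop them, and leave the other things on the bench where they are.

Things in the scene. Friction and masses are not known exactly. Their poses are not given: they have to be found in the camera images.
- cup1: blank white handleless ghost-shaped cup, 112 mm tall (tallest size of the four). Round: flared foot 64 mm across (lowest 10 mm, narrowing to 28 mm up), then a straight neck 46 mm across up to the rim; grip it by the neck. Origin: centre of its underside, z up. Wants pocket 1. May be absent.
- cup2: blank white handleless ghost-shaped cup, 98 mm tall (second tallest size of the four). Round: flared foot 64 mm across (lowest 10 mm, narrowing to 28 mm up), then a straight neck 46 mm across up to the rim; grip it by the neck. Origin: centre of its underside, z up. Wants pocket 2. May be absent.
- cup3: blank white handleless ghost-shaped cup, 84 mm tall (second shortest size of the four). Round: flared foot 64 mm across (lowest 10 mm, narrowing to 28 mm up), then a straight neck 46 mm across up to the rim; grip it by the neck. Origin: centre of its underside, z up. Wants pocket 3. May be absent.
- cup4: blank white handleless ghost-shaped cup, 70 mm tall (shortest size of the four). Round: flared foot 64 mm across (lowest 10 mm, narrowing to 28 mm up), then a straight neck 46 mm across up to the rim; grip it by the neck. Origin: centre of its underside, z up. Wants pocket 4. May be absent.
- pocket1 (a point): floor centre of the printer's pocket 1, marked by 1 black dot on the edge towards the robot: square, 70 mm wide, 22 mm deep, in an aluminium block (floor 15 mm, top 37 mm above the table). Pockets 1 to 4 form one row, 84 mm apart, no. 1 at the robot's left end. x axis: across the row, away from the treadle; y: along it to pocket 1.
- pocket2 (a point): floor centre of the printer's pocket 2, marked by 2 black dots on the edge towards the robot: square, 70 mm wide, 22 mm deep, in an aluminium block (floor 15 mm, top 37 mm above the table). Print pads: tips 73 mm behind the pocket centre, on a bar up to 115 mm high. x axis: across the row, away from the treadle; y: along it to pocket 1.
- pocket3 (a point): floor centre of the printer's pocket 3, marked by 3 black dots on the edge towards the robot: square, 70 mm wide, 22 mm deep, in an aluminium block (floor 15 mm, top 37 mm above the table).  x axis: across the row, away from the treadle; y: along it to pocket 1.
- pocket4 (a point): floor centre of the printer's pocket 4, marked by 4 black dots on the edge towards the robot: square, 70 mm wide, 22 mm deep, in an aluminium block (floor 15 mm, top 37 mm above the table).  x axis: across the row, away from the treadle; y: along it to pocket 1.
- tread (a point): middle of the ribbed rubber top of the treadle's free end, about 60 mm above the table when up; it sinks about 27 mm: press here straight down with closed fingertips. The treadle is a steel plate, 118 x 76 mm, in front of the middle of the pocket row, rising towards the robot; the point lies 92 mm from its hinge, which is on the printer's side.
- pedal (a joint): angle of the treadle: 0 up (sprung), 0.32 rad fully down on its stop; about 10 N at the tread presses it home. It drives the print pads against the cups.
- dry_tray: square plywood drying tray on the table, fixed: floor 200 x 200 mm inside, its top 10 mm above the table; rim 6 mm thick, 22 mm above the table; origin: centre of its underside, axes along its edges
- ink_jar: squat ink jar, 52 mm across, 62 mm tall; bystander, leave it where it is. Origin: centre of its underside
- tape: roll of paper tape lying flat, 88 mm across, 24 mm high; bystander, leave it where it is. Origin: centre of its underside
- palette_knife: palette knife lying flat, 190 mm long; bystander, leave it where it is. Origin: at its middle, at table height
- sponge: yellow sponge block, 90 x 60 x 30 mm; bystander, leave it where it is. Origin: centre of its underside
- brush: brush lying flat, 180 mm long; bystander, leave it where it is. Origin: at its middle, at table height
- cleaner: grey bottle of screen cleaner, 60 mm across, 170 mm tall; bystander, leave it where it is. Origin: centre of its underside
- sample_mug: finished sample: white ghost mug with a handle and a printed black face, 100 mm across the foot, 95 mm tall; bystander, leave it where it is. Origin: centre of its underside
Not all that is in view belongs to the job. Leave any yellow look-alike of the cup1 alone.

How it is judged (in metres and radians):
On the way, in this order (a step that is already met when the one before it is completed fails the run):
1. cup 1 stands seated and released in pocket 1 (horizontal distance between cup1 and pocket1 below 0.008 m and z of cup1 in the frame of pocket1 below 0.006 m and angle between cup1's own z axis and vertical below 0.1 rad and contact force between the fingers and cup1 below 0.3 N), for 0.3 s.
2. cup 2 stands seated and released in pocket 2 (horizontal distance between cup2 and pocket2 below 0.008 m and z of cup2 in the frame of pocket2 below 0.006 m and angle between cup2's own z axis and vertical below 0.1 rad and contact force between the fingers and cup2 below 0.3 N), for 0.3 s.
3. cup 3 stands seated and released in pocket 3 (horizontal distance between cup3 and pocket3 below 0.008 m and z of cup3 in the frame of pocket3 below 0.006 m and angle between cup3's own z axis and vertical below 0.1 rad and contact force between the fingers and cup3 below 0.3 N), for 0.3 s.
4. cup 4 stands seated and released in pocket 4 (horizontal distance between cup4 and pocket4 below 0.008 m and z of cup4 in the frame of pocket4 below 0.006 m and angle between cup4's own z axis and vertical below 0.1 rad and contact force between the fingers and cup4 below 0.3 N), for 0.3 s.
5. with every cup seated in its pocket, the treadle is pressed down to its stop and held a moment (all of step 1 and all of step 2 and all of step 3 and all of step 4 and value of joint pedal above 0.295 rad), for 0.4 s.
At the end, for the whole second after the job is handed in: Every cup of the batch stands upright (within 0.1 rad), still and released in the drying tray, its foot flat on the tray's floor (centre within 75 mm of the tray's centre lines), and the treadle is up again (below 0.06 rad) (x of cup1 in the frame of dry_tray between -0.075 and 0.075 m and y of cup1 in the frame of dry_tray between -0.075 and 0.075 m and z of cup1 in the frame of dry_tray between 0.006 and 0.015 m and angle between each of cup1, cup2, cup3, cup4's own z axis and vertical below 0.1 rad and linear speed of each of cup1, cup2, cup3, cup4 below 0.02 m/s and x of cup2 in the frame of dry_tray between -0.075 and 0.075 m and y of cup2 in the frame of dry_tray between -0.075 and 0.075 m and z of cup2 in the frame of dry_tray between 0.006 and 0.015 m and x of cup3 in the frame of dry_tray between -0.075 and 0.075 m and y of cup3 in the frame of dry_tray between -0.075 and 0.075 m and z of cup3 in the frame of dry_tray between 0.006 and 0.015 m and x of cup4 in the frame of dry_tray between -0.075 and 0.075 m and y of cup4 in the frame of dry_tray between -0.075 and 0.075 m and z of cup4 in the frame of dry_tray between 0.006 and 0.015 m and value of joint pedal below 0.06 rad); the robot touches nothing.
It fails at once if a cup is dropped (falls free faster than 1.3 m/s, about 9 cm) ((linear speed of cup1 above 1.3 m/s and contact force between the fingers and cup1 below 0.1 N) or (linear speed of cup2 above 1.3 m/s and contact force between the fingers and cup2 below 0.1 N) or (linear speed of cup3 above 1.3 m/s and contact force between the fingers and cup3 below 0.1 N) or (linear speed of cup4 above 1.3 m/s and contact force between the fingers and cup4 below 0.1 N)).
It fails at once if another thing on the bench is moved by more than 5 cm (distance of any of ink_jar, tape, palette_knife, sponge, brush, cleaner, sample_mug from where it was at the start of the episode above 0.05 m).
Of cup1, cup2, cup3, cup4 only 3 to 4 are there at a start; the rules pass over those that are not, and their reading is None.
At some moment in a run one of cup1, cup2, cup3, cup4 may be knocked a few centimetres aside while the robot is not near it.
It also fails if it takes over 210 s, if anything falls off the work surface, if the arm or the gripper's body presses on something with over 40 N, if the wrist force passes 120 N, or if a joint passes its speed limit or range.

## Working session

There is one attempt and no reset: what is moved stays moved. The work goes in short steps, Python scripts to look and compute and a shell command to move; the robot and the scene stay as the last step left them, time stands still between calls to the robot, and variables do not carry over. Pictures are saved under pics/ and viewed, and the job is handed in when it is done.

```bash
mkdir -p pics; cat > h.py <<'E'
import numpy as np, cv2
from rig import robot
def cal(n):
    c=robot.get_calibration(n); return np.array(c["intrinsics"]),np.array(c["R"]),np.array(c["t"])
def ray(n,u,v,z):
    K,R,t=cal(n); d=R.T@np.linalg.inv(K)@np.array([u,v,1.]); o=-R.T@t
    return o+d*(z-o[2])/d[2]
def proj(n,X):
    K,R,t=cal(n); p=K@(R@np.array(X)+t); return p[:2]/p[2]
def cloud(n,D):
    K,R,t=cal(n); v,u=np.mgrid[:D.shape[0],:D.shape[1]]
    p=np.stack([u,v,np.ones_like(u)],-1).astype(float)@np.linalg.inv(K).T*D[...,None]
    return (p-t)@R
E
python3 - <<'E'
from h import *
o=robot.get_obs();print(o)
for n in("top","side"):
    p,d=robot.capture(n);cv2.imwrite(f"pics/{n}0.png",p);np.save(f"{n}0.npy",d);K,R,t=cal(n);print(n,K,R,-R.T@t)
E
```

```text
{'time_s': 0.0, 'joints': array([-7.62319760e+01,  2.83166810e+01,  7.71285819e+01, -1.06882360e-03,
        7.46290446e+01, -5.46922657e+00]), 'joint_vel': array([-0.00666357,  0.02723784, -0.04227513, -0.09128105, -0.04634097,
       -0.03869706]), 'joint_efforts': array([-4.71018953e-03, -8.82181406e+01, -3.83869529e+01, -5.72095014e-04,
        1.01420932e-02, -5.98934457e-05]), 'eef_pos': array([ 0.20584555, -0.5896757 ,  0.19177222]), 'tool_rot': array([[ 9.44160744e-01,  3.29485028e-01, -3.26123977e-04],
       [ 3.29485173e-01, -9.44159915e-01,  1.25536581e-03],
       [ 1.05711051e-04, -1.29272013e-03, -9.99999159e-01]]), 'force': array([-0.13129343, -0.61319365, -0.45939028]), 'moment': array([0.03887103, 0.03657443, 0.00413594]), 'gripper_width': 0.0852275886146813}
top [[496.54952099   0.         276.05870256]
 [  0.         496.54952099 211.27790874]
 [  0.           0.           1.        ]] [[ 0.01989584 -0.9997497  -0.0102319 ]
 [-0.98657398 -0.01797234 -0.16232306]
 [ 0.16209854  0.01332408 -0.98668462]] [0.30497658 0.10829327 1.41184744]
side [[389.42867221   0.         282.8318374 ]
 [  0.         389.42867221 210.54281445]
 [  0.           0.           1.        ]] [[-0.80080343 -0.59875118 -0.01452197]
 [-0.37293181  0.51745938 -0.77016729]
 [ 0.4686531  -0.6113369  -0.63767661]] [-0.1090223   0.88574645  0.8837397 ]
```

View pics/top0.png

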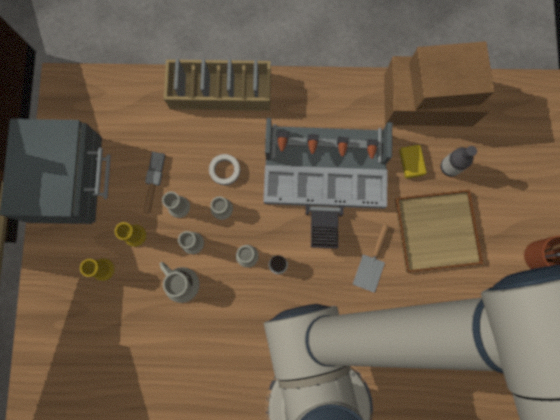

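View pics/side0.png

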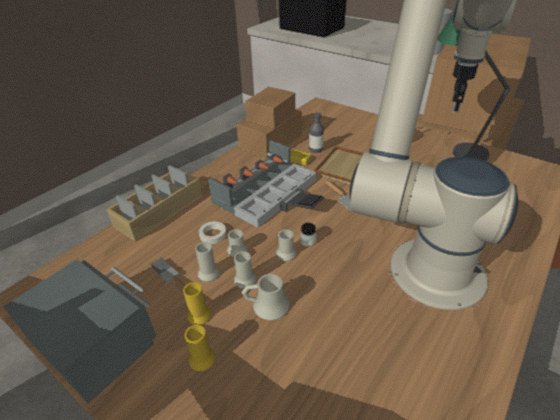

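Four white cups appear in the top view at about (175,204), (221,207), (190,242) and (247,256). The yellow look-alikes are at (129,233) and (96,268), and the handled sample mug is at (180,285). Next I'll measure heights and positions.

```bash
python3 - <<'E'
from h import *
p=cv2.imread("pics/top0.png");D=np.load("top0.npy");C=cloud("top",D)
print("table z",np.median(C[300:330,60:140,2]))
for n,(u,v) in dict(a=(175,204),b=(221,207),c=(190,242),d=(247,256),y1=(129,233),mug=(180,285),jar=(278,264)).items():
    w=C[v-22:v+22,u-22:u+22].reshape(-1,3); z=w[:,2]; zt=np.percentile(z[(z>0.03)],97)
    m=w[(z>zt-.006)&(z<zt+.01)]
    (x,y),r=cv2.minEnclosingCircle(m[:,:2].astype(np.float32)*1000)
    print(n,"top z %.4f"%zt,"centre",np.round([x,y,r],1),len(m), "mean",np.round(m.mean(0)[:2]*1000,1))
# printer
w=C[120:215,258:395]; 
c=cv2.resize(p[110:290,150:500],None,fx=2.25,fy=2.25,interpolation=cv2.INTER_CUBIC);cv2.imwrite("pics/c0.png",c)
E
```

```text
table z 4.771706095386374e-06
a top z 0.1162 centre [544.4 407.2  23.1] 65 mean [543.  407.8]
b top z 1.4118 centre [305.  108.3   0. ] 9 mean [305.  108.3]
c top z 1.4118 centre [305.  108.3   0. ] 10 mean [305.  108.3]
d top z 1.4118 centre [305.  108.3   0. ] 14 mean [305.  108.3]
y1 top z 1.3989 centre [0. 0. 0.] 0 mean [nan nan]
mug top z 0.0989 centre [333.5 395.1  45.1] 103 mean [324.7 389.1]
jar top z 1.3984 centre [0. 0. 0.] 0 mean [nan nan]<stdin>:8: RuntimeWarning: Mean of empty slice.
  ret = um.true_divide(
```

View pics/c0.png

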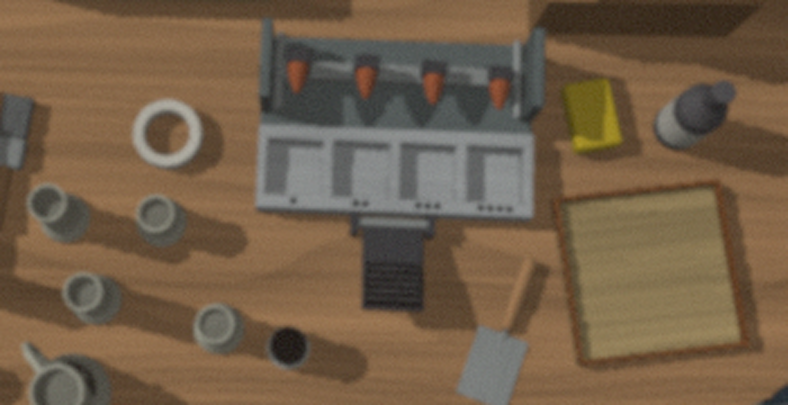

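The crop confirms four white handleless cups, the pockets with 1–4 dots running left to right, the treadle, and the tray at the right.

```bash
cat >> h.py <<'E'
def cups(seeds,D,zmax=.2,half=22):
    C=cloud("top",D);C[D<=0]=np.nan; out={}
    for n,(u,v) in seeds.items():
        w=C[v-half:v+half,u-half:u+half].reshape(-1,3); w=w[np.isfinite(w[:,2])&(w[:,2]<zmax)]
        z=w[:,2]; zt=np.median(np.sort(z)[-25:])
        m=w[(z>zt-.008)]
        (x,y),r=cv2.minEnclosingCircle(m[:,:2].astype(np.float32)*1000)
        e=cv2.fitEllipse(cv2.convexHull(m[:,:2].astype(np.float32)*1000))
        out[n]=(x,y,r,zt); print(n,"ztop %.4f"%zt,np.round([x,y,r],1),"ell",np.round(e[0],1),np.round(e[1],1),len(m))
    return out
E
python3 - <<'E'
from h import *
p=cv2.imread("pics/top0.png");D=np.load("top0.npy")
cups(dict(a=(175,204),b=(221,207),c=(190,242),d=(247,256),jar=(278,264)),D)
C=cloud("top",D);C[D<=0]=np.nan
# printer block top: rect
def rect(mask,nm):
    cs,_=cv2.findContours(mask.astype(np.uint8),cv2.RETR_EXTERNAL,cv2.CHAIN_APPROX_NONE)
    c=max(cs,key=cv2.contourArea); return c
z=C[...,2]; m=(abs(z-.037)<.007); m[:,:255]=0;m[:,400:]=0;m[:150]=0;m[225:]=0
P=C[m][:,:2].astype(np.float32)*1000; print("block",cv2.minAreaRect(P),len(P))
q=(abs(z-.037)<.007); 
cv2.imwrite("pics/z0.png",cv2.resize((np.clip(np.nan_to_num(z),0,.12)/.12*255).astype(np.uint8)[110:290,150:500],None,fx=2.25,fy=2.25,interpolation=cv2.INTER_NEAREST))
hsv=cv2.cvtColor(p,cv2.COLOR_BGR2HSV)
for uv in [(335,190),(320,230),(440,230),(403,232)]: print(uv,hsv[uv[1],uv[0]],C[uv[1],uv[0]])
E
```

```text
a ztop 0.1153 [544.8 407.8  23.5] ell [544.6 407.2] [45.1 46.2] 81
b ztop 0.0720 [541.2 283.8  23.2] ell [541.2 283.6] [45.2 45.8] 80
c ztop 0.1009 [440.6 361.8  23.1] ell [440.6 361.6] [44.5 45.6] 72
d ztop 0.0857 [406.5 206.1  22.8] ell [406.3 206.1] [44.3 45.3] 71
jar ztop 0.0669 [383.7 118.4  23. ] ell [384.1 118.4] [44.2 44.8] 200
block ((604.74658203125, -11.791183471679688), (216.6935577392578, 348.5263671875), 0.9754185080528259) 3558
(335, 190) [120   8 121] [ 0.59902739 -0.04045262  0.0166061 ]
(320, 230) [15 42 49] [0.4778488  0.00480459 0.05559034]
(440, 230) [ 20  95 139] [ 0.49002126 -0.33849647  0.00970631]
(403, 232) [ 14 134  99] [ 0.48148704 -0.232097    0.01661355]
```

View pics/z0.png

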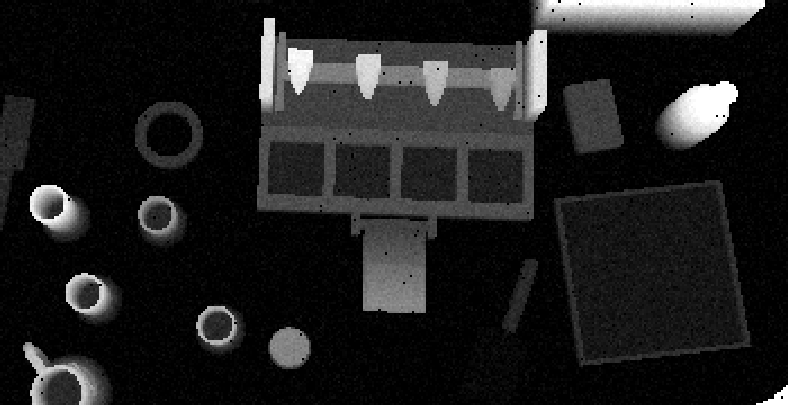

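```bash
cat > pk.py <<'E'
from h import *
D=np.load("top0.npy");C=cloud("top",D);C[D<=0]=np.nan;z=cv2.medianBlur(np.nan_to_num(C[...,2]).astype(np.float32),3)
def holes(mask,zp,name):
    cs,_=cv2.findContours(mask.astype(np.uint8),cv2.RETR_EXTERNAL,cv2.CHAIN_APPROX_NONE)
    r=[]
    for c in cs:
        if cv2.contourArea(c)<300: continue
        c=c[:,0]; m=np.array([ray("top",u,v,zp)[:2]*1000 for u,v in c],np.float32)
        r.append((cv2.minAreaRect(m),c.mean(0)))
    return sorted(r,key=lambda a:a[1][0])
m=(z<.027)&(z>.005);m[:170]=0;m[203:]=0;m[:,:264]=0;m[:,392:]=0
P=[]
for r,c in holes(m,.037,"p"): print("pocket",np.round(r[0],1),np.round(r[1],1),round(r[2],2),c); P.append(r[0])
P=np.array(P);k=np.arange(4)
A=np.polyfit(k,P,1);print("fit step",A[0],"p1",A[1],"angle",np.degrees(np.arctan2(-A[0][1],-A[0][0]))-90)
print([np.round(A[1]+i*A[0],1) for i in k])
# tray: inside floor seen vs rim
m=(z<.03)&(z>.005);m[:185]=0;m[290:]=0;m[:,:393]=0;m[:,490:]=0
for r,c in holes(m,.022,"t"): print("tray outer",r,c)
# treadle
m=(z>.02)&(z<.09);m[:212]=0;m[252:]=0;m[:,:305]=0;m[:,345:]=0
Q=C[m];print("treadle x",np.nanmin(Q[:,0]),np.nanmax(Q[:,0]),np.nanmin(Q[:,1]),np.nanmax(Q[:,1]))
for x in np.arange(.42,.56,.01):
    s=Q[abs(Q[:,0]-x)<.005]; print(round(x,2),len(s),np.round(np.nanmedian(s,0),4),np.round(np.nanpercentile(s[:,1],[3,97]),3))
# pads
m=(z>.04)&(z<.2);m[:115]=0;m[168:]=0;m[:,:262]=0;m[:,396:]=0
Q=C[m];print("bar",np.nanmin(Q,0),np.nanmax(Q,0))
E
python3 pk.py
```

```text
pocket [608.  114.4] [66.6 68.1] 1.0 [281.01136364 184.14772727]
pocket [606.7  32.3] [66.9 67.7] 0.28 [310.45454545 185.47727273]
pocket [605.2 -52.5] [67. 68.] 0.17 [340.34090909 186.51136364]
pocket [ 603.8 -136.8] [66.3 68.9] 1.0 [369.45977011 187.68965517]
fit step [ -1.42090454 -83.84596443] p1 [608.06664429 115.11383247] angle -0.9708760785278088
[array([608.1, 115.1]), array([606.6,  31.3]), array([605.2, -52.6]), array([ 603.8, -136.4])]
tray outer ((488.2164306640625, -329.820556640625), (214.497314453125, 220.25613403320312), 8.175333023071289) [438.42372881 230.9559322 ]
treadle x 0.42786440461130537 0.5370746824547595 -0.061444527259002485 0.04278748071903638
0.42 0 [nan nan nan] nan
0.43 70 [ 0.4311 -0.0114  0.0618] [-0.041  0.026]
0.44 109 [ 0.4397 -0.006   0.0634] [-0.041  0.029]
0.45 89 [ 0.45   -0.006   0.0607] [-0.044  0.029]
0.46 104 [ 0.4595 -0.0061  0.0577] [-0.042  0.027]
0.47 88 [ 0.4699 -0.0088  0.0543] [-0.045  0.028]
0.48 105 [ 0.4793 -0.0065  0.0519] [-0.042  0.029]
0.49 90 [ 0.4905 -0.0114  0.0449] [-0.046  0.027]
0.5 90 [ 0.4996 -0.0071  0.0417] [-0.044  0.029]
0.51 100 [ 0.5102 -0.0103  0.0379] [-0.044  0.026]
0.52 88 [ 0.5202 -0.0107  0.0348] [-0.046  0.027]
0.53 106 [ 0.5295 -0.015   0.0313] [-0.059  0.037]
0.54 2 [ 0.5368  0.0281 -0.0013] [0.027 0.029]
0.55 0 [nan nan nan] nan
0.56 0 [nan nan nan] nan
bar [ 0.67220824 -0.20925795  0.02577112] [0.81358365 0.1596666  0.12226207]
  return np.nanmean(a, axis, out=out, keepdims=keepdims)
  return np.nanmean(a, axis, out=out, keepdims=keepdims)
```

```bash
cat > go.py <<'E'
import sys; from h import *
from scipy.spatial.transform import Rotation as Ro
o=robot.get_obs();R=np.array(o["tool_rot"]);p=np.array(o["eef_pos"])*1000
T=np.array([[0,1,0],[1,0,0],[0,0,-1.]])
print("t %.2f"%o["time_s"],"pos",np.round(p,1),"F",np.round(o["force"],1),"w %.4f"%o["gripper_width"])
rv=Ro.from_matrix(R.T@T).as_rotvec();print("rot",np.round(rv,4))
for a in sys.argv[1:]:
    x=np.array([float(v) for v in a.split(",")]);print(a,"->",np.round(R.T@(x-p),1))
E
python3 go.py 450,-200,240 544.6,407.4,240
```

```text
t 0.10 pos [ 205.9 -589.7  191.9] F [ 0.1 -0.1 -0.5] w 0.0853
rot [-9.000e-04 -8.000e-04 -1.235e+00]
450,-200,240 -> [ 358.9 -287.6  -47.8]
544.6,407.4,240 -> [ 648.4 -829.9  -47.2]
```

```bash
python3 -m handwheel '36 -29 -5 0 0 -0.12;72 -58 -10 0 0 -0.24;108 -87 -15 0 0 -0.36;144 -116 -20 0 0 -0.48;180 -145 -25 0 0 -0.6;216 -174 -30 0 0 -0.72;252 -203 -35 0 0 -0.84;288 -232 -40 0 0 -0.96;324 -260 -45 0 0 -1.08;359 -288 -48 0 0 -1.2' 0.2 60; python3 go.py 544.6,407.4,240
```

```text
time_s: 0.93
eef_pos: [0.426, -0.2368, 0.2366]
tool_rot: [[0.029, 1.0, 0.0], [1.0, -0.029, -0.0], [-0.0, 0.0, -1.0]]
force: [0.9, -0.9, 0.9]
gripper_width: 0.0684
t 0.93 pos [ 426.  -236.8  236.6] F [ 0.9 -0.9  0.9] w 0.0684
rot [ 0.      0.     -0.0292]
544.6,407.4,240 -> [647.4  99.7  -3.4]
```

```bash
python3 -m handwheel '0 0 0 0 0 -0.035;0 0 0 0 0 -0.035'; python3 go.py 544.6,407.4,240
```

```text
time_s: 1.1
eef_pos: [0.4263, -0.2368, 0.2364]
tool_rot: [[-0.006, 1.0, -0.0], [1.0, 0.006, 0.0], [0.0, -0.0, -1.0]]
force: [-0.0, -0.4, 0.7]
gripper_width: 0.0684
t 1.10 pos [ 426.3 -236.8  236.4] F [-0.  -0.4  0.7] w 0.0684
rot [-0.    -0.     0.006]
544.6,407.4,240 -> [643.5 122.1  -3.6]
```

```bash
python3 -m handwheel '38 7 0 0 0 0.006;76 14 0 0 0 0.006;114 21 0 0 0 0.006;152 29 0 0 0 0.006;190 36 0 0 0 0.006;228 43 0 0 0 0.006;266 50 0 0 0 0.006;304 57 0 0 0 0.006;342 65 0 0 0 0.006;380 72 0 0 0 0.006';python3 -m handwheel '38 7 0 0 0 0;76 14 0 0 0 0;114 21 0 0 0 0;152 29 0 0 0 0;190 36 0 0 0 0;225 43 0 0 0 0;250 48 0 0 0 0;264 50 0 0 0 0;264 50 0 0 0 0;264 50 0 0 0 0';  python3 go.py 544.6,407.4,240
python3 - <<'E'
from h import *
for n in("top","side"):
    p,d=robot.capture(n);cv2.imwrite(f"pics/{n}1.png",p);np.save(f"{n}1.npy",d)
E
```

```text
time_s: 1.93
eef_pos: [0.4978, 0.1419, 0.2361]
tool_rot: [[0.01, 1.0, -0.0], [1.0, -0.01, -0.0], [-0.0, -0.0, -1.0]]
force: [1.9, -0.6, 0.3]
gripper_width: 0.068
time_s: 2.77
eef_pos: [0.5496, 0.4041, 0.2355]
tool_rot: [[0.008, 1.0, -0.001], [1.0, -0.008, -0.001], [-0.001, -0.001, -1.0]]
force: [0.5, -0.0, 0.1]
gripper_width: 0.0686
t 2.77 pos [549.6 404.1 235.5] F [ 0.5 -0.   0.1] w 0.0686
rot [-0.0009  0.001  -0.0079]
544.6,407.4,240 -> [ 3.3 -5.  -4.5]
```

View pics/top1.png

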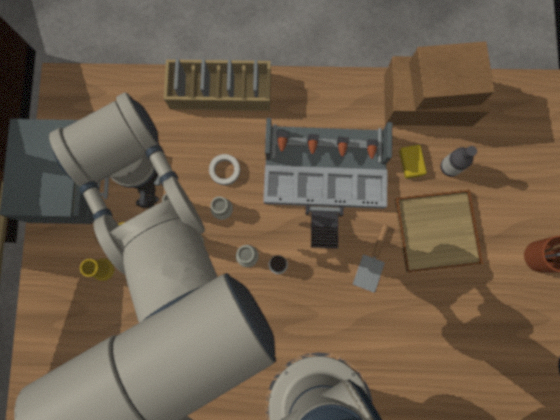

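View pics/side1.png

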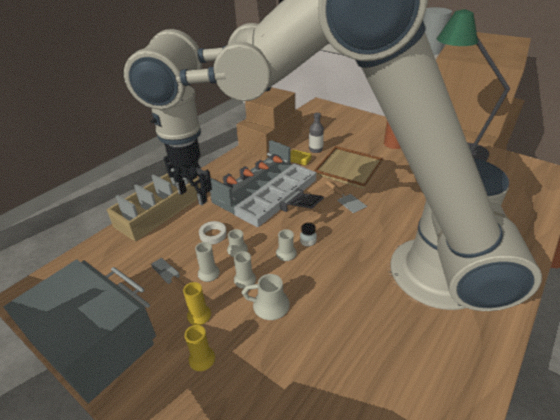

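```bash
python3 -m handwheel '3 -5 5 -0.001 0.001 -0.008;3 -5 40 -0.001 0.001 -0.008;3 -5 75 -0.001 0.001 -0.008;3 -5 110 -0.001 0.001 -0.008;3 -5 140 -0.001 0.001 -0.008;3 -5 140 -0.001 0.001 -0.008' 0.05; python3 go.py 544.6,407.4,48
python3 - <<'E'
from h import *
for n in("side",):
    p,d=robot.capture(n);cv2.imwrite(f"pics/{n}2.png",cv2.resize(p[140:320,120:320],None,fx=3,fy=3))
E
```

```text
time_s: 3.37
eef_pos: [0.5407, 0.4052, 0.0904]
tool_rot: [[-0.001, 1.0, -0.007], [1.0, 0.001, -0.004], [-0.004, -0.007, -1.0]]
force: [-0.7, -0.8, -0.6]
gripper_width: 0.0807
t 3.37 pos [540.7 405.2  90.4] F [-0.7 -0.8 -0.6] w 0.0807
rot [-0.0069  0.0039  0.0012]
544.6,407.4,48 -> [ 2.4  4.2 42.4]
```

View pics/side2.png

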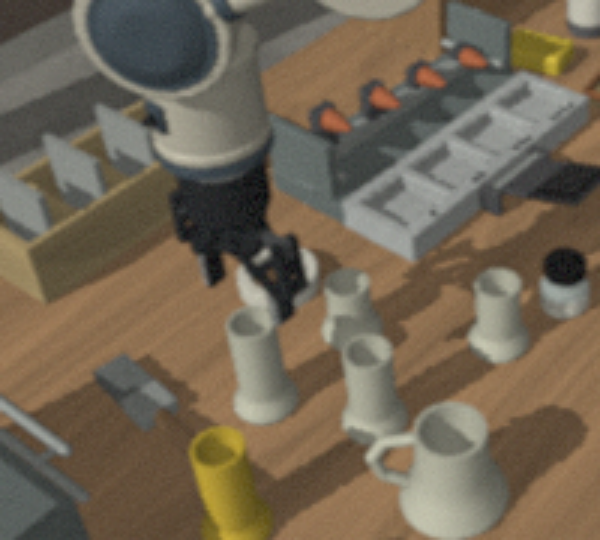

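```bash
python3 - <<'E'
from h import *
for X in [(.5446,.4074,0),(.5446,.4074,.112),(.5407,.4052,.0904),(.583,.405,.1),(.498,.405,.1)]:
    u=proj("side",X);print(X,u,(u-[120,140])*3)
o=robot.get_obs();print(o["eef_pos"],o["joint_vel"])
p,d=robot.capture("side");cv2.imwrite("pics/s3.png",p);C=cloud("side",d)
for (u,v) in [(206,250),(199,205)]: print(C[v-3:v+4,u-3:u+4].reshape(-1,3).mean(0))
p,d=robot.capture("top");cv2.imwrite("pics/t3.png",p)
E
```

```text
(0.5446, 0.4074, 0) [207.72025832 273.98357806] [263.16077496 401.95073418]
(0.5446, 0.4074, 0.112) [202.22205548 247.34372972] [246.66616643 322.03118916]
(0.5407, 0.4052, 0.0904) [204.86908248 252.87943848] [254.60724745 338.63831544]
(0.583, 0.405, 0.1) [194.02697707 244.2495542 ] [222.08093122 312.74866259]
(0.498, 0.405, 0.1) [215.33206879 256.9446902 ] [285.99620636 350.83407059]
[0.54219413 0.40621943 0.09393051] [ 0.1135414  -3.26554856 -4.65624989 -0.04513377  2.66298571 -0.08622964]
[0.5416374  0.39872681 0.09620617]
[0.5085987  0.41768904 0.28783548]
```

View pics/t3.png

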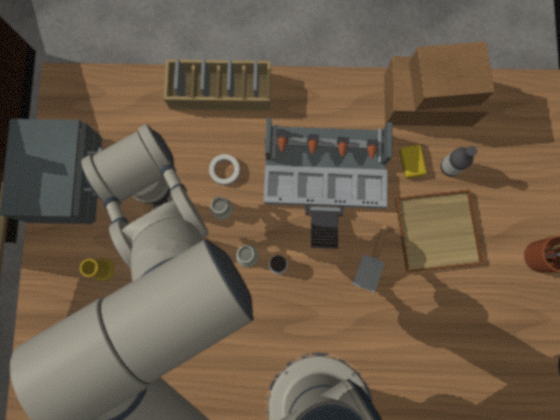

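View pics/s3.png

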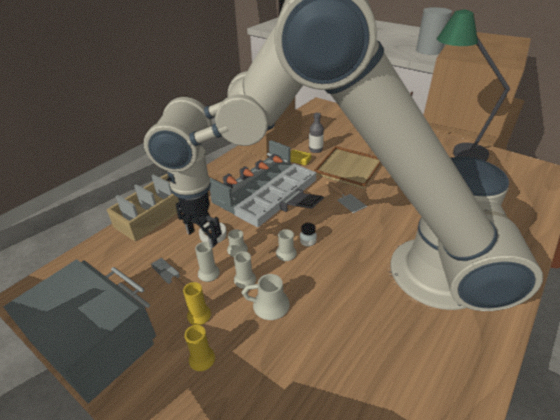

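```bash
python3 - <<'E'
from h import *
for i in range(3):
    p,d=robot.capture("side");print(robot.get_obs()["eef_pos"])
cv2.imwrite(f"pics/side4.png",cv2.resize(p[140:320,120:320],None,fx=3,fy=3))
E
python3 go.py 544.6,407.4,48
```

```text
[0.54523331 0.40846038 0.09881429]
[0.54533374 0.40857216 0.09893821]
[0.54525053 0.40859421 0.09881724]
t 3.67 pos [545.3 408.6  98.8] F [-0.1  0.3  0.5] w 0.0812
rot [ 0.004  -0.0029  0.0018]
544.6,407.4,48 -> [-1.3 -0.9 50.8]
```

View pics/side4.png

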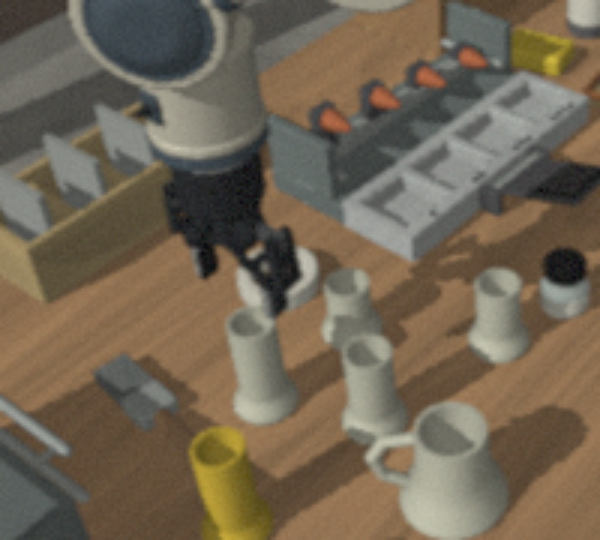

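```bash
python3 - <<'E'
from h import *
p,d=robot.capture("side");C=cloud("side",d);C[d<=0]=np.nan
np.save("s5.npy",d);cv2.imwrite("pics/s5.png",p)
w=C[195:275,160:245]; g=p[195:275,160:245].max(2)
m=(g<70)&(w[...,2]>.03)&(abs(w[...,0]-.545)<.08)&(abs(w[...,1]-.41)<.08)
q=w[m];print(len(q),np.nanmin(q,0),np.nanmax(q,0))
for z in np.arange(.05,.3,.02):
    s=q[abs(q[:,2]-z)<.01]; 
    if len(s): print(round(z,2),len(s),s.min(0).round(3),s.max(0).round(3))
E
```

```text
1135 [0.47141372 0.38198221 0.15168935] [0.61554252 0.45256423 0.33098502]
0.15 16 [0.495 0.397 0.152] [0.589 0.416 0.16 ]
0.17 59 [0.489 0.396 0.16 ] [0.588 0.417 0.18 ]
0.19 50 [0.474 0.397 0.18 ] [0.606 0.421 0.2  ]
0.21 163 [0.473 0.397 0.2  ] [0.616 0.426 0.22 ]
0.23 183 [0.471 0.398 0.22 ] [0.615 0.428 0.24 ]
0.25 186 [0.475 0.397 0.24 ] [0.612 0.427 0.26 ]
0.27 131 [0.506 0.387 0.261] [0.567 0.445 0.28 ]
0.29 196 [0.506 0.382 0.28 ] [0.562 0.446 0.3  ]
```

```bash
python3 - <<'E'
from h import *
for nm,f in (("1","side1"),("5","s5")):
    d=np.load(f+".npy");p=cv2.imread(f"pics/{f}.png");C=cloud("side",d);C[d<=0]=np.nan
    m=(p.max(2)<75)&(C[...,2]>.03)&(abs(C[...,0]-.545)<.09)&(abs(C[...,1]-.41)<.06); q=C[m]
    print(f,np.sort(q[:,2])[:12].round(3))
p,d=robot.capture("side");o=robot.get_obs();print(o)
C=cloud("side",d);C[d<=0]=np.nan
m=(p.max(2)<75)&(C[...,2]>.03)&(abs(C[...,0]-.545)<.09)&(abs(C[...,1]-.41)<.06); q=C[m];print(np.sort(q[:,2])[:12].round(3))
E
```

```text
side1 [0.282 0.283 0.284 0.284 0.285 0.285 0.285 0.285 0.286 0.286 0.287 0.287]
s5 [0.15  0.152 0.152 0.153 0.154 0.154 0.155 0.155 0.156 0.157 0.157 0.158]
{'time_s': 3.7667, 'joints': array([3.18267273e+01, 3.78673527e+01, 7.45272357e+01, 2.23056629e-02,
       6.73816433e+01, 3.17060313e+01]), 'joint_vel': array([ 0.0147775 ,  0.44759004,  0.49155241,  0.07202462, -0.21319199,
        0.11774577]), 'joint_efforts': array([-8.86510662e-02, -9.97048759e+01, -3.52777040e+01, -6.74050825e-04,
       -3.44750144e-03, -1.64625749e-04]), 'eef_pos': array([0.54480571, 0.40845086, 0.09807897]), 'tool_rot': array([[-0.00196121,  0.99999318,  0.00312879],
       [ 0.99999529,  0.00195381,  0.00236491],
       [ 0.00235878,  0.00313342, -0.99999231]]), 'force': array([-0.78356058,  0.01009529,  0.05541431]), 'moment': array([ 0.05301437, -0.01833357,  0.0519799 ]), 'gripper_width': 0.08107805772589584}
[0.15  0.15  0.15  0.152 0.153 0.153 0.154 0.154 0.156 0.156 0.157 0.157]
```

```bash
python3 - <<'E'
from h import *
p=cv2.imread("pics/s5.png")
c=p[170:280,150:260]; c=np.clip(c.astype(float)*1.8,0,255).astype(np.uint8)
c=cv2.resize(c,None,fx=5,fy=5,interpolation=cv2.INTER_CUBIC)
for X in [(.5448,.4084,.098),(.5446,.4074,.112),(.5448,.4084,.150)]:
    u=(proj("side",X)-[150,170])*5; cv2.circle(c,tuple(int(a) for a in u),4,(0,0,255),-1)
cv2.imwrite("pics/e5.png",c)
E
```

```text
(no output)
```

View pics/e5.png

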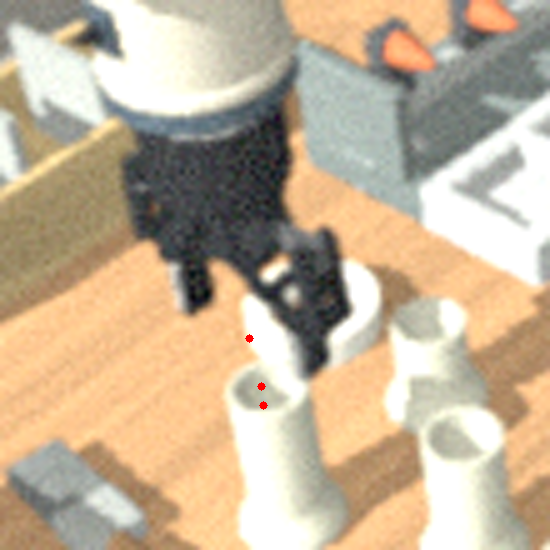

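```bash
python3 -m handwheel '-1 -0.5 10 0.003 -0.002 0.002;-1 -0.5 20 0.003 -0.002 0.002;-1 -0.5 30 0.003 -0.002 0.002;-1 -0.5 38 0.003 -0.002 0.002;-1 -0.5 38 0.003 -0.002 0.002;-1 -0.5 38 0.003 -0.002 0.002;-1 -0.5 38 0.003 -0.002 0.002' 0; python3 go.py 544.6,407.4,48
cat > sv.py <<'E'
import sys; from h import *
# sv.py cam x0 y0 x1 y1 name
n,x0,y0,x1,y1,f=sys.argv[1],*map(int,sys.argv[2:6]),sys.argv[6]
p,d=robot.capture(n);np.save(f+".npy",d);cv2.imwrite(f"pics/{f}_full.png",p)
c=p[y0:y1,x0:x1];s=min(780/c.shape[1],590/c.shape[0]);c=np.clip(c.astype(float)*1.6,0,255).astype(np.uint8)
cv2.imwrite(f"pics/{f}.png",cv2.resize(c,None,fx=s,fy=s,interpolation=cv2.INTER_CUBIC))
E
python3 sv.py side 150 170 260 290 s6
```

```text
time_s: 4.35
eef_pos: [0.5438, 0.4072, 0.0584]
tool_rot: [[-0.0, 1.0, -0.002], [1.0, 0.0, -0.001], [-0.001, -0.002, -1.0]]
force: [-0.3, -0.0, -0.0]
gripper_width: 0.0853
t 4.35 pos [543.8 407.2  58.4] F [-0.3 -0.  -0. ] w 0.0853
rot [-0.0019  0.001   0.0001]
544.6,407.4,48 -> [ 0.3  0.9 10.4]
```

View pics/s6.png

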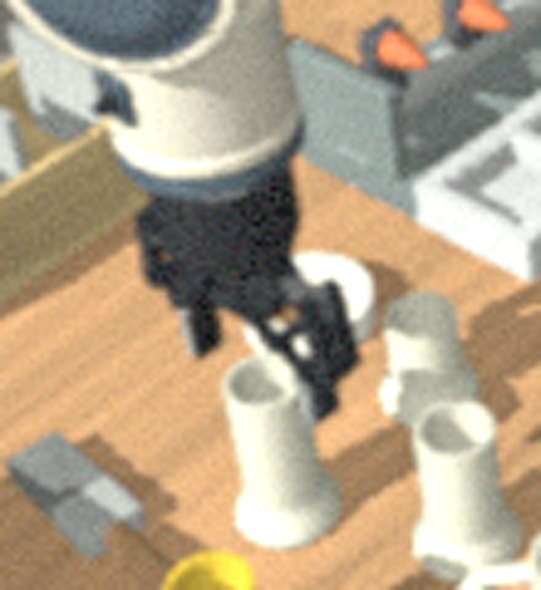

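The image shows the open fingertips about 50 mm above the reported TCP height, and only 13 mm of that is expected. I'll trust the camera and go down in small steps while watching the force.

```bash
python3 -m handwheel '0 1 8 -0.002 0.001 0;0 1 16 -0.002 0.001 0;0 1 24 -0.002 0.001 0;0 1 30 -0.002 0.001 0;0 1 30 -0.002 0.001 0;0 1 30 -0.002 0.001 0' 0; python3 go.py 544.6,407.4,48
python3 sv.py side 150 170 260 290 s7
```

```text
time_s: 4.9
eef_pos: [0.5443, 0.4068, 0.0277]
tool_rot: [[0.0, 1.0, -0.001], [1.0, -0.0, -0.001], [-0.001, -0.001, -1.0]]
force: [0.7, 1.1, -0.5]
gripper_width: 0.0856
t 4.90 pos [544.3 406.8  27.7] F [ 0.7  1.1 -0.5] w 0.0856
rot [-0.0009  0.0006 -0.    ]
544.6,407.4,48 -> [  0.5   0.3 -20.3]
```

View pics/s7.png

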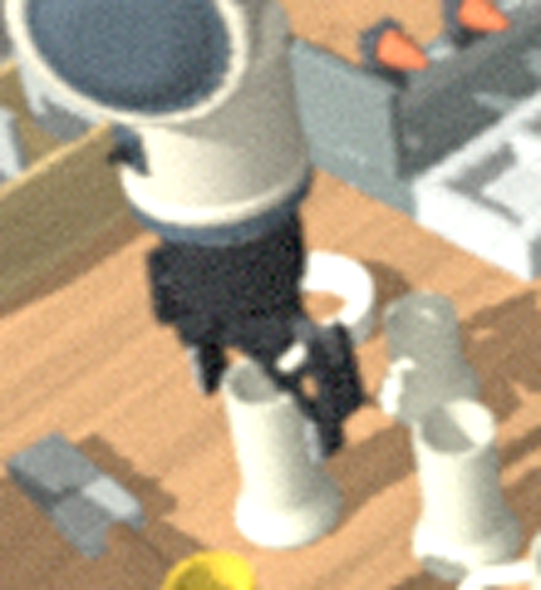

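```bash
python3 -m handwheel '0 0 5 0 0 0;0 0 10 0 0 0;0 0 10 0 0 0;0 0 10 0 0 0' 0; python3 -m handwheel '0 0 0 0 0 0;0 0 0 0 0 0;0 0 0 0 0 0;0 0 0 0 0 0;0 0 0 0 0 0;0 0 0 0 0 0;0 0 0 0 0 0;0 0 0 0 0 0' 0.7 40; python3 go.py 544.6,407.4,48
python3 sv.py side 150 170 260 290 s8
```

```text
time_s: 5.28
eef_pos: [0.5443, 0.4069, 0.018]
tool_rot: [[0.0, 1.0, -0.001], [1.0, -0.0, -0.0], [-0.0, -0.001, -1.0]]
force: [-0.2, 0.7, 0.5]
gripper_width: 0.0855
time_s: 5.95
eef_pos: [0.5446, 0.4071, 0.0187]
tool_rot: [[-0.0, 1.0, 0.0], [1.0, 0.0, 0.0], [0.0, 0.0, -1.0]]
force: [-1.2, 0.4, 6.0]
gripper_width: 0.0456
t 5.95 pos [544.6 407.1  18.7] F [-1.2  0.4  6. ] w 0.0456
rot [ 0.0003 -0.0002  0.0001]
544.6,407.4,48 -> [  0.3  -0.  -29.3]
```

View pics/s8.png

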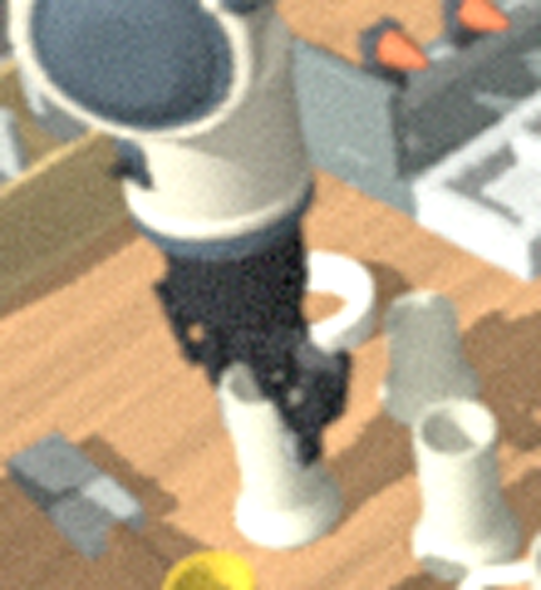

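```bash
python3 -m handwheel '0 0 -5 0 0 0;0 0 -15 0 0 0;0 0 -35 0 0 0;0 0 -60 0 0 0;0 0 -85 0 0 0;0 0 -110 0 0 0;0 0 -125 0 0 0;0 0 -130 0 0 0;0 0 -130 0 0 0'; python3 -m handwheel '-10 2 0 0 0 0;-30 6 0 0 0 0;-65 14 0 0 0 0;-100 22 0 0 0 0;-135 30 0 0 0 0;-170 38 0 0 0 0;-205 45 0 0 0 0;-240 52 0 0 0 0;-265 58 0 0 0 0;-280 61 0 0 0 0'; python3 -m handwheel '-8 2 0 0 0 0;-12 2.5 0 0 0 0;-12 2.5 0 0 0 0;-12 2.5 0 0 0 0;-12 2.5 0 0 0 0';python3 go.py 608.1,115.1,80
python3 sv.py side 190 120 330 260 s9; python3 sv.py top 240 100 420 235 t9
```

```text
time_s: 6.75
eef_pos: [0.5451, 0.4074, 0.15]
tool_rot: [[-0.0, 1.0, 0.002], [1.0, 0.0, 0.001], [0.001, 0.002, -1.0]]
force: [0.1, -0.2, -2.6]
gripper_width: 0.0454
time_s: 7.58
eef_pos: [0.6051, 0.1235, 0.1469]
tool_rot: [[0.002, 1.0, -0.002], [1.0, -0.002, -0.001], [-0.001, -0.002, -1.0]]
force: [0.1, -0.7, -2.7]
gripper_width: 0.0452
time_s: 8.0
eef_pos: [0.6077, 0.1163, 0.1482]
tool_rot: [[-0.001, 1.0, -0.0], [1.0, 0.001, 0.0], [0.0, -0.0, -1.0]]
force: [0.4, -0.1, -2.6]
gripper_width: 0.0453
t 8.00 pos [607.7 116.3 148.2] F [ 0.4 -0.1 -2.6] w 0.0453
rot [-0.0004 -0.0002  0.0013]
608.1,115.1,80 -> [-1.2  0.4 68.2]
```

View pics/s9.png

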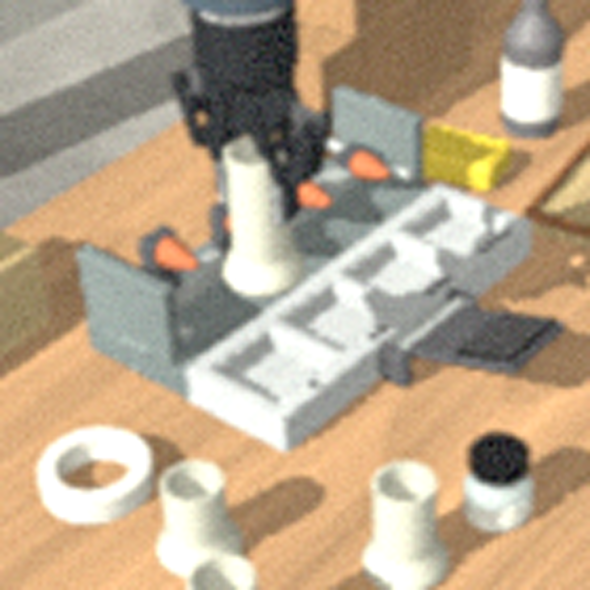

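View pics/t9.png

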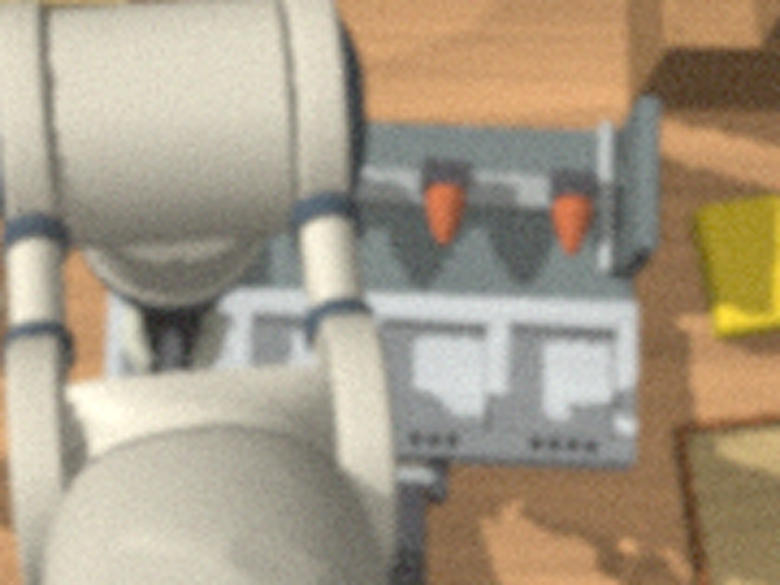

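```bash
python3 -m handwheel '-1 0 10 0 0 0.001;-1 0 30 0 0 0.001;-1 0 50 0 0 0.001;-1 0 70 0 0 0.001;-1 0 82 0 0 0.001;-1 0 84 0 0 0.001;-1 0 84 0 0 0.001;-1 0 84 0 0 0.001;-1 0 84 0 0 0.001';python3 go.py 608.1,115.1,33.7
python3 sv.py side 190 120 330 260 s10
```

```text
time_s: 8.85
eef_pos: [0.6089, 0.1142, 0.0655]
tool_rot: [[0.001, 1.0, 0.002], [1.0, -0.001, 0.0], [0.0, 0.002, -1.0]]
force: [-0.0, -0.3, -2.5]
gripper_width: 0.0447
t 8.85 pos [608.9 114.2  65.5] F [-0.  -0.3 -2.5] w 0.0447
rot [ 0.0019 -0.0002 -0.0009]
608.1,115.1,33.7 -> [ 0.9 -0.8 31.8]
```

View pics/s10.png

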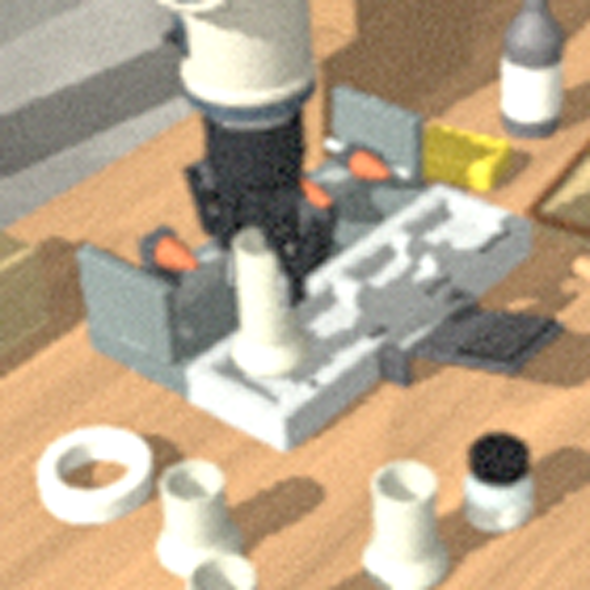

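```bash
python3 -m handwheel '1 -1 4 0 0 0;1 -1 8 0 0 0;1 -1 12 0 0 0;1 -1 14 0 0 0;1 -1 14 0 0 0;1 -1 14 0 0 0';python3 go.py 608.1,115.1,33.7; python3 -m handwheel '0 0 4 0 0 0;0 0 8 0 0 0;0 0 12 0 0 0;0 0 16 0 0 0;0 0 17 0 0 0;0 0 17 0 0 0;0 0 17 0 0 0';python3 go.py 608.1,115.1,33.7
python3 sv.py side 190 120 330 260 s11
```

```text
time_s: 9.4
eef_pos: [0.607, 0.115, 0.0502]
tool_rot: [[0.001, 1.0, -0.0], [1.0, -0.001, -0.0], [-0.0, -0.0, -1.0]]
force: [0.5, 0.1, -2.8]
gripper_width: 0.0452
t 9.40 pos [607.  115.   50.2] F [ 0.5  0.1 -2.8] w 0.0452
rot [-0.0004  0.0001 -0.001 ]
608.1,115.1,33.7 -> [ 0.1  1.1 16.5]
time_s: 9.98
eef_pos: [0.6066, 0.115, 0.0335]
tool_rot: [[0.001, 1.0, -0.001], [1.0, -0.001, -0.0], [-0.0, -0.001, -1.0]]
force: [-5.2, -0.1, 6.7]
gripper_width: 0.0455
t 9.98 pos [606.6 115.   33.5] F [-5.2 -0.1  6.7] w 0.0455
rot [-0.0007  0.     -0.001 ]
608.1,115.1,33.7 -> [ 0.1  1.5 -0.2]
```

View pics/s11.png

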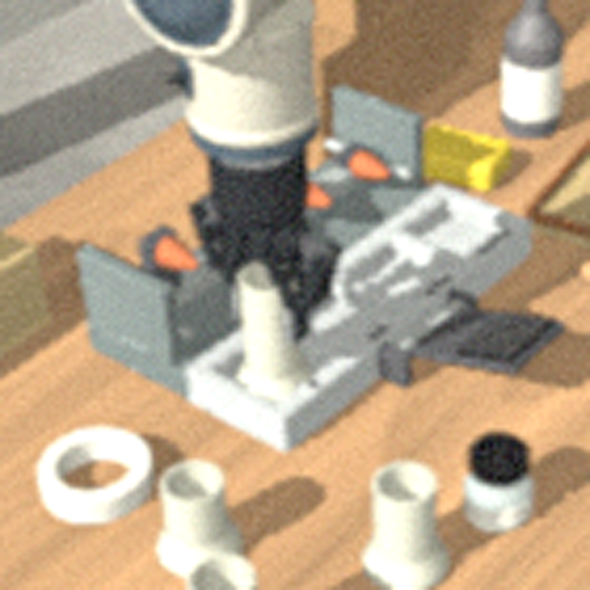

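```bash
python3 -m handwheel '0 0 0 0 0 0;0 0 0 0 0 0;0 0 0 0 0 0;0 0 0 0 0 0;0 0 0 0 0 0' 0.2; python3 go.py; python3 -m handwheel '0 0 -10 0 0 0;0 0 -25 0 0 0;0 0 -50 0 0 0;0 0 -85 0 0 0;0 0 -120 0 0 0;0 0 -150 0 0 0;0 0 -150 0 0 0;0 0 -150 0 0 0';python3 go.py 440.6,361.7,180
python3 sv.py side 190 120 330 260 s12;python3 sv.py top 240 100 420 235 t12
```

```text
time_s: 10.45
eef_pos: [0.6071, 0.115, 0.0333]
tool_rot: [[0.001, 1.0, 0.0], [1.0, -0.001, -0.0], [-0.0, 0.0, -1.0]]
force: [-0.3, 0.1, 0.3]
gripper_width: 0.068
t 10.45 pos [607.1 115.   33.3] F [-0.3  0.1  0.3] w 0.0680
rot [ 0.0001  0.     -0.001 ]
time_s: 11.12
eef_pos: [0.6081, 0.1151, 0.1859]
tool_rot: [[0.001, 1.0, 0.004], [1.0, -0.001, 0.0], [0.0, 0.004, -1.0]]
force: [0.0, 0.7, -0.5]
gripper_width: 0.0682
t 11.12 pos [608.1 115.1 185.9] F [ 0.   0.7 -0.5] w 0.0682
rot [ 0.0042 -0.0004 -0.001 ]
440.6,361.7,180 -> [ 246.4 -167.8    5.3]
```

View pics/s12.png

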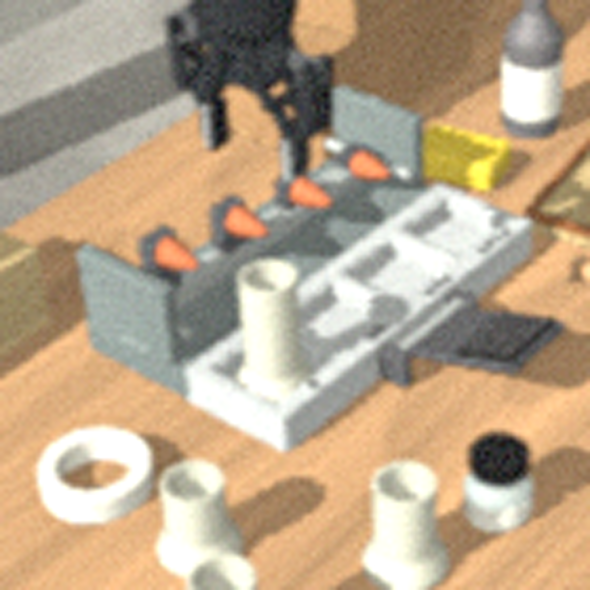

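View pics/t12.png

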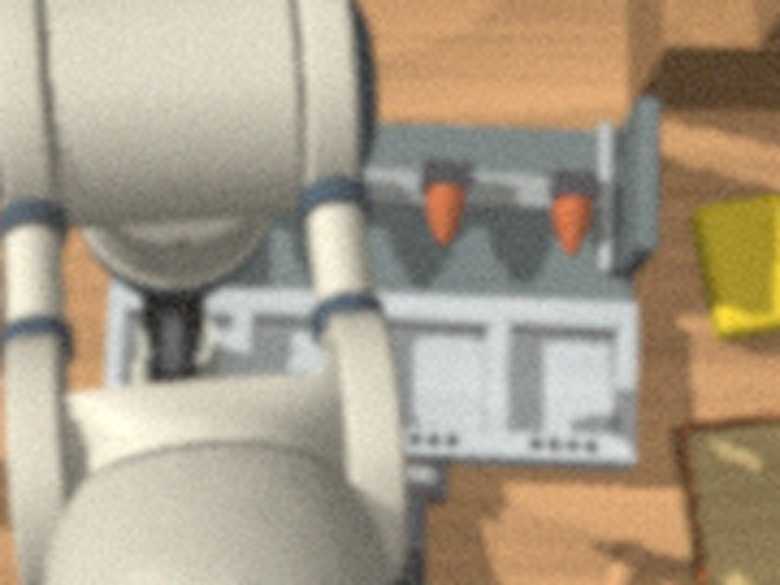

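```bash
python3 -m handwheel '18 -12 0 0.004 0 -0.001;50 -34 0 0.004 0 -0.001;82 -56 0 0.004 0 -0.001;114 -78 0 0.004 0 -0.001;146 -100 0 0.004 0 -0.001;178 -122 0 0.004 0 -0.001;208 -142 0 0.004 0 -0.001;232 -158 0 0.004 0 -0.001;246 -168 0 0.004 0 -0.001;246 -168 0 0.004 0 -0.001'; python3 -m handwheel '0 0 0 0 0 0;0 0 0 0 0 0';python3 go.py 440.6,361.7,80
python3 sv.py side 0 0 560 420 s13;python3 sv.py top 0 0 560 420 t13
python3 - <<'E'
from h import *
D=np.load("t13.npy");cups(dict(cup1=(281,185),b=(221,207),d=(247,256)),D,half=20)
E
```

```text
time_s: 12.05
eef_pos: [0.4365, 0.3633, 0.1821]
tool_rot: [[-0.003, 1.0, -0.007], [1.0, 0.003, -0.001], [-0.001, -0.007, -1.0]]
force: [-0.7, 0.6, 0.1]
gripper_width: 0.0682
time_s: 12.22
eef_pos: [0.4392, 0.3605, 0.1826]
tool_rot: [[-0.0, 1.0, -0.005], [1.0, 0.0, -0.001], [-0.001, -0.005, -1.0]]
force: [0.0, -0.1, -0.2]
gripper_width: 0.0685
t 12.22 pos [439.2 360.5 182.6] F [ 0.  -0.1 -0.2] w 0.0685
rot [-0.0052  0.0011  0.    ]
440.6,361.7,80 -> [  1.3   1.9 102.5]
cup1 ztop 0.1293 [607.  116.1  23.4] ell [607.  115.6] [45.1 46.1] 79
b ztop 0.0720 [541.5 284.1  23.5] ell [541.5 283.6] [44.5 46.4] 73
d ztop 0.0861 [406.5 205.6  23.1] ell [406.5 206. ] [44.6 45.4] 70
```

View pics/s13.png

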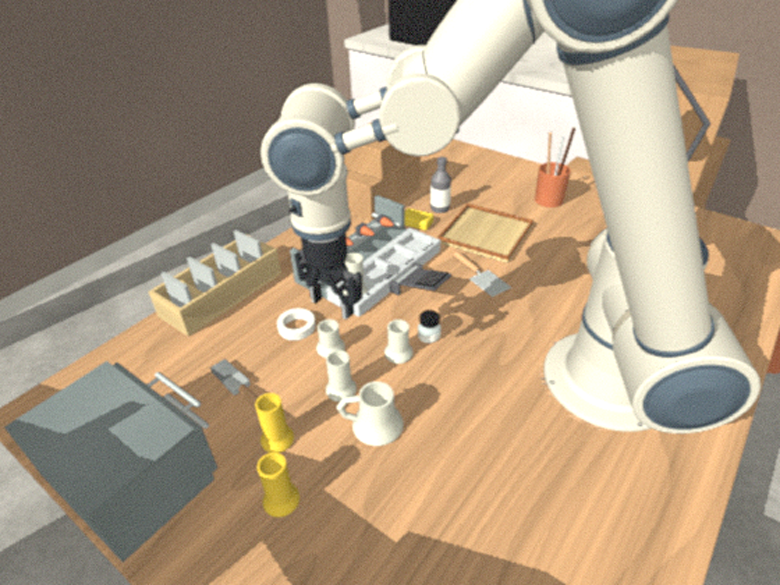

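View pics/t13.png

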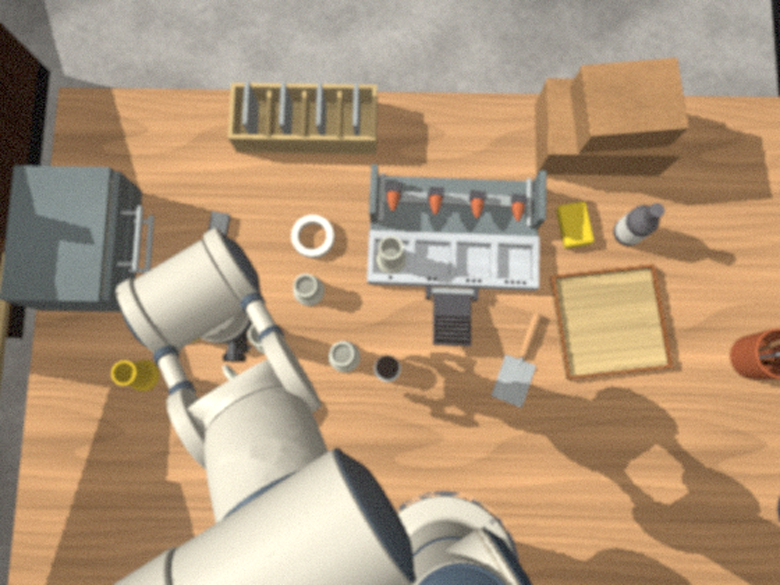

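Cup 1 is seated: rim centre (607.0, 115.8), rim height reads 129 mm, with the same +3 mm reading bias as before. Now cup 2, which is the 98 mm cup at top pixel (190,242).

```bash
python3 -m handwheel '1.5 1.5 5 -0.005 0.001 0;1.5 1.5 20 -0.005 0.001 0;1.5 1.5 40 -0.005 0.001 0;1.5 1.5 60 -0.005 0.001 0;1.5 1.5 75 -0.005 0.001 0;1.5 1.5 80 -0.005 0.001 0;1.5 1.5 80 -0.005 0.001 0;1.5 1.5 80 -0.005 0.001 0' 0;python3 go.py 440.6,361.7,10
python3 sv.py side 190 180 300 300 s14
```

```text
time_s: 12.98
eef_pos: [0.4409, 0.3626, 0.1037]
tool_rot: [[0.001, 1.0, 0.001], [1.0, -0.001, 0.001], [0.001, 0.001, -1.0]]
force: [-0.4, 0.1, 1.1]
gripper_width: 0.085
t 12.98 pos [440.9 362.6 103.7] F [-0.4  0.1  1.1] w 0.0850
rot [ 0.0012 -0.0011 -0.0005]
440.6,361.7,10 -> [-1.  -0.4 93.7]
```

View pics/s14.png

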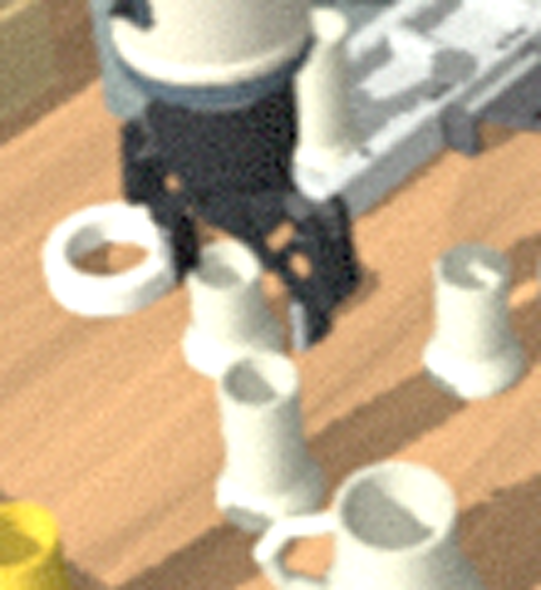

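```bash
python3 -m handwheel '-1 -0.5 10 0.001 -0.001 0;-1 -0.5 25 0.001 -0.001 0;-1 -0.5 40 0.001 -0.001 0;-1 -0.5 55 0.001 -0.001 0;-1 -0.5 70 0.001 -0.001 0;-1 -0.5 85 0.001 -0.001 0;-1 -0.5 92 0.001 -0.001 0;-1 -0.5 92 0.001 -0.001 0;-1 -0.5 92 0.001 -0.001 0' 0.2;python3 go.py 440.6,361.7,10
python3 sv.py side 190 180 300 300 s15
```

```text
time_s: 13.78
eef_pos: [0.4402, 0.3618, 0.0116]
tool_rot: [[0.0, 1.0, 0.0], [1.0, -0.0, -0.0], [-0.0, 0.0, -1.0]]
force: [-0.2, -0.5, 0.6]
gripper_width: 0.0679
t 13.78 pos [440.2 361.8  11.6] F [-0.2 -0.5  0.6] w 0.0679
rot [ 0.  0. -0.]
440.6,361.7,10 -> [-0.1  0.4  1.6]
```

View pics/s15.png

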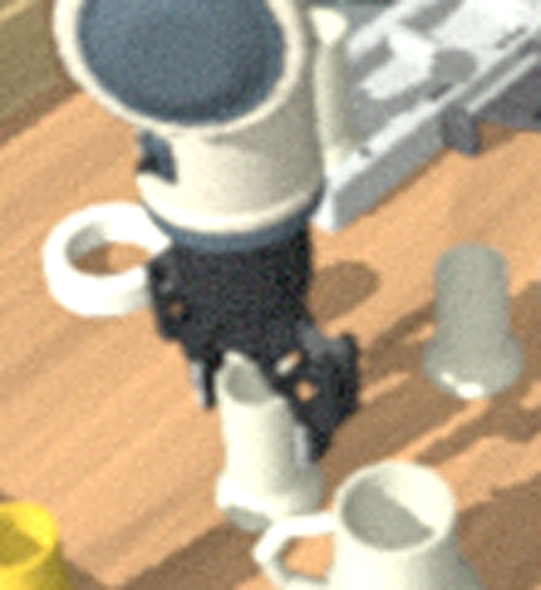

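```bash
python3 -m handwheel '0 0 0 0 0 0;0 0 0 0 0 0;0 0 0 0 0 0;0 0 0 0 0 0;0 0 0 0 0 0;0 0 0 0 0 0;0 0 0 0 0 0' 0.7 40;python3 go.py; python3 -m handwheel '0 0 -5 0 0 0;0 0 -15 0 0 0;0 0 -35 0 0 0;0 0 -60 0 0 0;0 0 -85 0 0 0;0 0 -110 0 0 0;0 0 -130 0 0 0;0 0 -140 0 0 0;0 0 -145 0 0 0;0 0 -145 0 0 0'; python3 go.py 606.2,31.3,155;python3 sv.py side 190 120 330 300 s16
```

```text
time_s: 14.42
eef_pos: [0.4405, 0.3621, 0.0123]
tool_rot: [[-0.0, 1.0, 0.001], [1.0, -0.0, 0.001], [0.001, 0.001, -1.0]]
force: [-2.1, -0.2, 6.6]
gripper_width: 0.0452
t 14.42 pos [440.5 362.1  12.3] F [-2.1 -0.2  6.6] w 0.0452
rot [ 0.0013 -0.0009 -0.    ]
time_s: 15.25
eef_pos: [0.4403, 0.3619, 0.1572]
tool_rot: [[-0.0, 1.0, 0.001], [1.0, 0.0, 0.001], [0.001, 0.001, -1.0]]
force: [0.3, 0.2, -3.1]
gripper_width: 0.0454
t 15.25 pos [440.3 361.9 157.2] F [ 0.3  0.2 -3.1] w 0.0454
rot [ 0.0011 -0.0008  0.    ]
606.2,31.3,155 -> [-330.6  165.9    2.2]
```

View pics/s16.png

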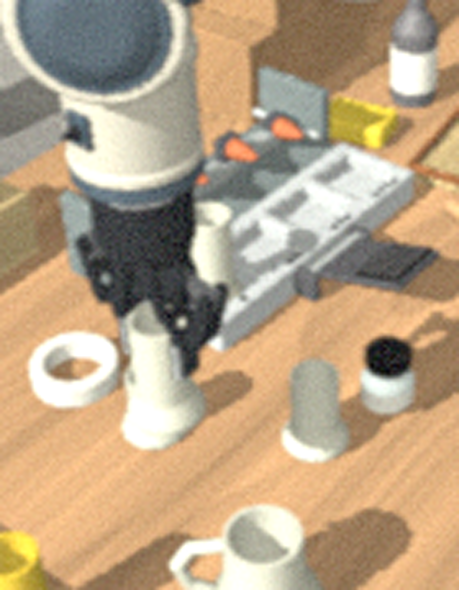

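```bash
python3 -m handwheel '-10 5 0 0.001 0 0;-30 15 0 0.001 0 0;-60 30 0 0.001 0 0;-92 46 0 0.001 0 0;-124 62 0 0.001 0 0;-156 78 0 0.001 0 0;-188 94 0 0.001 0 0;-220 110 0 0.001 0 0;-252 126 0 0.001 0 0;-284 142 0 0.001 0 0';python3 -m handwheel '-20 11 0 0 0 0;-35 18 0 0 0 0;-43 22 0 0 0 0;-47 24 0 0 0 0;-47 24 0 0 0 0;-47 24 0 0 0 0'; python3 go.py 606.2,31.3,75
```

```text
time_s: 16.13
eef_pos: [0.5819, 0.0754, 0.155]
tool_rot: [[0.0, 1.0, -0.003], [1.0, -0.0, -0.0], [-0.0, -0.003, -1.0]]
force: [1.2, -0.4, -2.4]
gripper_width: 0.0453
time_s: 16.63
eef_pos: [0.6055, 0.0317, 0.1561]
tool_rot: [[-0.001, 1.0, -0.002], [1.0, 0.001, 0.0], [0.0, -0.002, -1.0]]
force: [0.4, 0.2, -2.1]
gripper_width: 0.0452
t 16.63 pos [605.5  31.7 156.1] F [ 0.4  0.2 -2.1] w 0.0452
rot [-0.0018 -0.0004  0.0006]
606.2,31.3,75 -> [-0.5  0.9 81.1]
```

```bash
python3 -m handwheel '-0.5 1 8 -0.002 0 0;-0.5 1 24 -0.002 0 0;-0.5 1 44 -0.002 0 0;-0.5 1 64 -0.002 0 0;-0.5 1 80 -0.002 0 0;-0.5 1 90 -0.002 0 0;-0.5 1 94 -0.002 0 0;-0.5 1 94 -0.002 0 0;-0.5 1 94 -0.002 0 0;-0.5 1 94 -0.002 0 0';python3 go.py 606.2,31.3,27.3;python3 sv.py side 190 120 330 260 s17
```

```text
time_s: 17.47
eef_pos: [0.6076, 0.0304, 0.0633]
tool_rot: [[-0.0, 1.0, 0.003], [1.0, 0.0, -0.0], [-0.0, 0.003, -1.0]]
force: [0.6, -0.1, -2.9]
gripper_width: 0.0453
t 17.47 pos [607.6  30.4  63.3] F [ 0.6 -0.1 -2.9] w 0.0453
rot [0.0026 0.     0.0002]
606.2,31.3,27.3 -> [ 0.9 -1.5 36. ]
```

View pics/s17.png

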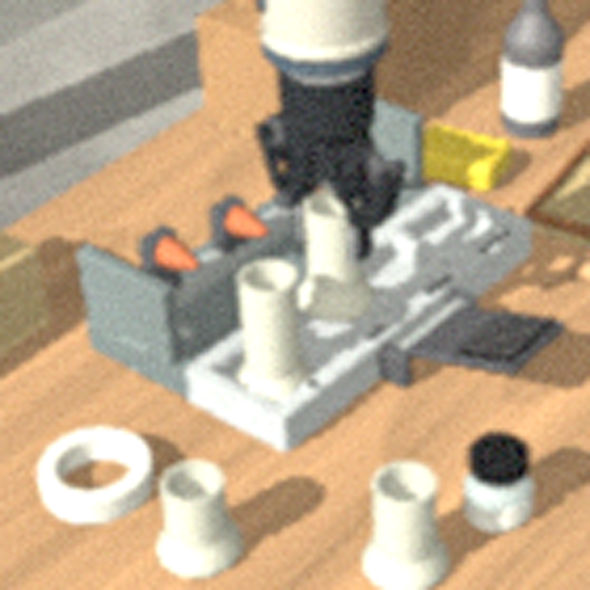

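```bash
python3 -m handwheel '1 -1.5 4 0.002 0 0;1 -1.5 8 0.002 0 0;1 -1.5 12 0.002 0 0;1 -1.5 12 0.002 0 0;1 -1.5 12 0.002 0 0';python3 go.py 606.2,31.3,27.3; python3 -m handwheel '0 0 5 0 0 0;0 0 10 0 0 0;0 0 15 0 0 0;0 0 20 0 0 0;0 0 24 0 0 0;0 0 24 0 0 0;0 0 24 0 0 0';python3 go.py 606.2,31.3,27.3
```

```text
time_s: 17.93
eef_pos: [0.6052, 0.0313, 0.05]
tool_rot: [[0.0, 1.0, -0.002], [1.0, -0.0, 0.0], [0.0, -0.002, -1.0]]
force: [-0.2, -0.2, -2.2]
gripper_width: 0.0451
t 17.93 pos [605.2  31.3  50. ] F [-0.2 -0.2 -2.2] w 0.0451
rot [-0.0017 -0.     -0.    ]
606.2,31.3,27.3 -> [ 0.   1.  22.7]
time_s: 18.52
eef_pos: [0.6053, 0.0313, 0.026]
tool_rot: [[0.0, 1.0, -0.001], [1.0, -0.0, 0.0], [0.0, -0.001, -1.0]]
force: [-0.2, -0.2, -2.5]
gripper_width: 0.0454
t 18.52 pos [605.3  31.3  26. ] F [-0.2 -0.2 -2.5] w 0.0454
rot [-0.0013 -0.     -0.    ]
606.2,31.3,27.3 -> [ 0.   0.9 -1.3]
```

```bash
python3 -m handwheel '0 0 1 0 0 0;0 0 2 0 0 0;0 0 2 0 0 0;0 0 2 0 0 0';python3 go.py;python3 sv.py side 190 120 330 260 s18
```

```text
time_s: 18.85
eef_pos: [0.6055, 0.0313, 0.0258]
tool_rot: [[-0.0, 1.0, -0.0], [1.0, 0.0, -0.0], [-0.0, -0.0, -1.0]]
force: [-9.9, 0.3, 28.1]
gripper_width: 0.0454
t 18.85 pos [605.5  31.3  25.8] F [-9.9  0.3 28.1] w 0.0454
rot [-0.0003  0.0001  0.    ]
```

View pics/s18.png

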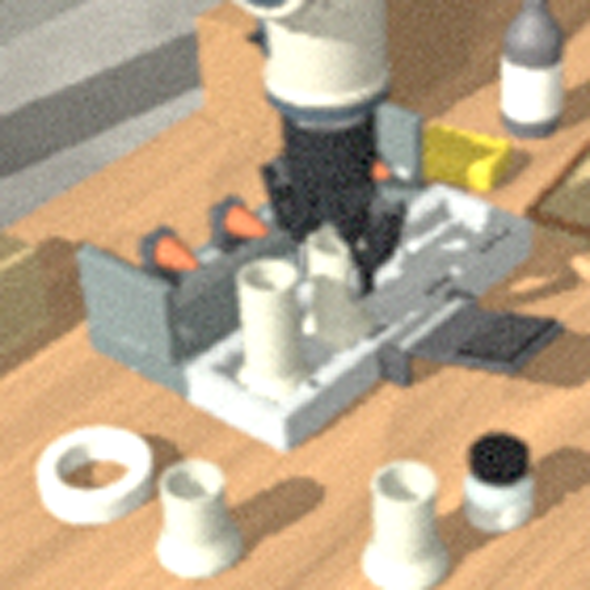

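```bash
python3 -m handwheel '0 0 -1 0 0 0;0 0 -2 0 0 0;0 0 -2 0 0 0'; python3 -m handwheel '0 0 0 0 0 0;0 0 0 0 0 0;0 0 0 0 0 0;0 0 0 0 0 0;0 0 0 0 0 0' 0.2; python3 -m handwheel '0 0 -10 0 0 0;0 0 -25 0 0 0;0 0 -50 0 0 0;0 0 -85 0 0 0;0 0 -120 0 0 0;0 0 -145 0 0 0;0 0 -150 0 0 0;0 0 -150 0 0 0';python3 go.py 406.4,206,175;python3 sv.py side 190 120 330 260 s19
```

```text
time_s: 19.15
eef_pos: [0.6056, 0.0313, 0.0263]
tool_rot: [[-0.0, 1.0, -0.001], [1.0, 0.0, -0.0], [-0.0, -0.001, -1.0]]
force: [-0.0, -0.3, -2.3]
gripper_width: 0.0456
time_s: 19.57
eef_pos: [0.6055, 0.0313, 0.0263]
tool_rot: [[0.0, 1.0, -0.001], [1.0, -0.0, -0.0], [-0.0, -0.001, -1.0]]
force: [0.3, 0.2, -0.0]
gripper_width: 0.0686
time_s: 20.23
eef_pos: [0.6068, 0.0313, 0.179]
tool_rot: [[-0.0, 1.0, 0.003], [1.0, 0.0, -0.0], [-0.0, 0.003, -1.0]]
force: [-0.4, 0.1, -0.6]
gripper_width: 0.0683
t 20.23 pos [606.8  31.3 179. ] F [-0.4  0.1 -0.6] w 0.0683
rot [0.0033 0.0002 0.    ]
406.4,206,175 -> [ 174.8 -200.4    3.3]
```

View pics/s19.png

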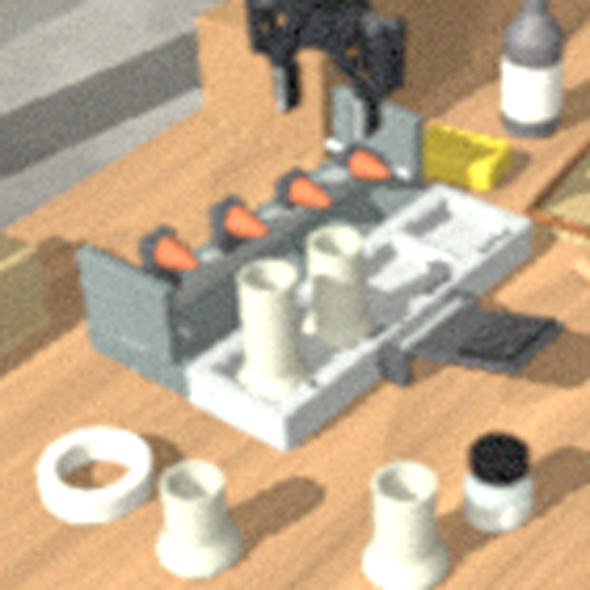

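```bash
python3 -m handwheel '10 -12 0 0.003 0 0;30 -35 0 0.003 0 0;53 -61 0 0.003 0 0;76 -87 0 0.003 0 0;99 -113 0 0.003 0 0;122 -139 0 0.003 0 0;145 -165 0 0.003 0 0;163 -187 0 0.003 0 0;175 -199 0 0.003 0 0;175 -200 0 0.003 0 0'; python3 -m handwheel '0 0 0 0 0 0;0 0 0 0 0 0' 0.1;python3 go.py 406.4,206,80;python3 sv.py side 180 150 330 300 s20;python3 sv.py top 0 0 560 420 t20
python3 - <<'E'
from h import *
D=np.load("t20.npy");cups(dict(cup1=(281,185),cup2=(311,185),b=(221,207)),D,half=14)
E
```

```text
time_s: 21.12
eef_pos: [0.4022, 0.2076, 0.1753]
tool_rot: [[-0.002, 1.0, -0.007], [1.0, 0.002, -0.001], [-0.001, -0.007, -1.0]]
force: [0.8, -0.2, 0.8]
gripper_width: 0.0682
time_s: 21.28
eef_pos: [0.4056, 0.2059, 0.1759]
tool_rot: [[-0.0, 1.0, -0.005], [1.0, 0.0, -0.001], [-0.001, -0.005, -1.0]]
force: [-0.8, 0.4, 0.3]
gripper_width: 0.0769
t 21.28 pos [405.6 205.9 175.9] F [-0.8  0.4  0.3] w 0.0769
rot [-0.0049  0.0006  0.0003]
406.4,206,80 -> [ 0.1  1.2 95.9]
cup1 ztop 0.1290 [607.  115.6  23.1] ell [606.6 115.5] [43.5 45.7] 70
cup2 ztop 0.1151 [605.6  31.8  23.3] ell [605.7  31.7] [44.3 46. ] 73
b ztop 0.0706 [546.9 285.1  21.7] ell [547. 285.] [33.4 41.9] 37
```

View pics/s20.png

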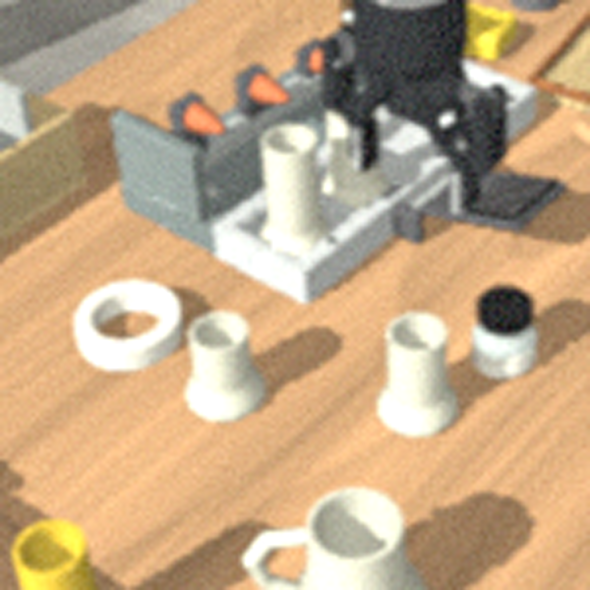

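View pics/t20.png

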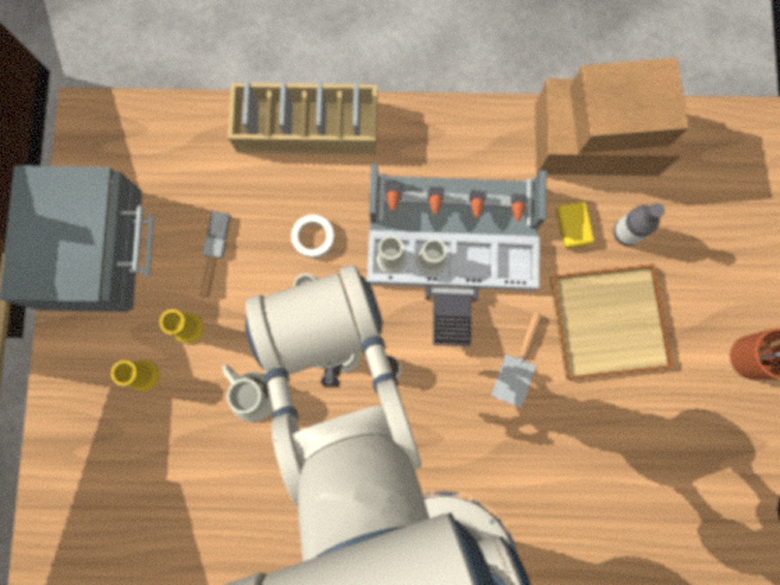

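```bash
python3 -m handwheel '0 1 8 -0.005 0 0;0 1 24 -0.005 0 0;0 1 48 -0.005 0 0;0 1 72 -0.005 0 0;0 1 90 -0.005 0 0;0 1 96 -0.005 0 0;0 1 96 -0.005 0 0;0 1 96 -0.005 0 0;0 1 96 -0.005 0 0';python3 go.py 406.4,206,6;python3 sv.py side 200 180 310 290 s21
```

```text
time_s: 22.13
eef_pos: [0.4071, 0.2063, 0.0814]
tool_rot: [[0.0, 1.0, 0.002], [1.0, -0.0, 0.0], [0.0, 0.002, -1.0]]
force: [-0.5, 0.4, 0.6]
gripper_width: 0.0769
t 22.13 pos [407.1 206.3  81.4] F [-0.5  0.4  0.6] w 0.0769
rot [ 0.0023 -0.0004 -0.0003]
406.4,206,6 -> [-0.4 -0.8 75.4]
```

View pics/s21.png

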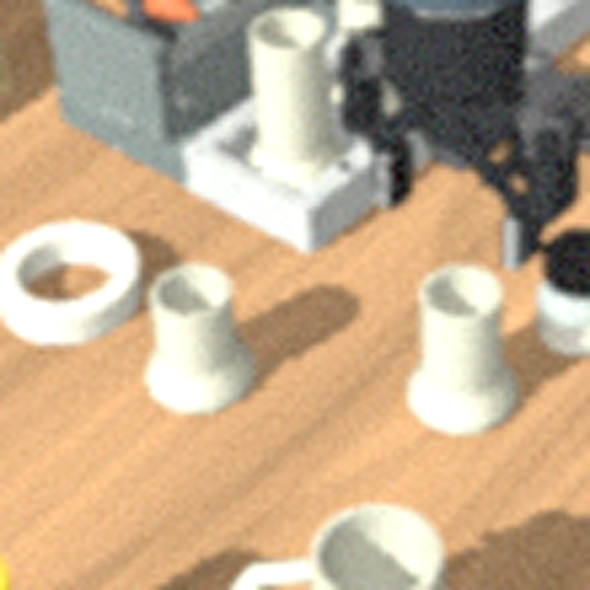

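```bash
python3 -m handwheel '-0.5 -0.5 10 0.002 0 0;-0.5 -0.5 25 0.002 0 0;-0.5 -0.5 40 0.002 0 0;-0.5 -0.5 55 0.002 0 0;-0.5 -0.5 68 0.002 0 0;-0.5 -0.5 75 0.002 0 0;-0.5 -0.5 75 0.002 0 0;-0.5 -0.5 75 0.002 0 0';python3 go.py 406.4,206,6;python3 sv.py side 200 180 310 290 s22;
```

```text
time_s: 22.85
eef_pos: [0.4061, 0.2059, 0.006]
tool_rot: [[-0.0, 1.0, -0.001], [1.0, 0.0, 0.0], [0.0, -0.001, -1.0]]
force: [0.0, -0.9, 0.8]
gripper_width: 0.0766
t 22.85 pos [406.1 205.9   6. ] F [ 0.  -0.9  0.8] w 0.0766
rot [-0.0006 -0.0001  0.    ]
406.4,206,6 -> [0.1 0.3 0. ]
```

View pics/s22.png

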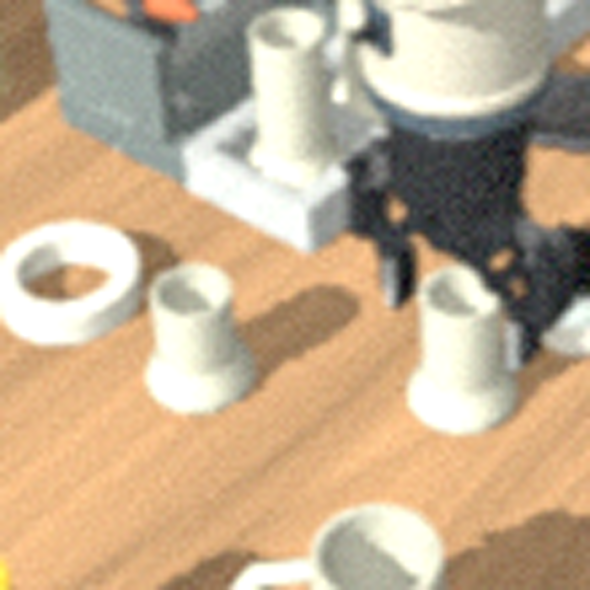

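```bash
python3 -m handwheel '0 0 0 0 0 0;0 0 0 0 0 0;0 0 0 0 0 0;0 0 0 0 0 0;0 0 0 0 0 0;0 0 0 0 0 0;0 0 0 0 0 0' 0.7 40;python3 go.py; python3 -m handwheel '0 0 -5 0 0 0;0 0 -15 0 0 0;0 0 -35 0 0 0;0 0 -60 0 0 0;0 0 -85 0 0 0;0 0 -110 0 0 0;0 0 -130 0 0 0;0 0 -140 0 0 0;0 0 -145 0 0 0;0 0 -145 0 0 0'; python3 go.py 605,-52.6,150;python3 sv.py side 200 150 310 260 s23
```

```text
time_s: 23.48
eef_pos: [0.4062, 0.2059, 0.0062]
tool_rot: [[-0.0, 1.0, 0.0], [1.0, 0.0, 0.0], [0.0, 0.0, -1.0]]
force: [-1.8, -0.7, 12.8]
gripper_width: 0.0454
t 23.48 pos [406.2 205.9   6.2] F [-1.8 -0.7 12.8] w 0.0454
rot [ 0.0001 -0.0004  0.0001]
time_s: 24.32
eef_pos: [0.4063, 0.2059, 0.1515]
tool_rot: [[0.0, 1.0, 0.001], [1.0, -0.0, 0.001], [0.001, 0.001, -1.0]]
force: [-0.2, 0.3, -1.8]
gripper_width: 0.0455
t 24.32 pos [406.3 205.9 151.5] F [-0.2  0.3 -1.8] w 0.0455
rot [ 0.0007 -0.0006 -0.    ]
605,-52.6,150 -> [-258.5  198.7    1.5]
```

View pics/s23.png

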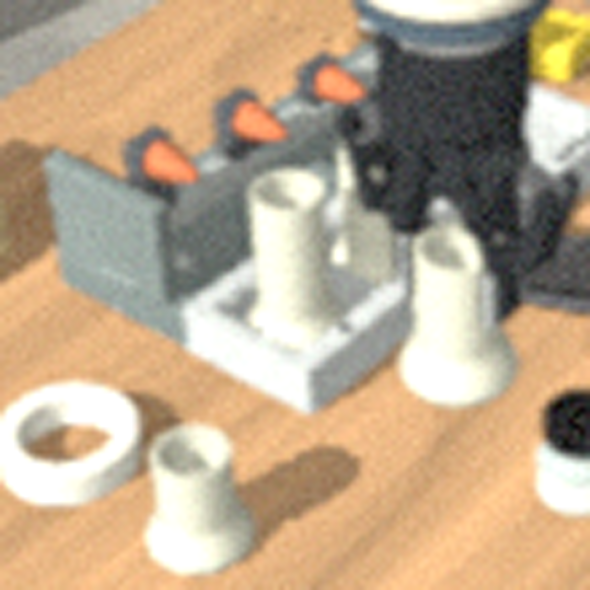

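```bash
python3 -m handwheel '-8 6 0 0 0 0;-24 18 0 0 0 0;-49 38 0 0 0 0;-76 58 0 0 0 0;-103 79 0 0 0 0;-130 100 0 0 0 0;-157 121 0 0 0 0;-184 141 0 0 0 0;-210 161 0 0 0 0;-232 178 0 0 0 0';python3 -m handwheel '-15 11 0 0 0 0;-23 18 0 0 0 0;-26 20.5 0 0 0 0;-26 20.5 0 0 0 0;-26 20.5 0 0 0 0;-26 20.5 0 0 0 0'; python3 go.py 605,-52.6,57
```

```text
time_s: 25.2
eef_pos: [0.5846, -0.029, 0.1489]
tool_rot: [[0.001, 1.0, -0.003], [1.0, -0.001, 0.0], [0.0, -0.003, -1.0]]
force: [0.2, -0.1, -1.4]
gripper_width: 0.0451
time_s: 25.7
eef_pos: [0.6037, -0.0512, 0.1502]
tool_rot: [[-0.001, 1.0, -0.002], [1.0, 0.001, 0.0], [0.0, -0.002, -1.0]]
force: [-0.3, -0.7, -1.3]
gripper_width: 0.0452
t 25.70 pos [603.7 -51.2 150.2] F [-0.3 -0.7 -1.3] w 0.0452
rot [-0.0018 -0.0003  0.0009]
605,-52.6,57 -> [-1.4  1.5 93.1]
```

```bash
python3 -m handwheel '-1 1 8 -0.002 0 0.001;-1 1 24 -0.002 0 0.001;-1 1 44 -0.002 0 0.001;-1 1 64 -0.002 0 0.001;-1 1 80 -0.002 0 0.001;-1 1 90 -0.002 0 0.001;-1 1 94 -0.002 0 0.001;-1 1 94 -0.002 0 0.001;-1 1 94 -0.002 0 0.001;-1 1 94 -0.002 0 0.001';python3 go.py 605,-52.6,44;python3 sv.py side 190 120 330 260 s24
```

```text
time_s: 26.53
eef_pos: [0.606, -0.0532, 0.0573]
tool_rot: [[0.001, 1.0, 0.003], [1.0, -0.001, -0.0], [-0.0, 0.003, -1.0]]
force: [0.7, -0.1, -1.1]
gripper_width: 0.0453
t 26.53 pos [606.  -53.2  57.3] F [ 0.7 -0.1 -1.1] w 0.0453
rot [ 0.0026  0.0003 -0.0009]
605,-52.6,44 -> [ 0.6 -1.1 13.3]
```

View pics/s24.png

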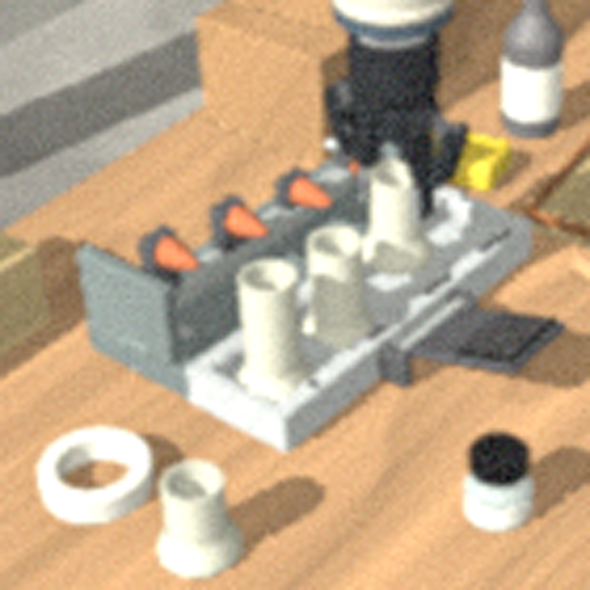

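Cup 3 is over pocket 3. Lowering.

```bash
python3 -m handwheel '0.5 0 4 0.002 0 0;0.5 0 8 0.002 0 0;0.5 0 12 0.002 0 0;0.5 0 12 0.002 0 0;0.5 0 12 0.002 0 0';python3 go.py 605,-52.6,20.5; python3 -m handwheel '0 0 5 0 0 0;0 0 10 0 0 0;0 0 15 0 0 0;0 0 20 0 0 0;0 0 23 0 0 0;0 0 23 0 0 0;0 0 23 0 0 0;0 0 23 0 0 0';python3 go.py 605,-52.6,20
```

```text
time_s: 27.0
eef_pos: [0.6051, -0.0527, 0.0439]
tool_rot: [[0.001, 1.0, -0.002], [1.0, -0.001, 0.0], [0.0, -0.002, -1.0]]
force: [0.5, -0.4, -1.4]
gripper_width: 0.0454
t 27.00 pos [605.1 -52.7  43.9] F [ 0.5 -0.4 -1.4] w 0.0454
rot [-0.0018 -0.0001 -0.001 ]
605,-52.6,20.5 -> [ 0.1 -0.1 23.4]
time_s: 27.67
eef_pos: [0.6053, -0.0527, 0.0211]
tool_rot: [[0.001, 1.0, -0.001], [1.0, -0.001, 0.0], [0.0, -0.001, -1.0]]
force: [-0.8, -0.4, -1.6]
gripper_width: 0.0452
t 27.67 pos [605.3 -52.7  21.1] F [-0.8 -0.4 -1.6] w 0.0452
rot [-0.0012 -0.     -0.001 ]
605,-52.6,20 -> [ 0.1 -0.3  1.1]
```

```bash
python3 -m handwheel '0 0 0.7 0 0 0;0 0 0.7 0 0 0;0 0 0.7 0 0 0'; python3 -m handwheel '0 0 0 0 0 0;0 0 0 0 0 0;0 0 0 0 0 0;0 0 0 0 0 0;0 0 0 0 0 0' 0.2; python3 -m handwheel '0 0 -10 0 0 0;0 0 -25 0 0 0;0 0 -50 0 0 0;0 0 -85 0 0 0;0 0 -120 0 0 0;0 0 -150 0 0 0;0 0 -155 0 0 0;0 0 -155 0 0 0';python3 go.py 541.4,283.7,175;python3 sv.py side 190 120 330 260 s25;python3 sv.py top 140 110 420 290 t25
python3 - <<'E'
from h import *
D=np.load("t25.npy");cups(dict(cup1=(281,185),cup2=(311,185),b=(221,207)),D,half=14)
E
```

```text
time_s: 27.92
eef_pos: [0.6054, -0.0527, 0.0208]
tool_rot: [[0.001, 1.0, -0.001], [1.0, -0.001, -0.0], [-0.0, -0.001, -1.0]]
force: [-0.9, -0.0, 4.6]
gripper_width: 0.0452
time_s: 28.33
eef_pos: [0.6054, -0.0527, 0.0206]
tool_rot: [[0.001, 1.0, -0.001], [1.0, -0.001, 0.0], [0.0, -0.001, -1.0]]
force: [-0.2, 0.4, 0.3]
gripper_width: 0.0684
time_s: 29.0
eef_pos: [0.6068, -0.0529, 0.1786]
tool_rot: [[0.001, 1.0, 0.004], [1.0, -0.001, -0.001], [-0.001, 0.004, -1.0]]
force: [-0.6, 0.7, -0.4]
gripper_width: 0.0683
t 29.00 pos [606.8 -52.9 178.6] F [-0.6  0.7 -0.4] w 0.0683
rot [ 0.0037  0.0009 -0.001 ]
541.4,283.7,175 -> [336.6 -65.8   3.1]
cup1 ztop 0.1292 [607.1 115.3  23.6] ell [606.6 115.4] [44.7 45.6] 69
cup2 ztop 0.1155 [605.6  31.4  23.2] ell [605.5  31.8] [43.7 45.6] 74
b ztop 0.0724 [541.1 283.4  23.1] ell [541.1 283.4] [45.1 45.8] 74
```

View pics/s25.png

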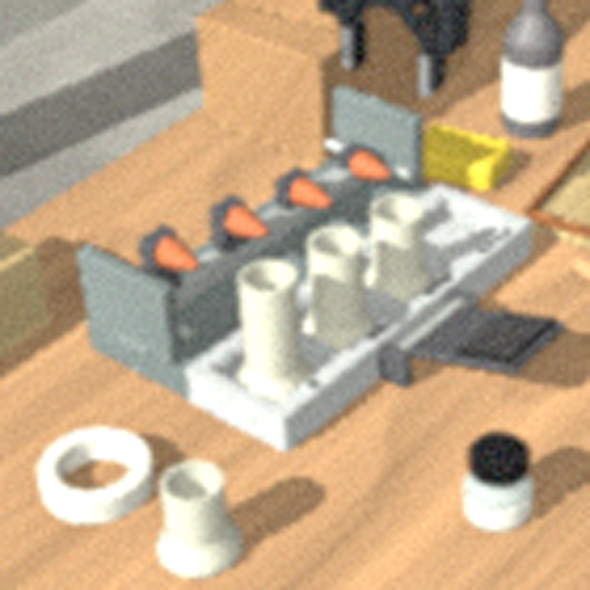

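View pics/t25.png

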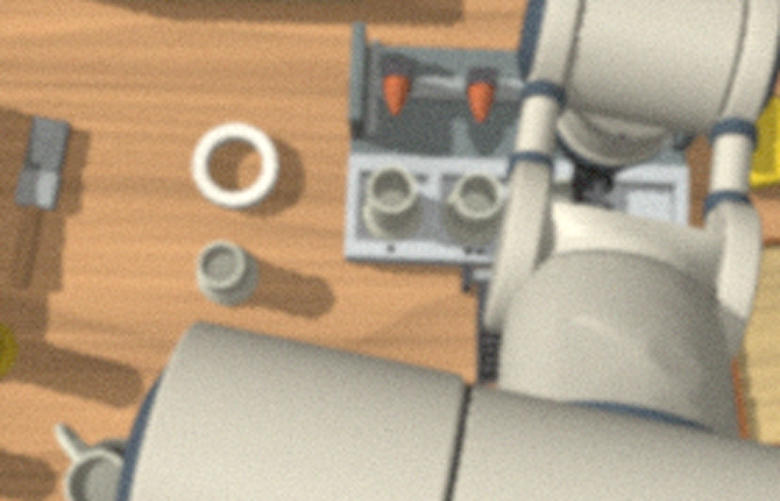

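```bash
python3 -m handwheel '12 -2 0 0.004 0.001 -0.001;40 -8 0 0.004 0.001 -0.001;76 -15 0 0.004 0.001 -0.001;112 -22 0 0.004 0.001 -0.001;148 -29 0 0.004 0.001 -0.001;184 -36 0 0.004 0.001 -0.001;220 -43 0 0.004 0.001 -0.001;256 -50 0 0.004 0.001 -0.001;292 -57 0 0.004 0.001 -0.001;320 -62 0 0.004 0.001 -0.001'; python3 -m handwheel '12 -3 0 0 0 0;17 -3.5 0 0 0 0;17 -3.5 0 0 0 0;17 -3.5 0 0 0 0;17 -3.5 0 0 0 0' 0.1;python3 go.py 541.3,283.6,75;python3 sv.py side 180 150 330 300 s26;python3 sv.py top 140 110 420 290 t26
python3 - <<'E'
from h import *
D=np.load("t26.npy");cups(dict(cup1=(281,185),cup2=(311,185),cup3=(340,186)),D,half=14)
E
```

```text
time_s: 29.93
eef_pos: [0.5416, 0.2702, 0.1742]
tool_rot: [[-0.001, 1.0, -0.008], [1.0, 0.001, 0.0], [0.0, -0.008, -1.0]]
force: [0.3, -0.0, -0.4]
gripper_width: 0.0687
time_s: 30.35
eef_pos: [0.5405, 0.283, 0.1754]
tool_rot: [[0.001, 1.0, -0.006], [1.0, -0.001, 0.0], [0.0, -0.006, -1.0]]
force: [0.1, -0.0, 0.0]
gripper_width: 0.0768
t 30.35 pos [540.5 283.  175.4] F [ 0.1 -0.   0. ] w 0.0768
rot [-0.0056 -0.0004 -0.0013]
541.3,283.6,75 -> [  0.6   1.3 100.4]
cup1 ztop 0.1288 [606.2 115.3  23.4] ell [605.9 115.5] [43.8 46.4] 70
cup2 ztop 0.1155 [606.1  31.6  23.2] ell [605.8  31.6] [44.  45.7] 73
cup3 ztop 0.1016 [606.7 -52.1  23.7] ell [606.4 -52.6] [44.6 46.5] 73
```

View pics/s26.png

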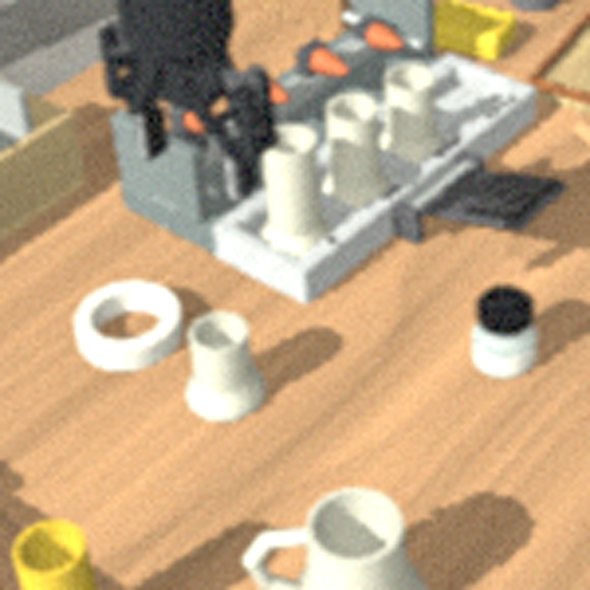

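View pics/t26.png

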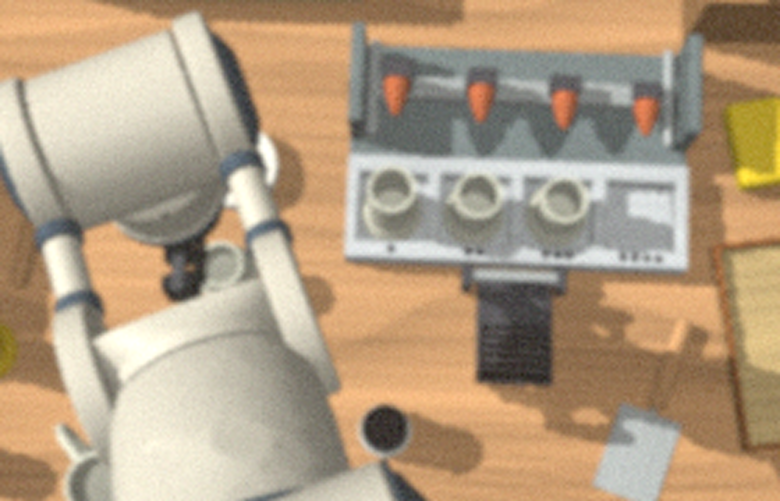

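```bash
python3 -m handwheel '0.5 1 8 -0.006 0 -0.001;0.5 1 24 -0.006 0 -0.001;0.5 1 48 -0.006 0 -0.001;0.5 1 75 -0.006 0 -0.001;0.5 1 97 -0.006 0 -0.001;0.5 1 107 -0.006 0 -0.001;0.5 1 110 -0.006 0 -0.001;0.5 1 110 -0.006 0 -0.001;0.5 1 110 -0.006 0 -0.001';python3 go.py 541.3,283.6,1;python3 sv.py side 180 180 290 290 s27
```

```text
time_s: 31.2
eef_pos: [0.5415, 0.2851, 0.0667]
tool_rot: [[-0.001, 1.0, 0.002], [1.0, 0.001, 0.002], [0.002, 0.002, -1.0]]
force: [0.9, 0.3, 0.2]
gripper_width: 0.0768
t 31.20 pos [541.5 285.1  66.7] F [0.9 0.3 0.2] w 0.0768
rot [ 0.0023 -0.0015  0.0008]
541.3,283.6,1 -> [-1.6 -0.4 65.7]
```

View pics/s27.png

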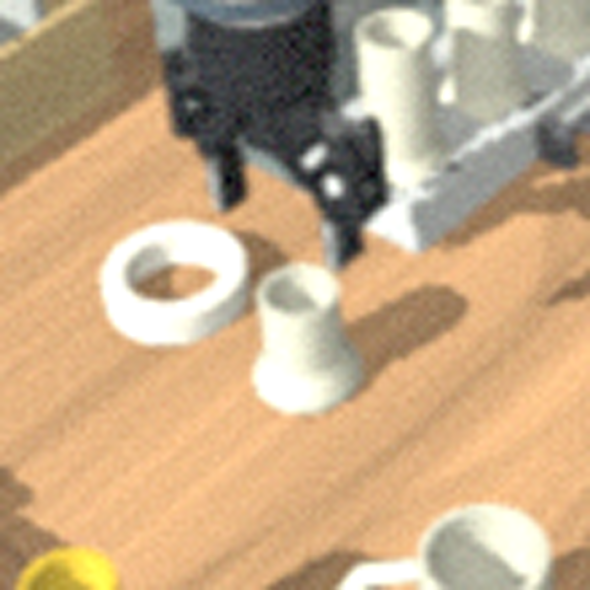

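```bash
python3 -m handwheel '-1 -0.5 10 0.002 -0.001 0.001;-1 -0.5 22 0.002 -0.001 0.001;-1 -0.5 35 0.002 -0.001 0.001;-1 -0.5 48 0.002 -0.001 0.001;-1 -0.5 59 0.002 -0.001 0.001;-1 -0.5 65 0.002 -0.001 0.001;-1 -0.5 65 0.002 -0.001 0.001;-1 -0.5 65 0.002 -0.001 0.001';python3 go.py 541.3,283.6,1;python3 sv.py side 180 180 290 290 s28;
```

```text
time_s: 31.92
eef_pos: [0.5403, 0.284, 0.0005]
tool_rot: [[-0.0, 1.0, -0.001], [1.0, 0.0, -0.0], [-0.0, -0.001, -1.0]]
force: [-0.2, 0.6, 0.7]
gripper_width: 0.0767
t 31.92 pos [5.403e+02 2.840e+02 5.000e-01] F [-0.2  0.6  0.7] w 0.0767
rot [-0.0014  0.0001  0.    ]
541.3,283.6,1 -> [-0.4  1.  -0.5]
```

View pics/s28.png

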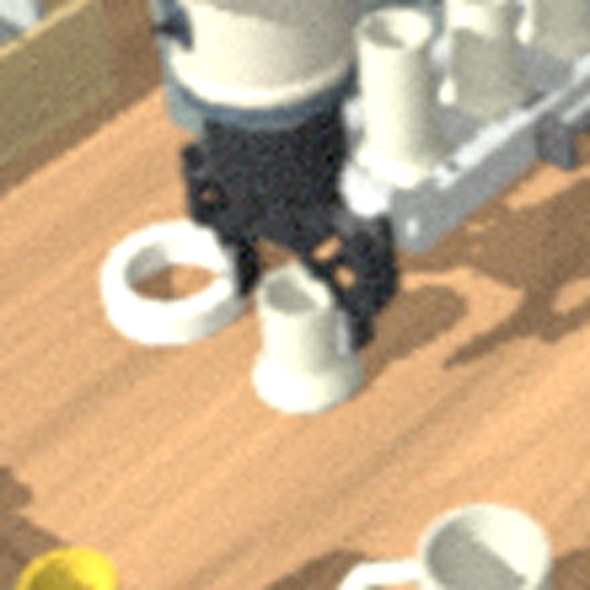

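```bash
python3 -m handwheel '0 1 0 0 0 0;0 1 0 0 0 0;0 1 0 0 0 0;0 1 0 0 0 0;0 1 0 0 0 0;0 1 0 0 0 0;0 1 0 0 0 0' 0.7 40;python3 go.py; python3 -m handwheel '0 0 -5 0 0 0;0 0 -15 0 0 0;0 0 -35 0 0 0;0 0 -60 0 0 0;0 0 -90 0 0 0;0 0 -120 0 0 0;0 0 -145 0 0 0;0 0 -155 0 0 0;0 0 -160 0 0 0;0 0 -160 0 0 0'; python3 go.py 604,-136.4,155;python3 sv.py side 180 130 290 240 s29
```

```text
time_s: 32.55
eef_pos: [0.5418, 0.2842, 0.0015]
tool_rot: [[-0.0, 1.0, 0.0], [1.0, 0.0, 0.0], [0.0, 0.0, -1.0]]
force: [-0.3, -0.3, 5.1]
gripper_width: 0.0449
t 32.55 pos [541.8 284.2   1.5] F [-0.3 -0.3  5.1] w 0.0449
rot [ 0.0002 -0.0005  0.    ]
time_s: 33.38
eef_pos: [0.5416, 0.2841, 0.1614]
tool_rot: [[0.0, 1.0, -0.0], [1.0, -0.0, 0.0], [0.0, -0.0, -1.0]]
force: [-0.1, -0.8, -1.5]
gripper_width: 0.0451
t 33.38 pos [541.6 284.1 161.4] F [-0.1 -0.8 -1.5] w 0.0451
rot [-0.     -0.0004 -0.    ]
604,-136.4,155 -> [-420.5   62.4    6.2]
```

View pics/s29.png

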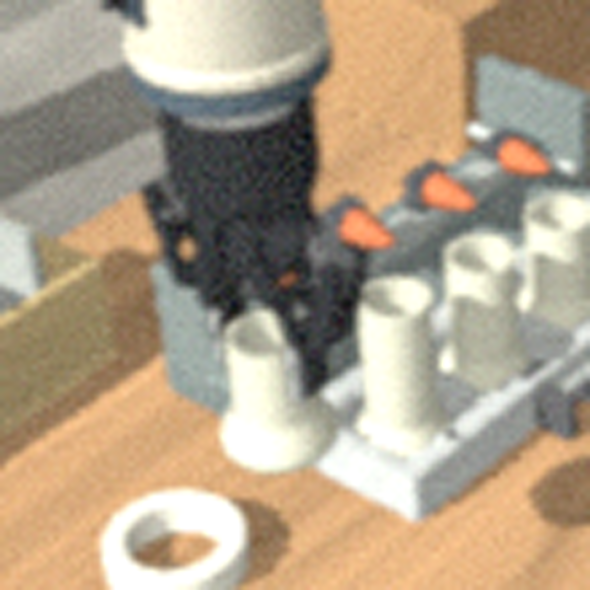

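```bash
python3 -m handwheel '-12 0 -2 0 0 0;-38 0 -4 0 0 0;-74 0 -4 0 0 0;-110 0 -4 0 0 0;-146 0 -4 0 0 0;-182 0 -4 0 0 0;-218 0 -4 0 0 0;-254 0 -4 0 0 0;-290 0 -4 0 0 0;-326 5 -4 0 0 0';python3 -m handwheel '-30 12 0 0 0 0;-58 27 0 0 0 0;-78 42 0 0 0 0;-89 53 0 0 0 0;-94 57 0 0 0 0;-94 57 0 0 0 0;-94 57 0 0 0 0;-94 57 0 0 0 0'; python3 go.py 604,-136.4,52
```

```text
time_s: 34.27
eef_pos: [0.5444, -0.044, 0.1633]
tool_rot: [[0.0, 1.0, -0.004], [1.0, -0.0, 0.0], [0.0, -0.004, -1.0]]
force: [1.9, -0.2, -0.3]
gripper_width: 0.0448
time_s: 34.93
eef_pos: [0.6024, -0.135, 0.1642]
tool_rot: [[-0.001, 1.0, -0.002], [1.0, 0.001, 0.001], [0.001, -0.002, -1.0]]
force: [0.3, 0.9, -1.7]
gripper_width: 0.0451
t 34.93 pos [ 602.4 -135.   164.2] F [ 0.3  0.9 -1.7] w 0.0451
rot [-0.0025 -0.0006  0.0006]
604,-136.4,52 -> [ -1.4   1.8 112.1]
```

```bash
python3 -m handwheel '-1 2 8 -0.003 0 0;-1 2 24 -0.003 0 0;-1 2 48 -0.003 0 0;-1 2 72 -0.003 0 0;-1 2 93 -0.003 0 0;-1 2 107 -0.003 0 0;-1 2 112 -0.003 0 0;-1 2 112 -0.003 0 0;-1 2 112 -0.003 0 0;-1 2 112 -0.003 0 0';python3 go.py 604,-136.4,38;python3 sv.py side 190 120 330 260 s30
```

```text
time_s: 35.77
eef_pos: [0.606, -0.137, 0.0537]
tool_rot: [[-0.0, 1.0, 0.004], [1.0, 0.0, -0.0], [-0.0, 0.004, -1.0]]
force: [-0.4, 0.1, -1.5]
gripper_width: 0.0445
t 35.77 pos [ 606.  -137.    53.7] F [-0.4  0.1 -1.5] w 0.0445
rot [0.0036 0.0005 0.0003]
604,-136.4,38 -> [ 0.6 -2.1 15.7]
```

View pics/s30.png

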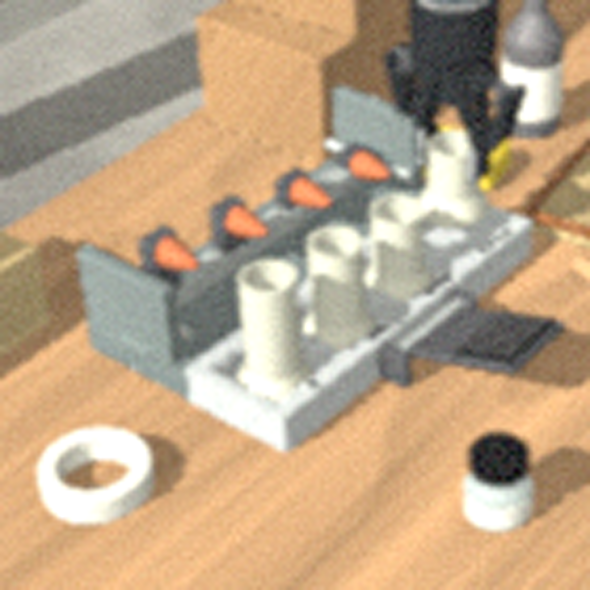

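```bash
python3 -m handwheel '0.5 -1 4 0.003 0 0;0.5 -1 8 0.003 0 0;0.5 -1 13 0.003 0 0;0.5 -1 15 0.003 0 0;0.5 -1 15 0.003 0 0;0.5 -1 15 0.003 0 0';python3 go.py 604,-136.4,17; python3 -m handwheel '0 0 5 0 0 0;0 0 10 0 0 0;0 0 15 0 0 0;0 0 20 0 0 0;0 0 22 0 0 0;0 0 22 0 0 0;0 0 22 0 0 0';python3 go.py 604,-136.4,15.5
```

```text
time_s: 36.32
eef_pos: [0.6043, -0.1365, 0.0374]
tool_rot: [[0.0, 1.0, -0.001], [1.0, -0.0, 0.0], [0.0, -0.001, -1.0]]
force: [-0.3, 0.3, -1.3]
gripper_width: 0.0446
t 36.32 pos [ 604.3 -136.5   37.4] F [-0.3  0.3 -1.3] w 0.0446
rot [-0.0014 -0.0001 -0.0001]
604,-136.4,17 -> [ 0.1 -0.3 20.4]
time_s: 36.9
eef_pos: [0.604, -0.1365, 0.0162]
tool_rot: [[-0.0, 1.0, -0.001], [1.0, 0.0, -0.0], [-0.0, -0.001, -1.0]]
force: [-6.2, 1.4, 16.3]
gripper_width: 0.045
t 36.90 pos [ 604.  -136.5   16.2] F [-6.2  1.4 16.3] w 0.0450
rot [-0.0015  0.0001  0.0001]
604,-136.4,15.5 -> [ 0.1 -0.   0.7]
```

```bash
python3 -m handwheel '0 0 -1 0 0 0;0 0 -1 0 0 0'; python3 -m handwheel '0 0 0 0 0 0;0 0 0 0 0 0;0 0 0 0 0 0;0 0 0 0 0 0;0 0 0 0 0 0' 0.2; python3 -m handwheel '0 0 -10 0 0 0;0 0 -25 0 0 0;0 0 -50 0 0 0;0 0 -85 0 0 0;0 0 -120 0 0 0;0 0 -145 0 0 0;0 0 -150 0 0 0;0 0 -150 0 0 0';python3 go.py 450,-8,150;python3 sv.py side 190 120 330 260 s31
```

```text
time_s: 37.07
eef_pos: [0.6044, -0.1365, 0.0165]
tool_rot: [[0.0, 1.0, -0.001], [1.0, -0.0, 0.0], [0.0, -0.001, -1.0]]
force: [-0.5, -0.1, -1.5]
gripper_width: 0.045
time_s: 37.48
eef_pos: [0.6044, -0.1365, 0.0166]
tool_rot: [[0.0, 1.0, -0.001], [1.0, -0.0, 0.0], [0.0, -0.001, -1.0]]
force: [-0.3, 0.0, 0.0]
gripper_width: 0.0683
time_s: 38.15
eef_pos: [0.6057, -0.1368, 0.1694]
tool_rot: [[-0.0, 1.0, 0.003], [1.0, 0.0, -0.001], [-0.001, 0.003, -1.0]]
force: [-0.1, -0.5, -0.2]
gripper_width: 0.0683
t 38.15 pos [ 605.7 -136.8  169.4] F [-0.1 -0.5 -0.2] w 0.0683
rot [0.0031 0.0013 0.    ]
450,-8,150 -> [ 128.9 -155.7   18.7]
```

View pics/s31.png

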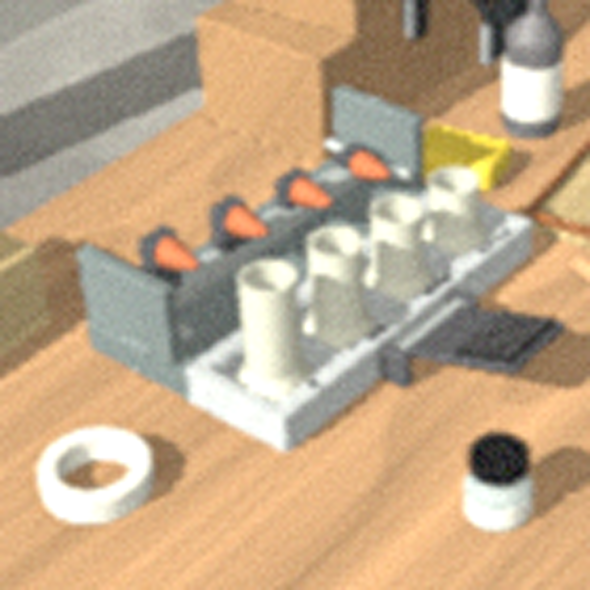

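```bash
python3 -m handwheel '10 -12 0 0.003 0 0;30 -36 0 0.003 0 0;52 -63 0 0.003 0 0;74 -90 0 0.003 0 0;96 -116 0 0.003 0 0;116 -140 0 0.003 0 0;127 -153 0 0.003 0 0;129 -156 0 0.003 0 0;129 -156 0 0.003 0 0;129 -156 0 0.003 0 0' 1 40;python3 go.py 450,-8,40;python3 sv.py side 190 120 370 260 s32;python3 sv.py top 140 110 420 290 t32
python3 - <<'E'
from h import *
D=np.load("t32.npy");cups(dict(cup1=(281,185),cup2=(311,185),cup3=(340,186),cup4=(370,187)),D,half=14)
E
```

```text
time_s: 39.03
eef_pos: [0.4491, -0.0078, 0.1664]
tool_rot: [[-0.0, 1.0, -0.004], [1.0, 0.0, -0.0], [-0.0, -0.004, -1.0]]
force: [1.0, -0.1, 0.1]
gripper_width: -0.0004
t 39.03 pos [449.1  -7.8 166.4] F [ 1.  -0.1  0.1] w -0.0004
rot [-0.0043  0.0001  0.0001]
450,-8,40 -> [ -0.2   1.5 126.4]
cup1 ztop 0.1297 [606.8 115.   23.2] ell [606.1 115.3] [43.  45.8] 64
cup2 ztop 0.1139 [608.1  35.2  22.2] ell [608.9  35.4] [34.1 43.1] 37
cup3 ztop 0.0993 [611.2 -53.4  21.8] ell [603.8 -52.4] [45.4 50.1] 39
cup4 ztop 0.0864 [ 607.6 -137.    23.3] ell [ 607.6 -137.1] [39.2 45.7] 47
```

View pics/s32.png

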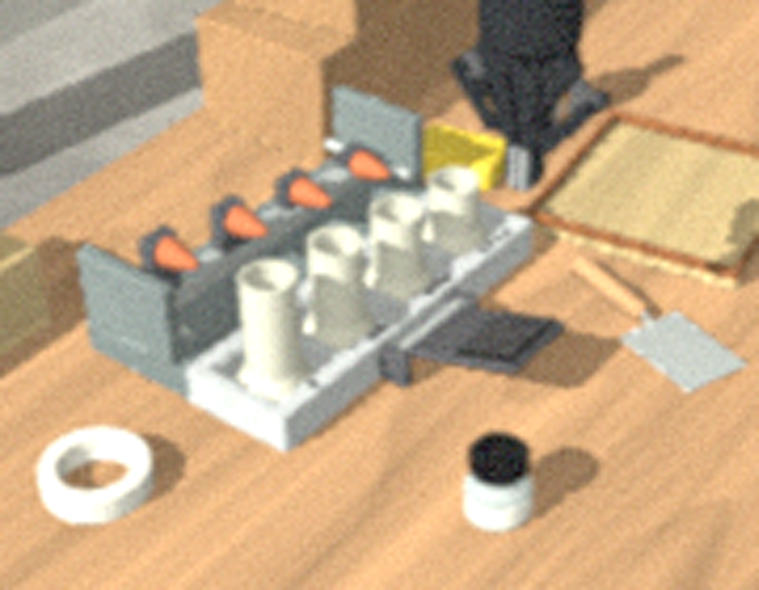

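View pics/t32.png

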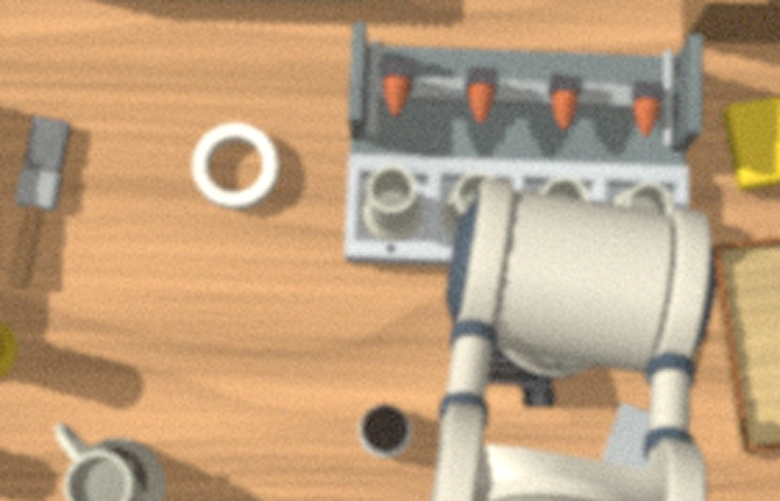

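```bash
python3 -m handwheel '0 1 8 -0.004 0 0;0 1 28 -0.004 0 0;0 1 54 -0.004 0 0;0 1 82 -0.004 0 0;0 1 106 -0.004 0 0;0 1 118 -0.004 0 0;0 1 120 -0.004 0 0;0 1 120 -0.004 0 0;0 1 120 -0.004 0 0' ;python3 go.py 450,-8,40;python3 sv.py side 240 140 370 240 s33
```

```text
time_s: 39.88
eef_pos: [0.4498, -0.0078, 0.0472]
tool_rot: [[0.0, 1.0, 0.001], [1.0, -0.0, -0.0], [-0.0, 0.001, -1.0]]
force: [-0.3, 0.1, 1.1]
gripper_width: -0.0001
t 39.88 pos [449.8  -7.8  47.2] F [-0.3  0.1  1.1] w -0.0001
rot [ 0.0006  0.0001 -0.0004]
450,-8,40 -> [-0.2  0.2  7.2]
```

View pics/s33.png

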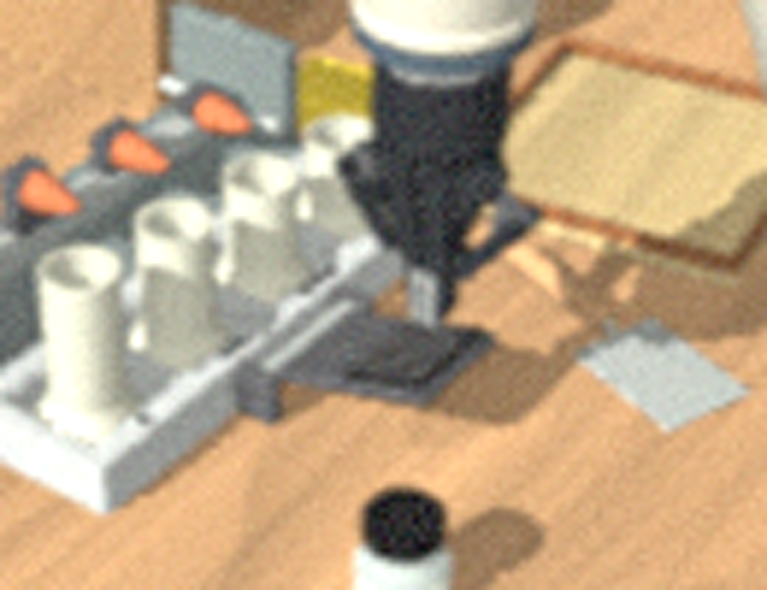

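```bash
python3 -m handwheel '0 0 6 0 0 0;0 0 12 0 0 0;0 0 18 0 0 0;0 0 18 0 0 0'; python3 -m handwheel '0 0 4 0 0 0;0 0 8 0 0 0;0 0 8 0 0 0;0 0 8 0 0 0';python3 -m handwheel '0 0 4 0 0 0;0 0 8 0 0 0;0 0 8 0 0 0'
```

```text
time_s: 40.27
eef_pos: [0.4486, -0.0074, 0.0279]
tool_rot: [[-0.0, 1.0, -0.001], [1.0, 0.0, 0.0], [0.0, -0.001, -1.0]]
force: [0.0, -0.0, -0.4]
gripper_width: -0.0
time_s: 40.6
eef_pos: [0.4492, -0.0075, 0.0207]
tool_rot: [[-0.0, 1.0, 0.0], [1.0, 0.0, 0.0], [0.0, 0.0, -1.0]]
force: [0.3, 0.4, 2.6]
gripper_width: 0.0006
time_s: 40.85
eef_pos: [0.4489, -0.0075, 0.0124]
tool_rot: [[-0.0, 1.0, -0.0], [1.0, 0.0, 0.0], [0.0, -0.0, -1.0]]
force: [0.5, 0.0, 4.3]
gripper_width: 0.0002
```

```bash
python3 -m handwheel '0 0 5 0 0 0;0 0 10 0 0 0;0 0 14 0 0 0;0 0 14 0 0 0'; python3 -m handwheel '0 0 2 0 0 0;0 0 3 0 0 0;0 0 3 0 0 0;0 0 3 0 0 0'; python3 sv.py side 240 140 370 240 s34
```

```text
time_s: 41.18
eef_pos: [0.4483, -0.0074, -0.0017]
tool_rot: [[-0.0, 1.0, -0.001], [1.0, 0.0, 0.0], [0.0, -0.001, -1.0]]
force: [-2.8, -0.0, 7.4]
gripper_width: 0.0001
time_s: 41.52
eef_pos: [0.4482, -0.0074, -0.0042]
tool_rot: [[-0.0, 1.0, -0.001], [1.0, 0.0, 0.0], [0.0, -0.001, -1.0]]
force: [-4.0, -0.9, 7.9]
gripper_width: -0.0001
```

View pics/s34.png

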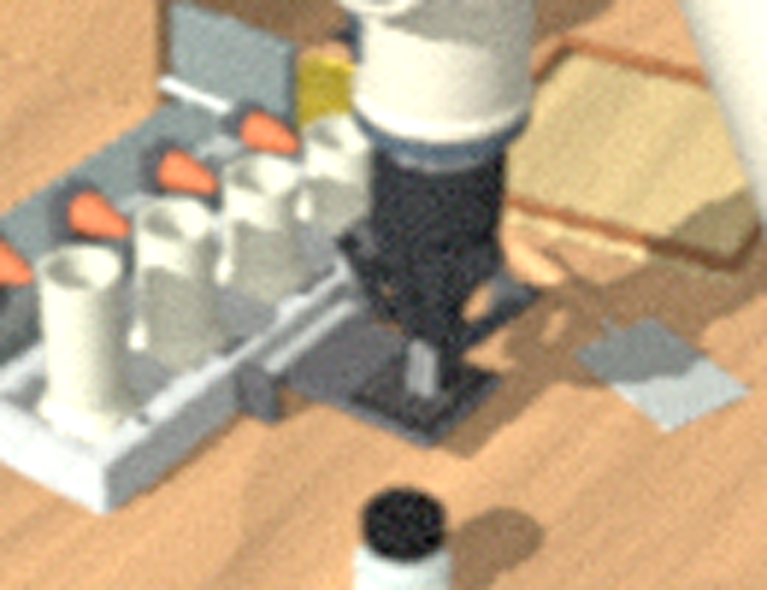

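Pads have moved forward. The stop hasn't been reached yet (7.9 N), so I'll keep pressing.

```bash
python3 -m handwheel '0 0 1 0 0 0;0 0 2 0 0 0;0 0 2 0 0 0'; python3 -m handwheel '0 0 1 0 0 0;0 0 1 0 0 0;0 0 1 0 0 0'
```

```text
time_s: 41.82
eef_pos: [0.448, -0.0074, -0.0062]
tool_rot: [[-0.0, 1.0, -0.002], [1.0, 0.0, 0.0], [0.0, -0.002, -1.0]]
force: [-5.2, -0.2, 9.7]
gripper_width: 0.0001
time_s: 42.07
eef_pos: [0.448, -0.0074, -0.0071]
tool_rot: [[-0.0, 1.0, -0.002], [1.0, 0.0, 0.0], [0.0, -0.002, -1.0]]
force: [-5.6, -0.2, 9.3]
gripper_width: -0.0004
```

```bash
python3 -m handwheel '0 0 1 0 0 0;0 0 1.5 0 0 0;0 0 1.5 0 0 0'; python3 -m handwheel '0 0 1 0 0 0;0 0 1.5 0 0 0;0 0 1.5 0 0 0'
```

```text
time_s: 42.32
eef_pos: [0.448, -0.0073, -0.0087]
tool_rot: [[-0.0, 1.0, -0.002], [1.0, 0.0, 0.0], [0.0, -0.002, -1.0]]
force: [-5.4, -1.4, 9.7]
gripper_width: 0.0004
time_s: 42.57
eef_pos: [0.4481, -0.0074, -0.0095]
tool_rot: [[-0.0, 1.0, -0.001], [1.0, 0.0, 0.0], [0.0, -0.001, -1.0]]
force: [-8.9, 0.2, 33.5]
gripper_width: -0.0001
```

Hit the stop: force jumped to 33 N. Now holding for a bit over a second.

```bash
python3 -m handwheel '0 0 0 0 0 0;0 0 0 0 0 0;0 0 0 0 0 0;0 0 0 0 0 0;0 0 0 0 0 0;0 0 0 0 0 0;0 0 0 0 0 0;0 0 0 0 0 0;0 0 0 0 0 0;0 0 0 0 0 0'; python3 sv.py side 190 120 370 260 s35;python3 -m handwheel '0 0 0 0 0 0;0 0 0 0 0 0;0 0 0 0 0 0'
```

```text
time_s: 43.4
eef_pos: [0.4481, -0.0074, -0.0095]
tool_rot: [[-0.0, 1.0, -0.001], [1.0, 0.0, 0.0], [0.0, -0.001, -1.0]]
force: [-9.1, -0.1, 31.1]
gripper_width: 0.0001
time_s: 43.7
eef_pos: [0.448, -0.0074, -0.0095]
tool_rot: [[-0.0, 1.0, -0.001], [1.0, 0.0, 0.0], [0.0, -0.001, -1.0]]
force: [-9.7, -0.2, 31.0]
gripper_width: -0.0003
```

View pics/s35.png

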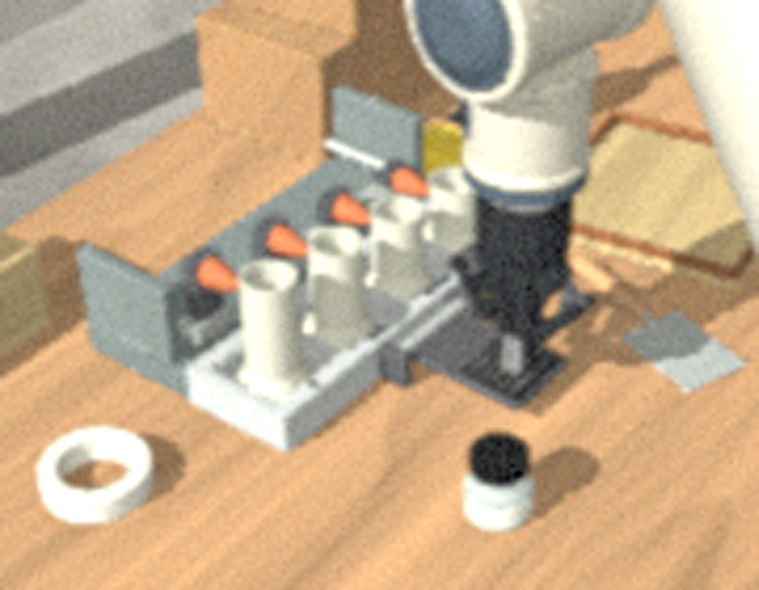

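```bash
python3 -m handwheel '0 0 -3 0 0 0;0 0 -8 0 0 0;0 0 -16 0 0 0;0 0 -24 0 0 0;0 0 -34 0 0 0;0 0 -60 0 0 0;0 0 -95 0 0 0;0 0 -130 0 0 0;0 0 -165 0 0 0;0 0 -165 0 0 0'; python3 go.py 604,-136.5,170;python3 sv.py side 190 120 370 260 s36
python3 - <<'E'
from h import *
D=np.load("top0.npy");C=cloud("top",D);C[D<=0]=np.nan
w=C[135:190,430:490].reshape(-1,3)
for z in (.03,.06,.09,.12,.15,.165):
    s=w[abs(w[:,2]-z)<.012]
    if len(s): print(z,len(s),s.min(0).round(3),s.max(0).round(3))
E
```

```text
time_s: 44.53
eef_pos: [0.4517, -0.0078, 0.1607]
tool_rot: [[-0.0, 1.0, 0.008], [1.0, 0.0, -0.001], [-0.001, 0.008, -1.0]]
force: [1.1, -0.3, 0.9]
gripper_width: -0.0005
t 44.53 pos [451.7  -7.8 160.7] F [ 1.1 -0.3  0.9] w -0.0005
rot [0.0081 0.0012 0.0002]
604,-136.5,170 -> [-128.7  152.3   -7.9]
0.03 64 [ 0.647 -0.391  0.018] [ 0.695 -0.345  0.042]
0.06 72 [ 0.645 -0.39   0.049] [ 0.698 -0.345  0.072]
0.09 92 [ 0.645 -0.395  0.078] [ 0.697 -0.345  0.102]
0.12 226 [ 0.649 -0.402  0.108] [ 0.705 -0.347  0.132]
0.15 32 [ 0.664 -0.38   0.138] [ 0.682 -0.362  0.162]
0.165 110 [ 0.663 -0.389  0.153] [ 0.689 -0.361  0.176]
```

View pics/s36.png

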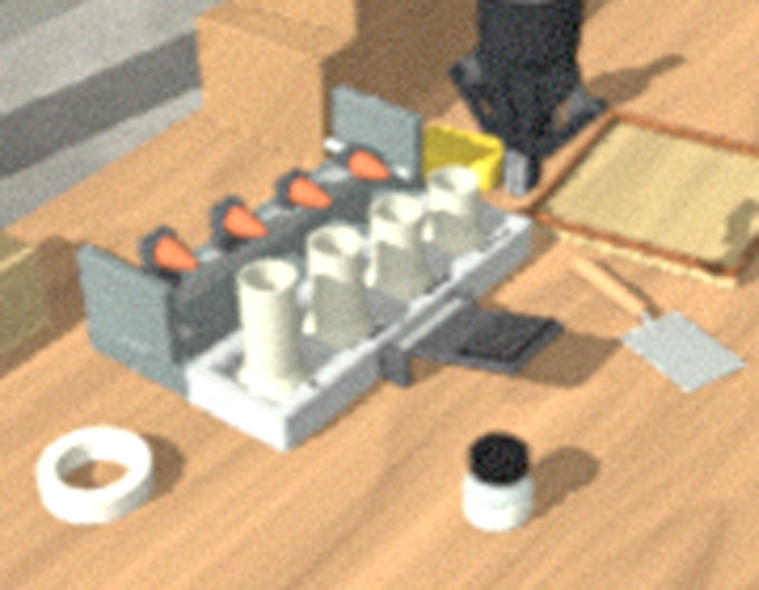

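```bash
python3 -m handwheel '-8 9 -2 0.008 0.001 0;-26 30 -4 0.008 0.001 0;-50 58 -6 0.008 0.001 0;-74 86 -8 0.008 0.001 0;-96 113 -8 0.008 0.001 0;-114 134 -8 0.008 0.001 0;-126 148 -8 0.008 0.001 0;-129 152 -8 0.008 0.001 0;-129 152 -8 0.008 0.001 0;-129 152 -8 0.008 0.001 0' 0.2;python3 go.py 604,-136.5,90;python3 sv.py top 140 110 420 290 t37
python3 - <<'E'
from h import *
D=np.load("t37.npy");cups(dict(cup1=(281,185),cup2=(311,185),cup3=(340,186)),D,half=14)
E
```

```text
time_s: 45.42
eef_pos: [0.5999, -0.1358, 0.1621]
tool_rot: [[0.0, 1.0, -0.01], [1.0, 0.0, 0.002], [0.002, -0.01, -1.0]]
force: [0.1, 0.2, 0.2]
gripper_width: 0.0682
t 45.42 pos [ 599.9 -135.8  162.1] F [0.1 0.2 0.2] w 0.0682
rot [-0.0099 -0.0018  0.    ]
604,-136.5,90 -> [-0.8  4.8 72. ]
cup1 ztop 0.1287 [606.7 117.1  23.2] ell [607.  117.3] [44.  46.7] 71
cup2 ztop 0.1151 [605.6  31.6  23.1] ell [605.5  31.8] [44.2 45.8] 76
cup3 ztop 0.1012 [606.2 -51.5  23.9] ell [606.  -52.5] [44.8 47. ] 77
```

```bash
python3 -m handwheel '0 3 8 -0.008 -0.001 0;0 3 24 -0.008 -0.001 0;0 3 44 -0.008 -0.001 0;0 3 62 -0.008 -0.001 0;0 3 75 -0.008 -0.001 0;0 3 80 -0.008 -0.001 0;0 3 80 -0.008 -0.001 0;0 3 80 -0.008 -0.001 0;0 3 80 -0.008 -0.001 0';python3 go.py 604.5,-136.5,17;python3 sv.py side 240 120 350 230 s38
```

```text
time_s: 46.22
eef_pos: [0.6038, -0.1363, 0.0838]
tool_rot: [[-0.0, 1.0, 0.001], [1.0, 0.0, -0.0], [-0.0, 0.001, -1.0]]
force: [0.6, -0.2, 0.3]
gripper_width: 0.0682
t 46.22 pos [ 603.8 -136.3   83.8] F [ 0.6 -0.2  0.3] w 0.0682
rot [0.0012 0.0004 0.0002]
604.5,-136.5,17 -> [-0.2  0.6 66.8]
```

View pics/s38.png

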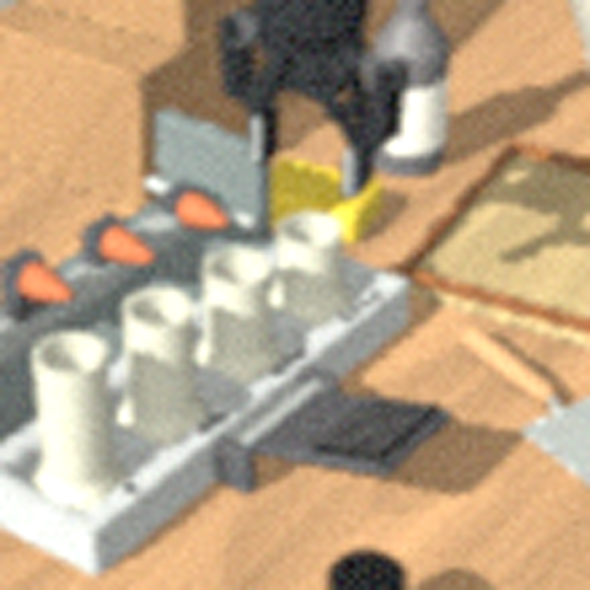

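```bash
python3 -m handwheel '0 0.5 10 0.001 0 0;0 0.5 22 0.001 0 0;0 0.5 35 0.001 0 0;0 0.5 48 0.001 0 0;0 0.5 60 0.001 0 0;0 0.5 66 0.001 0 0;0 0.5 66 0.001 0 0;0 0.5 66 0.001 0 0';python3 go.py 604,-136.5,17; python3 -m handwheel '0 0 0 0 0 0;0 0 0 0 0 0;0 0 0 0 0 0;0 0 0 0 0 0;0 0 0 0 0 0;0 0 0 0 0 0;0 0 0 0 0 0' 0.7 40; python3 -m handwheel '0 0 -5 0 0 0;0 0 -12 0 0 0;0 0 -25 0 0 0;0 0 -45 0 0 0;0 0 -70 0 0 0;0 0 -95 0 0 0;0 0 -115 0 0 0;0 0 -125 0 0 0;0 0 -130 0 0 0;0 0 -130 0 0 0'; python3 go.py 550.4,-376.4,147 604,-274,147;python3 sv.py side 240 100 370 230 s39
```

```text
time_s: 46.93
eef_pos: [0.6038, -0.1364, 0.0164]
tool_rot: [[0.0, 1.0, -0.002], [1.0, -0.0, 0.0], [0.0, -0.002, -1.0]]
force: [-0.0, -0.3, 0.1]
gripper_width: 0.0683
t 46.93 pos [ 603.8 -136.4   16.4] F [-0.  -0.3  0.1] w 0.0683
rot [-0.0017 -0.0002 -0.    ]
604,-136.5,17 -> [-0.1  0.2 -0.6]
time_s: 47.52
eef_pos: [0.6045, -0.1366, 0.0176]
tool_rot: [[-0.0, 1.0, 0.0], [1.0, 0.0, -0.0], [-0.0, 0.0, -1.0]]
force: [-1.0, -0.3, 7.3]
gripper_width: 0.045
time_s: 48.35
eef_pos: [0.6044, -0.1365, 0.1475]
tool_rot: [[0.0, 1.0, 0.0], [1.0, -0.0, -0.0], [-0.0, 0.0, -1.0]]
force: [1.2, 0.5, -1.9]
gripper_width: 0.0446
t 48.35 pos [ 604.4 -136.5  147.5] F [ 1.2  0.5 -1.9] w 0.0446
rot [ 0.0002  0.0004 -0.    ]
550.4,-376.4,147 -> [-239.9  -54.     0.6]
604,-274,147 -> [-137.5   -0.4    0.6]
```

View pics/s39.png

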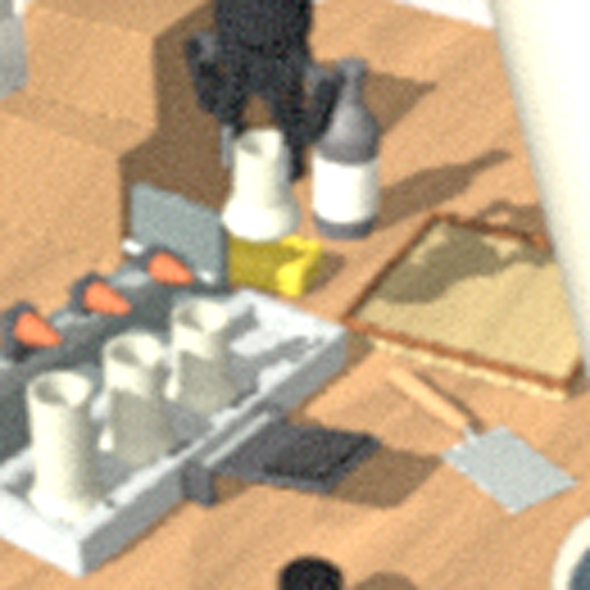

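```bash
python3 -m handwheel '-8 -4 0 0 0 0;-26 -12 0 0 0 0;-54 -22 0 0 0 0;-84 -32 0 0 0 0;-116 -42 0 0 0 0;-148 -50 0 0 0 0;-180 -54 0 0 0 0;-208 -54 0 0 0 0;-228 -54 0 0 0 0;-238 -54 0 0 0 0';python3 -m handwheel '-2 0 0 0 0 0;-2 0 0 0 0 0;-2 0 0 0 0 0;-2 0 0 0 0 0'; python3 go.py 550.4,-376.4,37;python3 sv.py side 240 100 400 230 s40;python3 sv.py top 360 130 520 290 t40
```

```text
time_s: 49.23
eef_pos: [0.5487, -0.3773, 0.1452]
tool_rot: [[0.002, 1.0, -0.003], [1.0, -0.002, 0.001], [0.001, -0.003, -1.0]]
force: [0.2, 0.2, -1.7]
gripper_width: 0.0445
time_s: 49.57
eef_pos: [0.5501, -0.375, 0.1467]
tool_rot: [[-0.001, 1.0, -0.001], [1.0, 0.001, 0.001], [0.001, -0.001, -1.0]]
force: [0.4, 0.5, -1.0]
gripper_width: 0.0444
t 49.57 pos [ 550.1 -375.   146.7] F [ 0.4  0.5 -1. ] w 0.0444
rot [-0.0015 -0.0006  0.0011]
550.4,-376.4,37 -> [ -1.4   0.5 109.7]
```

View pics/s40.png

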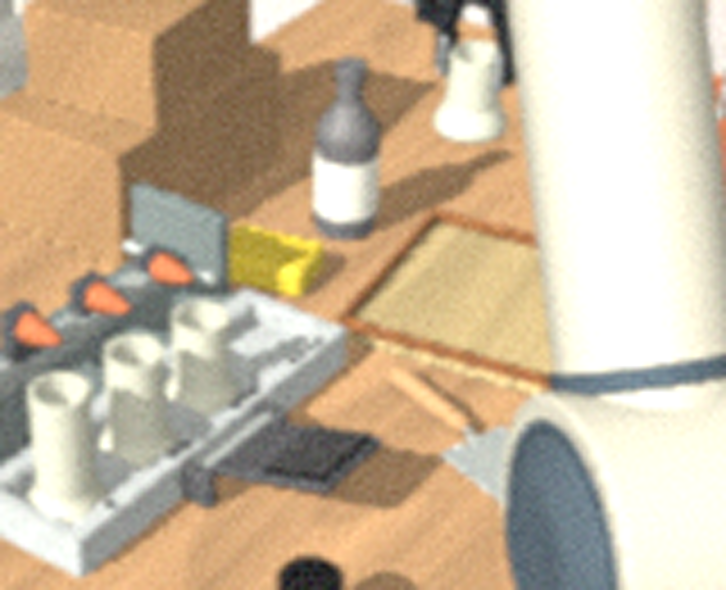

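View pics/t40.png

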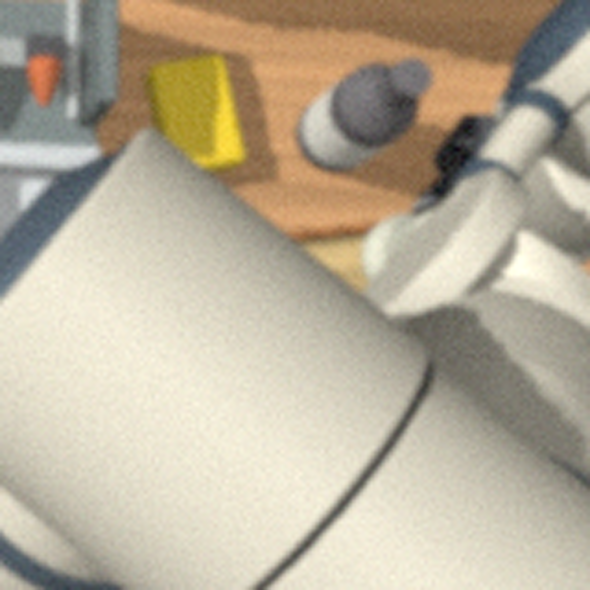

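```bash
python3 -m handwheel '-1 0 8 0 0 0;-1 0 24 0 0 0;-1 0 46 0 0 0;-1 0 70 0 0 0;-1 0 90 0 0 0;-1 0 104 0 0 0;-1 0 110 0 0 0;-1 0 110 0 0 0;-1 0 110 0 0 0;-1 0 110 0 0 0';python3 go.py 550.4,-376.4,12;python3 sv.py side 240 100 400 230 s41
```

```text
time_s: 50.5
eef_pos: [0.5506, -0.3777, 0.0379]
tool_rot: [[-0.0, 1.0, 0.0], [1.0, 0.0, -0.001], [-0.001, 0.0, -1.0]]
force: [0.3, 0.1, -0.5]
gripper_width: 0.0446
t 50.50 pos [ 550.6 -377.7   37.9] F [ 0.3  0.1 -0.5] w 0.0446
rot [0.0002 0.001  0.0002]
550.4,-376.4,12 -> [ 1.4 -0.2 25.9]
```

View pics/s41.png

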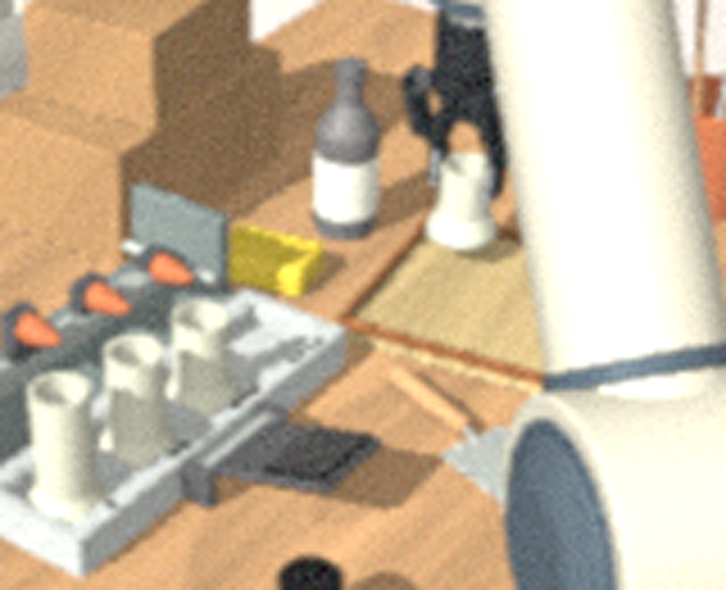

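```bash
python3 - <<'E'
from h import *
c=np.array([.4882,-.3298]);a=np.radians(8.175);e1=np.array([np.cos(a),np.sin(a)]);e2=np.array([-np.sin(a),np.cos(a)])
p=cv2.imread("pics/s41_full.png")
q=[proj("side",[*(c+.1*s*e1+.1*t*e2),.010]) for s,t in((1,1),(1,-1),(-1,-1),(-1,1))]
s=4;im=cv2.resize(p[100:250,260:420],None,fx=s,fy=s,interpolation=cv2.INTER_CUBIC)
f=lambda u:tuple(int(v) for v in (np.array(u)-[260,100])*s)
cv2.polylines(im,[np.array([f(u) for u in q])],True,(0,0,255),1)
cv2.circle(im,f(proj("side",[.5506,-.3777,.037])),3,(255,0,0),-1)
cv2.imwrite("pics/ov.png",im)
E
```

```text
(no output)
```

View pics/ov.png

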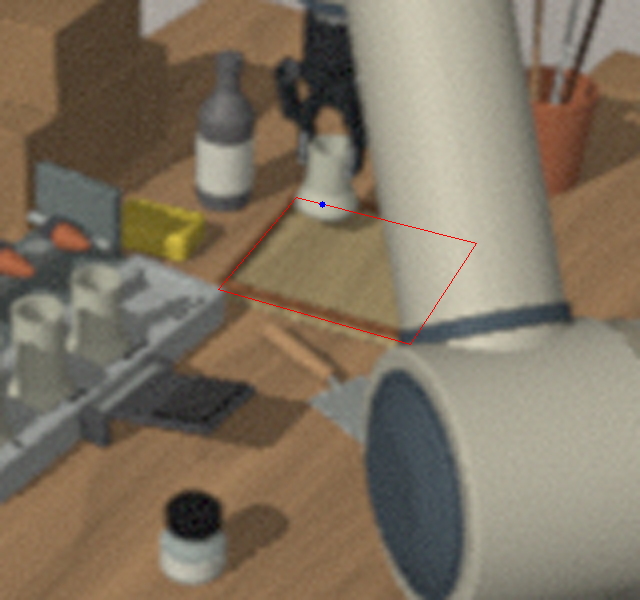

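```bash
python3 -m handwheel '0.5 0 6 0 0 0;0.5 0 12 0 0 0;0.5 0 18 0 0 0;0.5 0 22 0 0 0;0.5 0 24 0 0 0;0.5 0 24 0 0 0;0.5 0 24 0 0 0';python3 -m handwheel '0 0 1 0 0 0;0 0 1 0 0 0;0 0 1 0 0 0'
```

```text
time_s: 51.13
eef_pos: [0.5499, -0.3768, 0.0127]
tool_rot: [[0.0, 1.0, -0.001], [1.0, -0.0, 0.0], [0.0, -0.001, -1.0]]
force: [-0.1, 0.3, 0.2]
gripper_width: 0.0448
time_s: 51.38
eef_pos: [0.5499, -0.3768, 0.0126]
tool_rot: [[-0.0, 1.0, -0.001], [1.0, 0.0, -0.0], [-0.0, -0.001, -1.0]]
force: [-3.7, 4.2, 13.6]
gripper_width: 0.0446
```

Touchdown. Ease off a millimetre, release, raise, then go to cup 3.

```bash
python3 -m handwheel '0 0 -0.8 0 0 0;0 0 -0.8 0 0 0'; python3 -m handwheel '0 0 0 0 0 0;0 0 0 0 0 0;0 0 0 0 0 0;0 0 0 0 0 0;0 0 0 0 0 0' 0.2; python3 -m handwheel '0 0 -10 0 0 0;0 0 -25 0 0 0;0 0 -50 0 0 0;0 0 -85 0 0 0;0 0 -120 0 0 0;0 0 -150 0 0 0;0 0 -160 0 0 0;0 0 -160 0 0 0';python3 go.py 605.5,-52.7,172;python3 sv.py side 240 100 400 230 s42
```

```text
time_s: 51.55
eef_pos: [0.55, -0.377, 0.0127]
tool_rot: [[0.0, 1.0, -0.001], [1.0, -0.0, -0.0], [-0.0, -0.001, -1.0]]
force: [0.3, -0.6, 0.2]
gripper_width: 0.045
time_s: 51.97
eef_pos: [0.5499, -0.3769, 0.0126]
tool_rot: [[0.0, 1.0, -0.001], [1.0, -0.0, 0.0], [0.0, -0.001, -1.0]]
force: [-0.6, -0.1, 1.1]
gripper_width: 0.0683
time_s: 52.63
eef_pos: [0.5514, -0.378, 0.1767]
tool_rot: [[-0.0, 1.0, 0.004], [1.0, 0.0, -0.004], [-0.004, 0.004, -1.0]]
force: [-0.2, 0.1, -0.2]
gripper_width: 0.0683
t 52.63 pos [ 551.4 -378.   176.7] F [-0.2  0.1 -0.2] w 0.0683
rot [0.0036 0.0038 0.0001]
605.5,-52.7,172 -> [325.3  54.1   3.7]
```

View pics/s42.png

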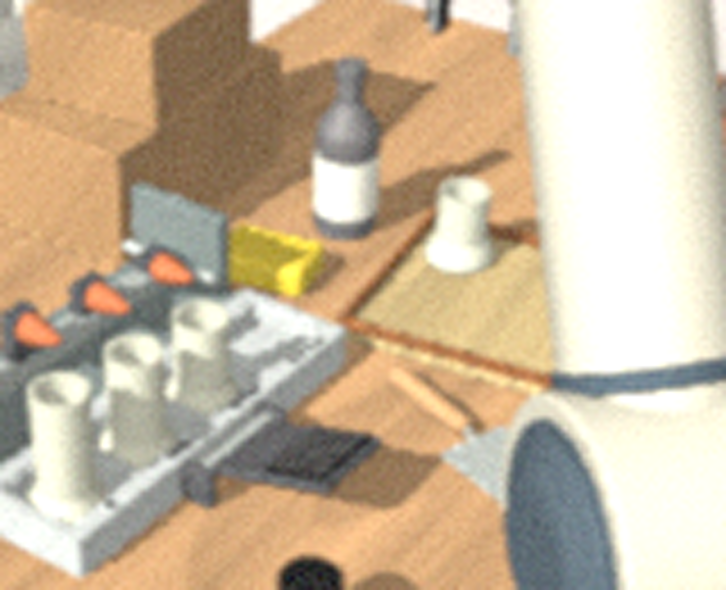

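```bash
python3 -m handwheel '12 0 0 0.004 0.004 0;40 0 0 0.004 0.004 0;76 4 0 0.004 0.004 0;112 10 0 0.004 0.004 0;148 18 0 0.004 0.004 0;184 26 0 0.004 0.004 0;220 34 0 0.004 0.004 0;256 42 0 0.004 0.004 0;288 50 0 0.004 0.004 0;312 54 0 0.004 0.004 0';python3 -m handwheel '10 0 0 0 0 0;13 0 0 0 0 0;13 0 0 0 0 0;13 0 0 0 0 0';  python3 go.py 605.5,-52.7,90
python3 sv.py top 240 110 520 290 t43
python3 - <<'E'
from h import *
D=np.load("t43.npy");cups(dict(cup1=(281,185),cup2=(311,185),cup4=(455,210)),D,half=14)
E
```

```text
time_s: 53.52
eef_pos: [0.6032, -0.0612, 0.1709]
tool_rot: [[-0.001, 1.0, -0.008], [1.0, 0.001, 0.005], [0.005, -0.008, -1.0]]
force: [0.2, -0.1, -0.7]
gripper_width: 0.0685
time_s: 53.85
eef_pos: [0.6035, -0.0527, 0.1721]
tool_rot: [[0.0, 1.0, -0.006], [1.0, -0.0, 0.004], [0.004, -0.006, -1.0]]
force: [0.3, -0.2, -0.5]
gripper_width: 0.0682
t 53.85 pos [603.5 -52.7 172.1] F [ 0.3 -0.2 -0.5] w 0.0682
rot [-0.0062 -0.0039 -0.0005]
605.5,-52.7,90 -> [-0.3  2.5 82. ]
cup1 ztop 0.1296 [606.1 117.5  23.3] ell [606.2 117.6] [44.4 45.3] 73
cup2 ztop 0.1152 [606.   31.6  23.1] ell [606.   31.7] [44.1 45.8] 75
cup4 ztop 0.0821 [ 550.9 -376.3   23.4] ell [ 550.5 -377. ] [44.6 46.3] 70
```

View pics/t43.png

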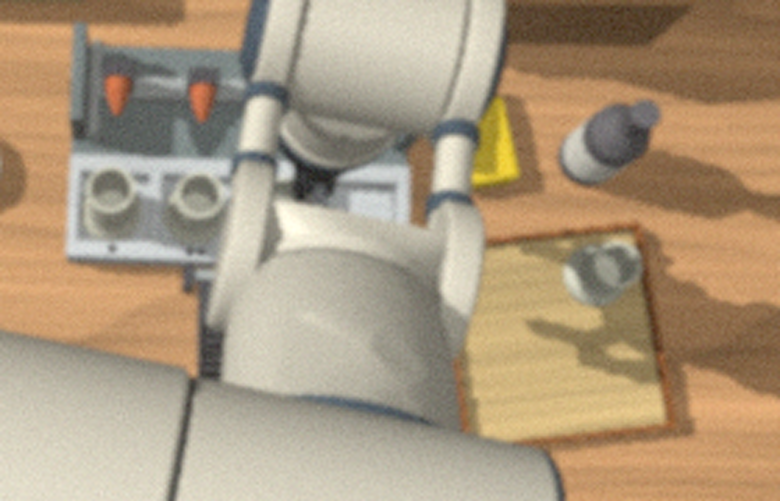

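```bash
python3 -m handwheel '0 1.5 8 -0.006 -0.004 0;0 1.5 24 -0.006 -0.004 0;0 1.5 48 -0.006 -0.004 0;0 1.5 68 -0.006 -0.004 0;0 1.5 81 -0.006 -0.004 0;0 1.5 86 -0.006 -0.004 0;0 1.5 86 -0.006 -0.004 0;0 1.5 86 -0.006 -0.004 0;0 1.5 86 -0.006 -0.004 0';python3 go.py 605.5,-52.7,21;python3 sv.py side 220 120 340 230 s44
```

```text
time_s: 54.65
eef_pos: [0.6058, -0.0521, 0.0876]
tool_rot: [[0.001, 1.0, 0.002], [1.0, -0.001, -0.0], [-0.0, 0.002, -1.0]]
force: [-1.1, -0.2, -0.7]
gripper_width: 0.0682
t 54.65 pos [605.8 -52.1  87.6] F [-1.1 -0.2 -0.7] w 0.0682
rot [ 0.0025  0.0003 -0.0005]
605.5,-52.7,21 -> [-0.6 -0.5 66.6]
```

View pics/s44.png

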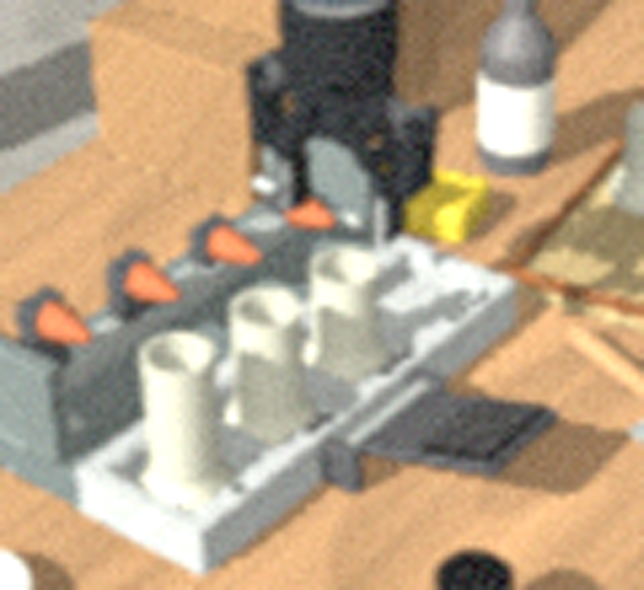

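```bash
python3 -m handwheel '0 -0.5 10 0.002 0 0;0 -0.5 22 0.002 0 0;0 -0.5 35 0.002 0 0;0 -0.5 48 0.002 0 0;0 -0.5 60 0.002 0 0;0 -0.5 66.5 0.002 0 0;0 -0.5 66.5 0.002 0 0;0 -0.5 66.5 0.002 0 0';python3 go.py; python3 -m handwheel '0 0 0 0 0 0;0 0 0 0 0 0;0 0 0 0 0 0;0 0 0 0 0 0;0 0 0 0 0 0;0 0 0 0 0 0;0 0 0 0 0 0' 0.7 40; python3 -m handwheel '0 0 -5 0 0 0;0 0 -12 0 0 0;0 0 -25 0 0 0;0 0 -45 0 0 0;0 0 -70 0 0 0;0 0 -95 0 0 0;0 0 -115 0 0 0;0 0 -125 0 0 0;0 0 -130 0 0 0;0 0 -130 0 0 0'; python3 go.py 441.6,-392,150;python3 sv.py side 220 100 370 230 s45
```

```text
time_s: 55.37
eef_pos: [0.6047, -0.0516, 0.02]
tool_rot: [[0.0, 1.0, -0.001], [1.0, -0.0, 0.0], [0.0, -0.001, -1.0]]
force: [-0.3, -0.6, -0.2]
gripper_width: 0.0679
t 55.37 pos [604.7 -51.6  20. ] F [-0.3 -0.6 -0.2] w 0.0679
rot [-0.0014 -0.0001 -0.    ]
time_s: 55.95
eef_pos: [0.6053, -0.0517, 0.021]
tool_rot: [[0.0, 1.0, 0.0], [1.0, -0.0, -0.0], [-0.0, 0.0, -1.0]]
force: [-1.0, -0.7, 5.9]
gripper_width: 0.0452
time_s: 56.78
eef_pos: [0.6051, -0.0516, 0.1509]
tool_rot: [[0.0, 1.0, 0.0], [1.0, -0.0, -0.0], [-0.0, 0.0, -1.0]]
force: [0.6, -0.6, -1.9]
gripper_width: 0.0455
t 56.78 pos [605.1 -51.6 150.9] F [ 0.6 -0.6 -1.9] w 0.0455
rot [ 0.0002  0.0002 -0.    ]
441.6,-392,150 -> [-340.4 -163.5    0.9]
```

View pics/s45.png

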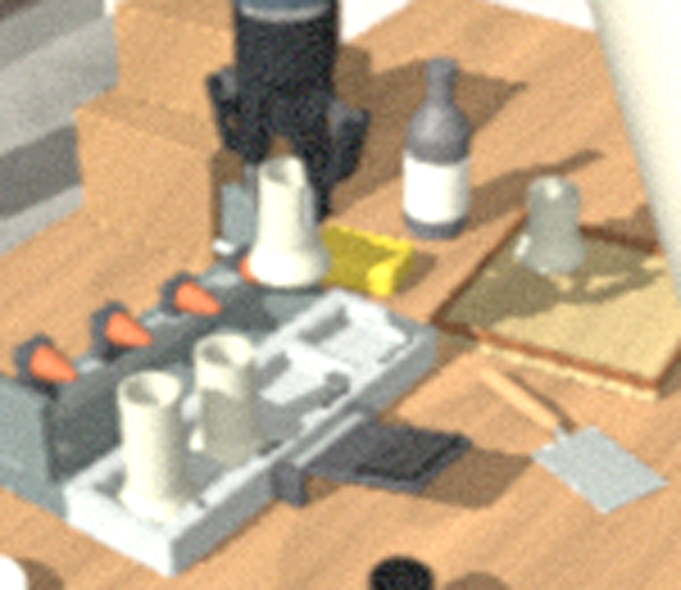

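```bash
python3 -m handwheel '-10 -5 0 0 0 0;-30 -15 0 0 0 0;-60 -29 0 0 0 0;-92 -44 0 0 0 0;-124 -60 0 0 0 0;-156 -75 0 0 0 0;-188 -90 0 0 0 0;-220 -106 0 0 0 0;-252 -121 0 0 0 0;-282 -136 0 0 0 0';python3 -m handwheel '-25 -12 0 0 0 0;-42 -20 0 0 0 0;-53 -25 0 0 0 0;-58 -28 0 0 0 0;-58 -28 0 0 0 0;-58 -28 0 0 0 0;-58 -28 0 0 0 0'; python3 go.py 441.6,-392,40
```

```text
time_s: 57.67
eef_pos: [0.4668, -0.3351, 0.149]
tool_rot: [[0.0, 1.0, -0.003], [1.0, -0.0, 0.001], [0.001, -0.003, -1.0]]
force: [0.9, -0.0, -1.8]
gripper_width: 0.0451
time_s: 58.25
eef_pos: [0.4413, -0.3904, 0.1501]
tool_rot: [[-0.001, 1.0, -0.001], [1.0, 0.001, 0.001], [0.001, -0.001, -1.0]]
force: [0.2, 0.2, -2.0]
gripper_width: 0.0449
t 58.25 pos [ 441.3 -390.4  150.1] F [ 0.2  0.2 -2. ] w 0.0449
rot [-0.0012 -0.0006  0.001 ]
441.6,-392,40 -> [ -1.6   0.5 110.1]
```

```bash
python3 -m handwheel '-1 0 8 0 0 0;-1 0 24 0 0 0;-1 0 46 0 0 0;-1 0 70 0 0 0;-1 0 90 0 0 0;-1 0 104 0 0 0;-1 0 110 0 0 0;-1 0 110 0 0 0;-1 0 110 0 0 0;-1 0 110 0 0 0';python3 go.py 441.6,-392,17;python3 sv.py side 240 100 420 250 s46;python3 sv.py top 360 130 520 290 t46
```

```text
time_s: 59.08
eef_pos: [0.4414, -0.3928, 0.0412]
tool_rot: [[-0.0, 1.0, -0.0], [1.0, 0.0, -0.001], [-0.001, -0.0, -1.0]]
force: [1.2, 0.1, -1.7]
gripper_width: 0.0452
t 59.08 pos [ 441.4 -392.8   41.2] F [ 1.2  0.1 -1.7] w 0.0452
rot [-0.      0.0011  0.0004]
441.6,-392,17 -> [ 0.9  0.3 24.2]
```

View pics/s46.png

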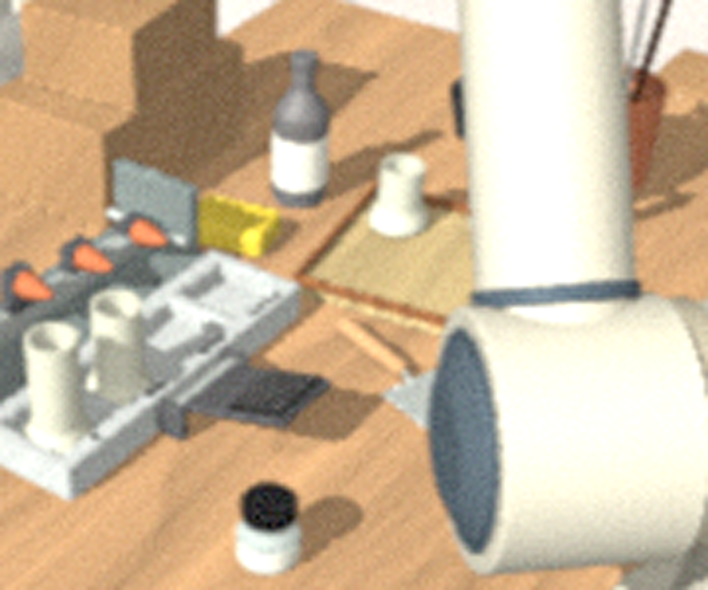

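View pics/t46.png

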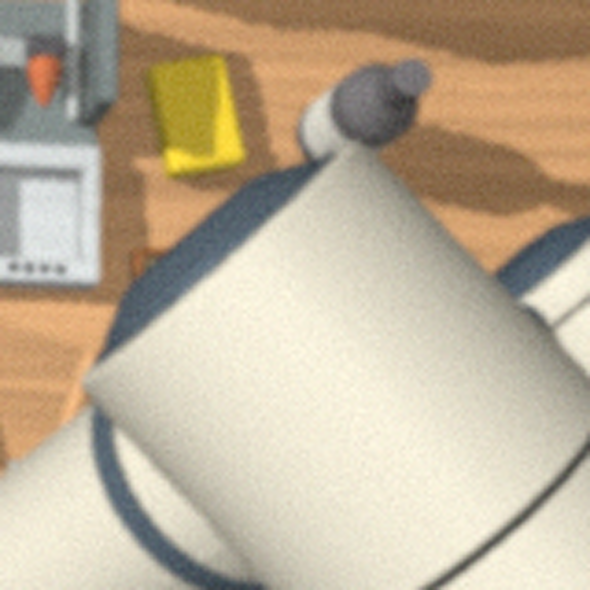

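```bash
python3 -m handwheel '0.5 0 6 0 0 0;0.5 0 12 0 0 0;0.5 0 18 0 0 0;0.5 0 22 0 0 0;0.5 0 23.5 0 0 0;0.5 0 23.5 0 0 0;0.5 0 23.5 0 0 0';python3 -m handwheel '0 0 1 0 0 0;0 0 1 0 0 0;0 0 1 0 0 0'
```

```text
time_s: 59.77
eef_pos: [0.4407, -0.3921, 0.0166]
tool_rot: [[0.0, 1.0, -0.001], [1.0, -0.0, 0.0], [0.0, -0.001, -1.0]]
force: [-0.3, -0.0, -2.1]
gripper_width: 0.0452
time_s: 60.02
eef_pos: [0.4409, -0.3922, 0.016]
tool_rot: [[0.0, 1.0, -0.001], [1.0, -0.0, -0.0], [-0.0, -0.001, -1.0]]
force: [-0.3, 0.7, 1.3]
gripper_width: 0.0449
```

```bash
python3 -m handwheel '0 0 0 0 0 0;0 0 0 0 0 0;0 0 0 0 0 0;0 0 0 0 0 0;0 0 0 0 0 0' 0.2; python3 -m handwheel '0 0 -10 0 0 0;0 0 -25 0 0 0;0 0 -50 0 0 0;0 0 -85 0 0 0;0 0 -120 0 0 0;0 0 -150 0 0 0;0 0 -160 0 0 0;0 0 -160 0 0 0';python3 go.py 605.8,31.7,175;
```

```text
time_s: 60.43
eef_pos: [0.4407, -0.3921, 0.0158]
tool_rot: [[0.0, 1.0, -0.001], [1.0, -0.0, -0.0], [-0.0, -0.001, -1.0]]
force: [-1.0, -1.0, -0.5]
gripper_width: 0.0683
time_s: 61.1
eef_pos: [0.442, -0.3932, 0.1794]
tool_rot: [[-0.0, 1.0, 0.003], [1.0, 0.0, -0.004], [-0.004, 0.003, -1.0]]
force: [0.0, -0.1, 0.5]
gripper_width: 0.0683
t 61.10 pos [ 442.  -393.2  179.4] F [ 0.  -0.1  0.5] w 0.0683
rot [0.0028 0.004  0.0001]
605.8,31.7,175 -> [424.9 163.8   3.2]
```

```bash
python3 -m handwheel '12 5 0 0.003 0.004 0;36 14 0 0.003 0.004 0;70 27 0 0.003 0.004 0;105 40 0 0.003 0.004 0;140 54 0 0.003 0.004 0;175 67 0 0.003 0.004 0;210 81 0 0.003 0.004 0;245 94 0 0.003 0.004 0;280 108 0 0.003 0.004 0;315 121 0 0.003 0.004 0';python3 -m handwheel '35 14 0 0 0 0;65 25 0 0 0 0;90 35 0 0 0 0;104 41 0 0 0 0;109 42 0 0 0 0;109 42 0 0 0 0;109 42 0 0 0 0';  python3 go.py 605.8,31.7,95
python3 sv.py top 240 110 520 290 t47
python3 - <<'E'
from h import *
D=np.load("t47.npy");cups(dict(cup1=(281,185),cup4=(455,210),cup3=(457,258)),D,half=15)
E
```

```text
time_s: 61.93
eef_pos: [0.5613, -0.0743, 0.1742]
tool_rot: [[-0.0, 1.0, -0.007], [1.0, 0.0, 0.005], [0.005, -0.007, -1.0]]
force: [0.4, -1.4, -0.0]
gripper_width: 0.0682
time_s: 62.52
eef_pos: [0.6031, 0.0314, 0.1753]
tool_rot: [[-0.0, 1.0, -0.005], [1.0, 0.0, 0.004], [0.004, -0.005, -1.0]]
force: [0.4, -0.9, -0.1]
gripper_width: 0.0684
t 62.52 pos [603.1  31.4 175.3] F [ 0.4 -0.9 -0.1] w 0.0684
rot [-0.0055 -0.0038  0.    ]
605.8,31.7,95 -> [-0.   3.1 80.2]
cup1 ztop 0.1277 [606.7 118.1  22.9] ell [607.  118.6] [41.5 45.6] 52
cup4 ztop 0.0828 [ 550.8 -377.3   23.9] ell [ 550.7 -377. ] [44.6 47.3] 83
cup3 ztop 0.0942 [ 432.7 -382.    17.4] ell [ 432.  -380.4] [14.1 33.8] 35
```

View pics/t47.png

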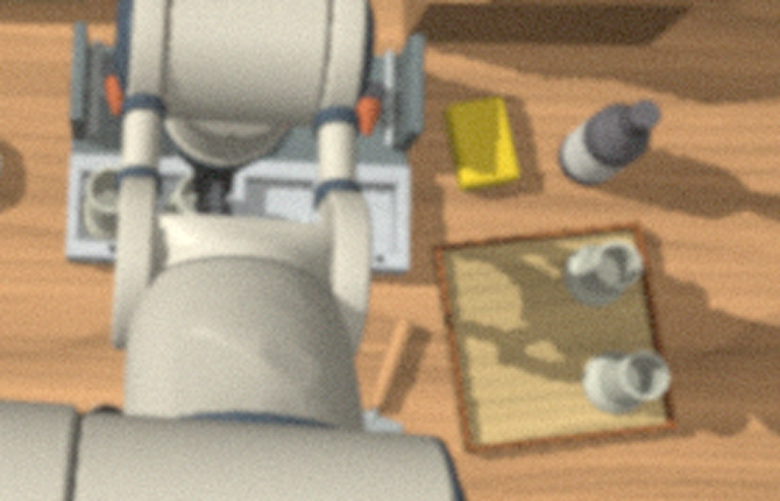

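```bash
python3 -m handwheel '0 2 8 -0.005 -0.004 0;0 2 24 -0.005 -0.004 0;0 2 44 -0.005 -0.004 0;0 2 60 -0.005 -0.004 0;0 2 70 -0.005 -0.004 0;0 2 73 -0.005 -0.004 0;0 2 73 -0.005 -0.004 0;0 2 73 -0.005 -0.004 0;0 2 73 -0.005 -0.004 0';python3 go.py 605.8,31.7,26;python3 sv.py side 200 110 320 230 s48
python3 - <<'E'
from h import *
D=np.load("t47.npy");cups(dict(cup3=(472,246)),D,half=15)
E
```

```text
time_s: 63.32
eef_pos: [0.6062, 0.0321, 0.1039]
tool_rot: [[0.0, 1.0, 0.003], [1.0, -0.0, -0.0], [-0.0, 0.003, -1.0]]
force: [-0.7, 0.1, 0.4]
gripper_width: 0.0685
t 63.32 pos [606.2  32.1 103.9] F [-0.7  0.1  0.4] w 0.0685
rot [ 0.0026  0.0001 -0.0002]
605.8,31.7,26 -> [-0.3 -0.6 77.9]
cup3 ztop 0.0966 [ 442.3 -392.2   23.5] ell [ 442.  -392.4] [44.9 46.4] 85
```

View pics/s48.png

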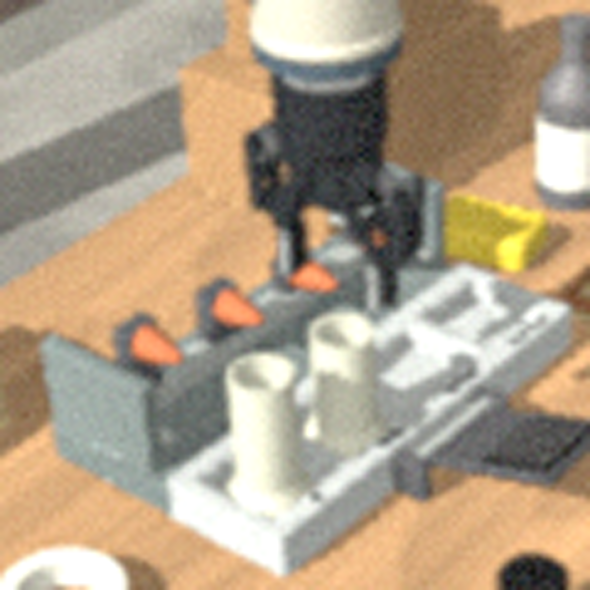

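```bash
python3 -m handwheel '0 0 10 0.002 0 0;0 0 24 0.002 0 0;0 0 40 0.002 0 0;0 0 55 0.002 0 0;0 0 70 0.002 0 0;0 0 77.5 0.002 0 0;0 0 77.5 0.002 0 0;0 0 77.5 0.002 0 0';python3 go.py; python3 -m handwheel '0 0 0 0 0 0;0 0 0 0 0 0;0 0 0 0 0 0;0 0 0 0 0 0;0 0 0 0 0 0;0 0 0 0 0 0;0 0 0 0 0 0' 0.7 40; python3 -m handwheel '0 0 -5 0 0 0;0 0 -12 0 0 0;0 0 -25 0 0 0;0 0 -45 0 0 0;0 0 -70 0 0 0;0 0 -95 0 0 0;0 0 -115 0 0 0;0 0 -125 0 0 0;0 0 -130 0 0 0;0 0 -130 0 0 0'; python3 go.py 534.8,-267.6,155;python3 sv.py side 220 100 370 230 s49
```

```text
time_s: 64.03
eef_pos: [0.6057, 0.0322, 0.0254]
tool_rot: [[0.0, 1.0, -0.001], [1.0, -0.0, 0.0], [0.0, -0.001, -1.0]]
force: [-0.1, 0.0, 0.8]
gripper_width: 0.0683
t 64.03 pos [605.7  32.2  25.4] F [-0.1  0.   0.8] w 0.0683
rot [-0.0014 -0.     -0.    ]
time_s: 64.62
eef_pos: [0.6063, 0.0322, 0.0264]
tool_rot: [[-0.0, 1.0, 0.001], [1.0, 0.0, -0.0], [-0.0, 0.001, -1.0]]
force: [-1.2, 0.2, 7.9]
gripper_width: 0.0452
time_s: 65.45
eef_pos: [0.6061, 0.0322, 0.1562]
tool_rot: [[-0.0, 1.0, 0.0], [1.0, 0.0, -0.0], [-0.0, 0.0, -1.0]]
force: [-0.1, 0.8, -2.7]
gripper_width: 0.0452
t 65.45 pos [606.1  32.2 156.2] F [-0.1  0.8 -2.7] w 0.0452
rot [0.0002 0.0001 0.    ]
534.8,-267.6,155 -> [-299.8  -71.3    1.2]
```

View pics/s49.png

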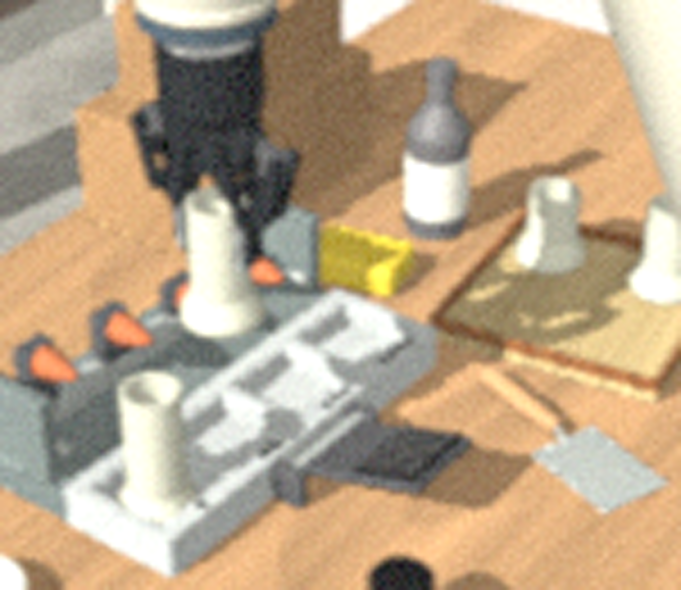

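```bash
python3 -m handwheel '-10 -2 0 0 0 0;-30 -7 0 0 0 0;-60 -14 0 0 0 0;-92 -22 0 0 0 0;-124 -30 0 0 0 0;-156 -37 0 0 0 0;-188 -45 0 0 0 0;-220 -52 0 0 0 0;-250 -60 0 0 0 0;-275 -66 0 0 0 0';python3 -m handwheel '-15 -4 0 0 0 0;-22 -6 0 0 0 0;-25 -6 0 0 0 0;-25 -6 0 0 0 0;-25 -6 0 0 0 0;-25 -6 0 0 0 0'; python3 go.py 534.8,-267.6,45;python3 sv.py side 240 100 400 240 s50
```

```text
time_s: 66.33
eef_pos: [0.538, -0.245, 0.1541]
tool_rot: [[0.001, 1.0, -0.003], [1.0, -0.001, 0.001], [0.001, -0.003, -1.0]]
force: [0.1, 0.6, -2.6]
gripper_width: 0.0454
time_s: 66.83
eef_pos: [0.534, -0.2667, 0.1553]
tool_rot: [[-0.001, 1.0, -0.001], [1.0, 0.001, 0.0], [0.0, -0.001, -1.0]]
force: [-0.1, 0.2, -2.4]
gripper_width: 0.045
t 66.83 pos [ 534.  -266.7  155.3] F [-0.1  0.2 -2.4] w 0.0450
rot [-0.0013 -0.0004  0.0011]
534.8,-267.6,45 -> [ -1.    0.9 110.3]
```

View pics/s50.png

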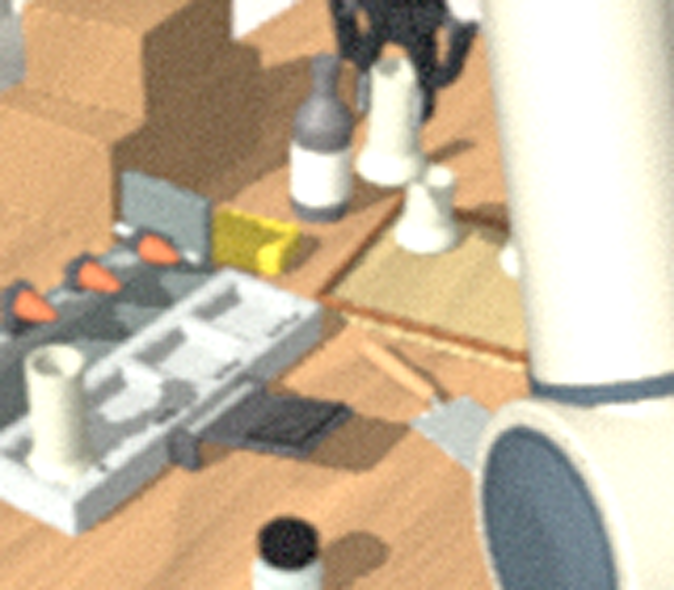

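```bash
python3 -m handwheel '0 0 8 0 0 0;0 0 24 0 0 0;0 0 46 0 0 0;0 0 70 0 0 0;0 0 90 0 0 0;0 0 104 0 0 0;0 0 110 0 0 0;0 0 110 0 0 0;0 0 110 0 0 0;0 0 110 0 0 0';python3 go.py 534.8,-267.6,21;python3 sv.py side 240 100 400 240 s51
```

```text
time_s: 67.72
eef_pos: [0.5343, -0.268, 0.0464]
tool_rot: [[-0.0, 1.0, 0.0], [1.0, 0.0, -0.001], [-0.001, 0.0, -1.0]]
force: [0.3, 0.0, -1.8]
gripper_width: 0.0455
t 67.72 pos [ 534.3 -268.    46.4] F [ 0.3  0.  -1.8] w 0.0455
rot [0.0002 0.0008 0.0001]
534.8,-267.6,21 -> [ 0.4  0.5 25.4]
```

View pics/s51.png

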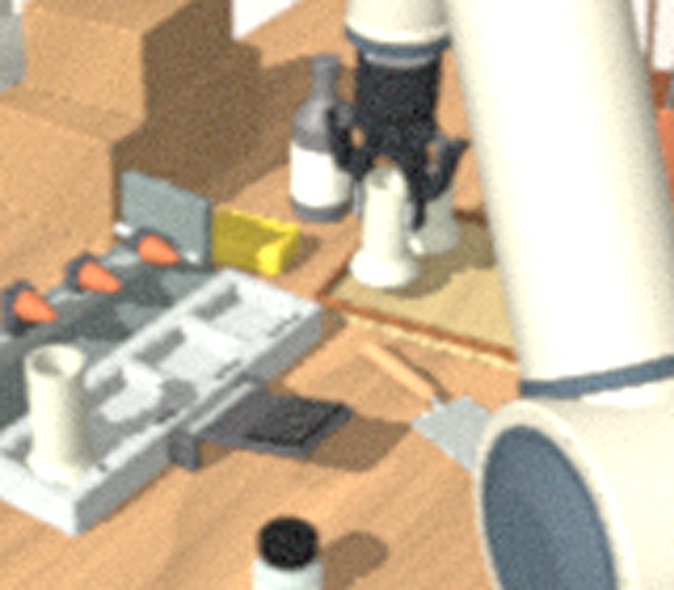

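```bash
python3 -m handwheel '0 0 6 0 0 0;0 0 12 0 0 0;0 0 18 0 0 0;0 0 22 0 0 0;0 0 24 0 0 0;0 0 24 0 0 0;0 0 24 0 0 0';python3 -m handwheel '0 0 1 0 0 0;0 0 1 0 0 0;0 0 1 0 0 0'
```

```text
time_s: 68.35
eef_pos: [0.5336, -0.2678, 0.0213]
tool_rot: [[0.0, 1.0, -0.001], [1.0, -0.0, 0.0], [0.0, -0.001, -1.0]]
force: [0.5, -0.1, -2.3]
gripper_width: 0.0452
time_s: 68.6
eef_pos: [0.5337, -0.2679, 0.0212]
tool_rot: [[-0.0, 1.0, -0.001], [1.0, 0.0, -0.0], [-0.0, -0.001, -1.0]]
force: [-4.9, 1.4, 13.5]
gripper_width: 0.0452
```

```bash
python3 -m handwheel '0 0 -0.7 0 0 0;0 0 -0.7 0 0 0'; python3 -m handwheel '0 0 0 0 0 0;0 0 0 0 0 0;0 0 0 0 0 0;0 0 0 0 0 0;0 0 0 0 0 0' 0.2; python3 -m handwheel '0 0 -10 0 0 0;0 0 -25 0 0 0;0 0 -50 0 0 0;0 0 -85 0 0 0;0 0 -120 0 0 0;0 0 -150 0 0 0;0 0 -165 0 0 0;0 0 -165 0 0 0';python3 go.py 606.7,117.5,185;python3 sv.py side 200 100 400 240 s52
```

```text
time_s: 68.77
eef_pos: [0.5338, -0.2678, 0.0213]
tool_rot: [[0.0, 1.0, -0.001], [1.0, -0.0, -0.0], [-0.0, -0.001, -1.0]]
force: [-1.2, -0.1, 1.2]
gripper_width: 0.0452
time_s: 69.18
eef_pos: [0.5337, -0.2678, 0.0212]
tool_rot: [[0.0, 1.0, -0.001], [1.0, -0.0, -0.0], [-0.0, -0.001, -1.0]]
force: [-0.6, -0.8, 0.4]
gripper_width: 0.0686
time_s: 69.85
eef_pos: [0.5355, -0.2688, 0.191]
tool_rot: [[-0.0, 1.0, 0.005], [1.0, 0.0, -0.004], [-0.004, 0.005, -1.0]]
force: [0.1, -0.3, 0.3]
gripper_width: 0.0685
t 69.85 pos [ 535.5 -268.8  191. ] F [ 0.1 -0.3  0.3] w 0.0685
rot [0.0047 0.0036 0.    ]
606.7,117.5,185 -> [386.3  71.2   4.9]
```

View pics/s52.png

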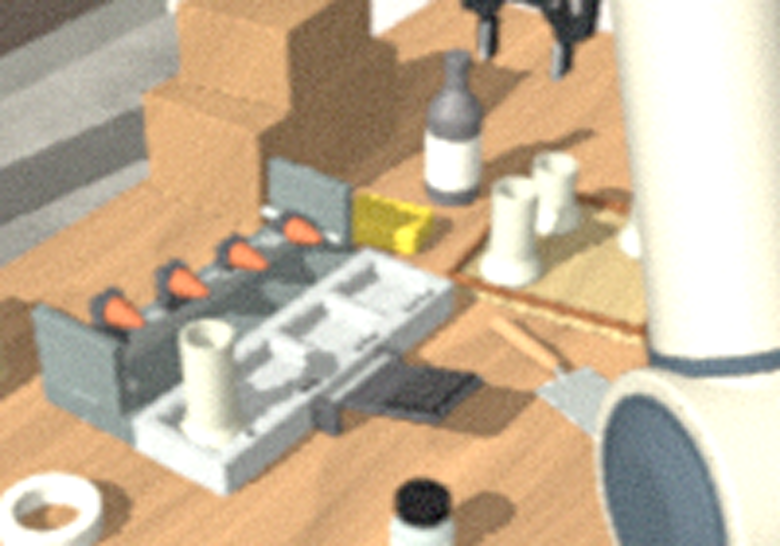

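Cup 2 is standing in the tray. Now cup 1.

```bash
python3 -m handwheel '12 2 0 0.005 0.004 0;36 6 0 0.005 0.004 0;72 13 0 0.005 0.004 0;108 20 0 0.005 0.004 0;144 27 0 0.005 0.004 0;180 34 0 0.005 0.004 0;216 40 0 0.005 0.004 0;252 46 0 0.005 0.004 0;288 53 0 0.005 0.004 0;324 60 0 0.005 0.004 0';python3 -m handwheel '28 6 0 0 0 0;46 9 0 0 0 0;57 11 0 0 0 0;61 11.5 0 0 0 0;61 11.5 0 0 0 0;61 11.5 0 0 0 0';  python3 go.py 606.7,117.5,100
python3 sv.py top 240 110 520 290 t53;python3 sv.py side 180 110 320 230 s53
python3 - <<'E'
from h import *
D=np.load("t53.npy");cups(dict(cup4=(455,210),cup3=(472,246),cup2=(414,210)),D,half=15)
E
```

```text
time_s: 70.73
eef_pos: [0.5927, 0.0588, 0.1849]
tool_rot: [[-0.0, 1.0, -0.009], [1.0, 0.0, 0.004], [0.004, -0.009, -1.0]]
force: [1.1, -1.3, -0.5]
gripper_width: 0.0685
time_s: 71.23
eef_pos: [0.6049, 0.1164, 0.1859]
tool_rot: [[0.0, 1.0, -0.007], [1.0, -0.0, 0.004], [0.004, -0.007, -1.0]]
force: [0.1, -0.5, -0.6]
gripper_width: 0.0683
t 71.23 pos [604.9 116.4 185.9] F [ 0.1 -0.5 -0.6] w 0.0683
rot [-0.0069 -0.0036 -0.0004]
606.7,117.5,100 -> [ 0.8  2.3 85.9]
cup4 ztop 0.0821 [ 550.6 -376.6   23.5] ell [ 550.7 -376.9] [44.9 46. ] 82
cup3 ztop 0.0957 [ 442.3 -392.2   23.6] ell [ 441.7 -392.4] [44.6 46.4] 92
cup2 ztop 0.1099 [ 534.8 -267.4   23.2] ell [ 534.3 -266.5] [41.7 45.7] 62
```

View pics/t53.png

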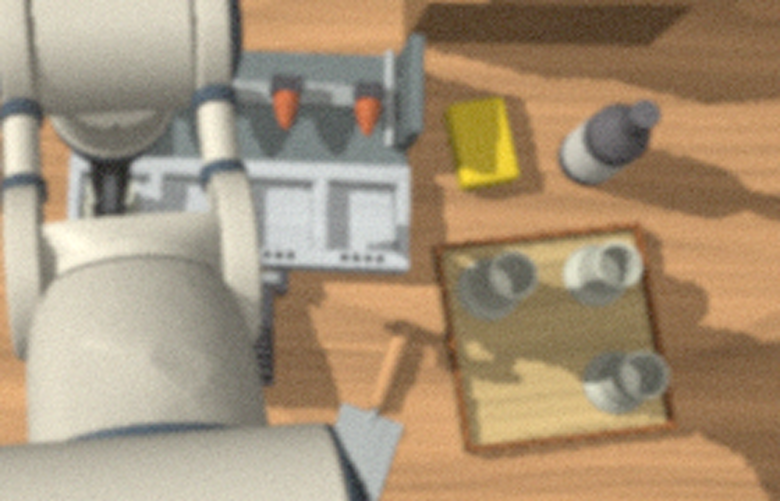

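View pics/s53.png

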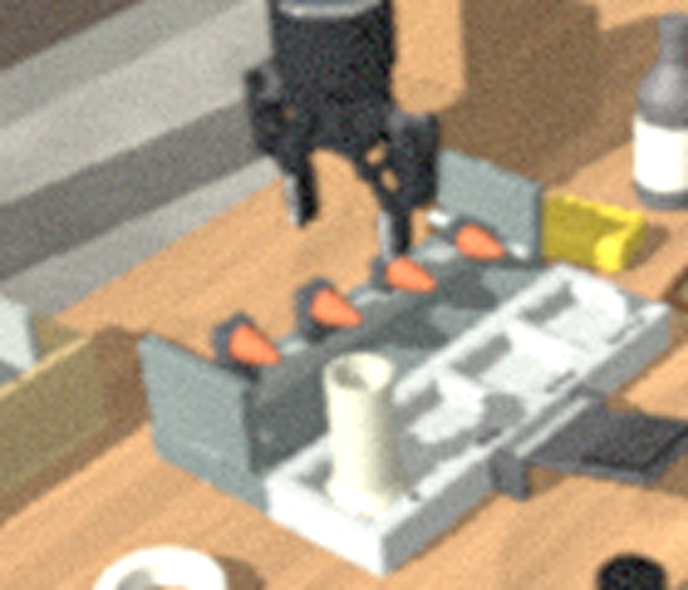

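```bash
python3 -m handwheel '0.5 1.5 8 -0.007 -0.004 0;0.5 1.5 24 -0.007 -0.004 0;0.5 1.5 44 -0.007 -0.004 0;0.5 1.5 60 -0.007 -0.004 0;0.5 1.5 68 -0.007 -0.004 0;0.5 1.5 70 -0.007 -0.004 0;0.5 1.5 70 -0.007 -0.004 0;0.5 1.5 70 -0.007 -0.004 0';python3 go.py 606.7,117.5,34;python3 sv.py side 180 110 320 230 s54
```

```text
time_s: 72.0
eef_pos: [0.6069, 0.1177, 0.1172]
tool_rot: [[0.0, 1.0, 0.002], [1.0, -0.0, 0.0], [0.0, 0.002, -1.0]]
force: [0.8, 0.6, -0.3]
gripper_width: 0.0684
t 72.00 pos [606.9 117.7 117.2] F [ 0.8  0.6 -0.3] w 0.0684
rot [ 0.0021 -0.0001 -0.0004]
606.7,117.5,34 -> [-0.3 -0.4 83.2]
```

View pics/s54.png

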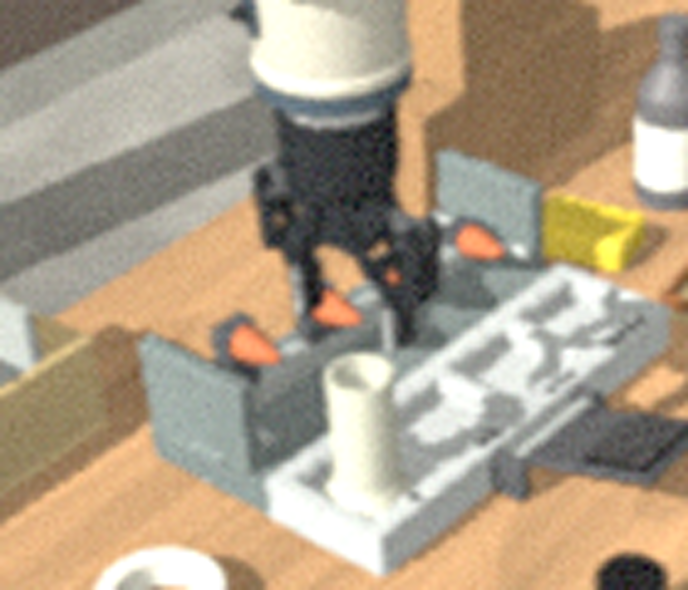

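```bash
python3 -m handwheel '0 0 10 0.002 0 0;0 0 24 0.002 0 0;0 0 40 0.002 0 0;0 0 55 0.002 0 0;0 0 70 0.002 0 0;0 0 80 0.002 0 0;0 0 83 0.002 0 0;0 0 83 0.002 0 0;0 0 83 0.002 0 0';python3 go.py; python3 -m handwheel '0 0 0 0 0 0;0 0 0 0 0 0;0 0 0 0 0 0;0 0 0 0 0 0;0 0 0 0 0 0;0 0 0 0 0 0;0 0 0 0 0 0' 0.7 40; python3 -m handwheel '0 0 -5 0 0 0;0 0 -12 0 0 0;0 0 -25 0 0 0;0 0 -45 0 0 0;0 0 -70 0 0 0;0 0 -95 0 0 0;0 0 -120 0 0 0;0 0 -135 0 0 0;0 0 -140 0 0 0;0 0 -140 0 0 0'; python3 go.py 426,-283.2,174;python3 sv.py side 180 100 330 230 s55
```

```text
time_s: 72.8
eef_pos: [0.6069, 0.1181, 0.0338]
tool_rot: [[-0.0, 1.0, -0.0], [1.0, 0.0, 0.0], [0.0, -0.0, -1.0]]
force: [-0.9, 0.2, -1.1]
gripper_width: 0.0682
t 72.80 pos [606.9 118.1  33.8] F [-0.9  0.2 -1.1] w 0.0682
rot [-0.0004 -0.0001  0.    ]
time_s: 73.38
eef_pos: [0.607, 0.1181, 0.0343]
tool_rot: [[0.0, 1.0, 0.0], [1.0, -0.0, 0.0], [0.0, 0.0, -1.0]]
force: [-1.8, 0.8, 5.5]
gripper_width: 0.045
time_s: 74.22
eef_pos: [0.6071, 0.1181, 0.1748]
tool_rot: [[0.0, 1.0, 0.001], [1.0, -0.0, 0.0], [0.0, 0.001, -1.0]]
force: [-0.4, 0.0, -2.7]
gripper_width: 0.045
t 74.22 pos [607.1 118.1 174.8] F [-0.4  0.  -2.7] w 0.0450
rot [ 0.0012 -0.0002 -0.    ]
426,-283.2,174 -> [-401.3 -181.1    0.5]
```

View pics/s55.png

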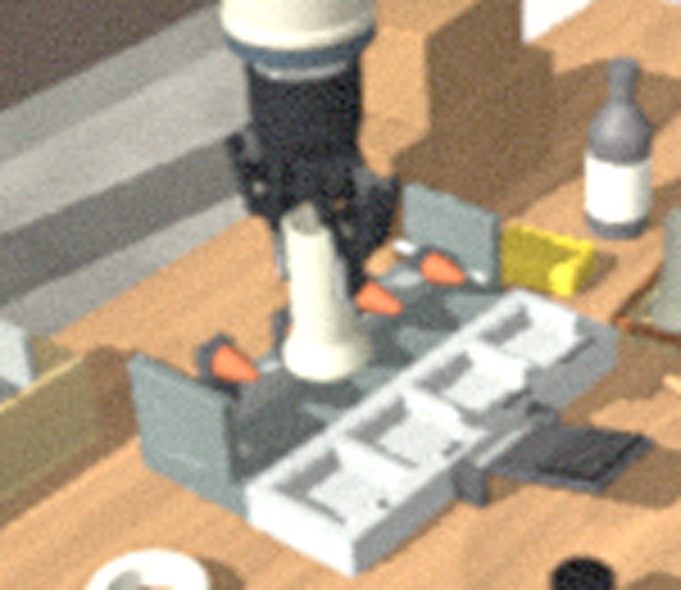

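```bash
python3 -m handwheel '-10 -5 0 0 0 0;-30 -14 0 0 0 0;-62 -28 0 0 0 0;-95 -43 0 0 0 0;-128 -58 0 0 0 0;-161 -73 0 0 0 0;-194 -88 0 0 0 0;-227 -103 0 0 0 0;-260 -118 0 0 0 0;-293 -133 0 0 0 0';python3 -m handwheel '-32 -14 0 0 0 0;-60 -27 0 0 0 0;-82 -37 0 0 0 0;-97 -44 0 0 0 0;-105 -47 0 0 0 0;-108 -48 0 0 0 0;-108 -48 0 0 0 0;-108 -48 0 0 0 0;-108 -48 0 0 0 0'; python3 go.py 426,-283.2,54
```

```text
time_s: 75.1
eef_pos: [0.4714, -0.1762, 0.1722]
tool_rot: [[-0.0, 1.0, -0.003], [1.0, 0.0, 0.001], [0.001, -0.003, -1.0]]
force: [0.6, -0.5, -2.7]
gripper_width: 0.0452
time_s: 75.85
eef_pos: [0.4259, -0.282, 0.1733]
tool_rot: [[-0.001, 1.0, -0.001], [1.0, 0.001, 0.001], [0.001, -0.001, -1.0]]
force: [0.5, -0.2, -2.8]
gripper_width: 0.0451
t 75.85 pos [ 425.9 -282.   173.3] F [ 0.5 -0.2 -2.8] w 0.0451
rot [-0.0013 -0.0005  0.001 ]
426,-283.2,54 -> [ -1.3   0.3 119.3]
```

```bash
python3 -m handwheel '-0.5 0 8 0 0 0;-0.5 0 24 0 0 0;-0.5 0 46 0 0 0;-0.5 0 72 0 0 0;-0.5 0 95 0 0 0;-0.5 0 111 0 0 0;-0.5 0 118 0 0 0;-0.5 0 118 0 0 0;-0.5 0 118 0 0 0;-0.5 0 118 0 0 0';python3 go.py 426,-283.2,29;python3 sv.py side 240 100 400 240 s56;python3 sv.py top 360 130 520 290 t56
```

```text
time_s: 76.68
eef_pos: [0.4261, -0.2838, 0.0564]
tool_rot: [[-0.0, 1.0, 0.0], [1.0, 0.0, -0.001], [-0.001, 0.0, -1.0]]
force: [-0.1, -0.3, -1.6]
gripper_width: 0.045
t 76.68 pos [ 426.1 -283.8   56.4] F [-0.1 -0.3 -1.6] w 0.0450
rot [0.0001 0.0009 0.0003]
426,-283.2,29 -> [ 0.6 -0.1 27.4]
```

View pics/s56.png

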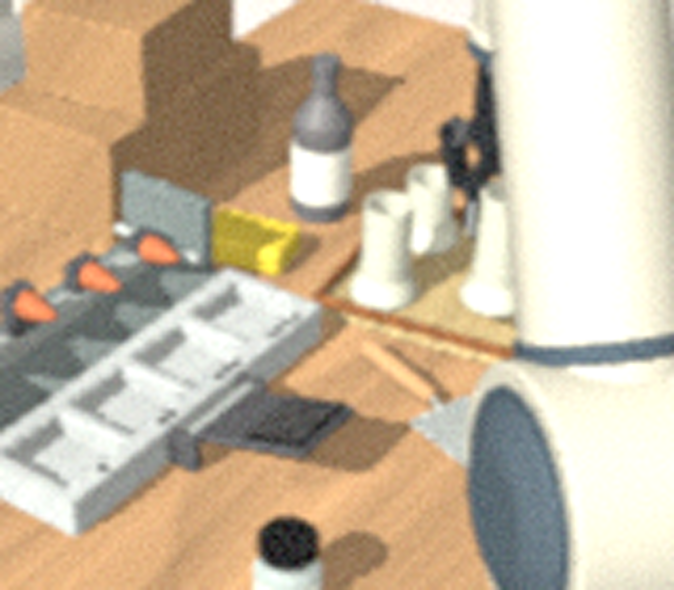

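```bash
python3 -m handwheel '0.5 0 6 0 0 0;0.5 0 12 0 0 0;0.5 0 18 0 0 0;0.5 0 23 0 0 0;0.5 0 26 0 0 0;0.5 0 26 0 0 0;0.5 0 26 0 0 0';python3 -m handwheel '0 0 1 0 0 0;0 0 1 0 0 0;0 0 1 0 0 0'
```

```text
time_s: 77.37
eef_pos: [0.4253, -0.2829, 0.0291]
tool_rot: [[0.0, 1.0, -0.001], [1.0, -0.0, 0.0], [0.0, -0.001, -1.0]]
force: [-0.1, -0.8, -2.5]
gripper_width: 0.045
time_s: 77.62
eef_pos: [0.4256, -0.2831, 0.0286]
tool_rot: [[-0.0, 1.0, -0.001], [1.0, 0.0, -0.0], [-0.0, -0.001, -1.0]]
force: [-2.3, 0.0, 1.7]
gripper_width: 0.0451
```

```bash
python3 -m handwheel '0 0 0 0 0 0;0 0 0 0 0 0;0 0 0 0 0 0;0 0 0 0 0 0;0 0 0 0 0 0' 0.2; python3 -m handwheel '0 0 -10 0 0 0;0 0 -25 0 0 0;0 0 -50 0 0 0;0 0 -85 0 0 0;0 0 -120 0 0 0;0 0 -150 0 0 0;0 0 -170 0 0 0;0 0 -170 0 0 0';python3 -m handwheel '12 0 0 0 0 0;36 0 0 0 0 0;70 0 0 0 0 0;105 0 0 0 0 0;140 0 0 0 0 0;175 0 0 0 0 0;210 0 0 0 0 0;245 0 0 0 0 0;280 0 0 0 0 0;310 0 0 0 0 0';python3 -m handwheel '0 0 0 0 0 0;0 0 0 0 0 0;0 0 0 0 0 0';python3 go.py
python3 sv.py top 0 0 560 420 t57;python3 sv.py side 0 0 560 420 s57
python3 - <<'E'
from h import *
D=np.load("t57.npy")
r=cups(dict(cup4=(455,210),cup3=(472,246),cup2=(414,210),cup1=(423,258)),D,half=16)
c=np.array([488.2,-329.8]);a=np.radians(8.175);e1=np.array([np.cos(a),np.sin(a)]);e2=np.array([-np.sin(a),np.cos(a)])
for k,v in r.items(): d=np.array(v[:2])-c;print(k,(d@e1).round(1),(d@e2).round(1))
E
```

```text
time_s: 78.03
eef_pos: [0.4255, -0.283, 0.0285]
tool_rot: [[0.0, 1.0, -0.001], [1.0, -0.0, -0.0], [-0.0, -0.001, -1.0]]
force: [0.1, 0.7, 0.2]
gripper_width: 0.0681
time_s: 78.7
eef_pos: [0.4273, -0.2843, 0.2035]
tool_rot: [[-0.0, 1.0, 0.004], [1.0, 0.0, -0.005], [-0.005, 0.004, -1.0]]
force: [0.1, -0.3, 1.2]
gripper_width: 0.0679
time_s: 79.53
eef_pos: [0.424, 0.0296, 0.1979]
tool_rot: [[-0.0, 1.0, -0.003], [1.0, 0.0, 0.0], [0.0, -0.003, -1.0]]
force: [0.0, -0.3, 0.4]
gripper_width: 0.0679
time_s: 79.78
eef_pos: [0.425, 0.0272, 0.1981]
tool_rot: [[-0.001, 1.0, -0.002], [1.0, 0.001, -0.0], [-0.0, -0.002, -1.0]]
force: [0.3, -0.7, -0.2]
gripper_width: 0.0684
t 79.78 pos [425.   27.2 198.1] F [ 0.3 -0.7 -0.2] w 0.0684
rot [-0.002   0.      0.0009]
cup4 ztop 0.0825 [ 550.5 -377.6   23.7] ell [ 550.7 -377.1] [44.7 46.2] 85
cup3 ztop 0.0959 [ 442.4 -392.3   23.7] ell [ 441.9 -392.6] [44.8 47. ] 91
cup2 ztop 0.1109 [ 534.4 -266.    23.2] ell [ 533.9 -265.7] [42.1 46.3] 58
cup1 ztop 0.1235 [ 426.3 -283.3   23.3] ell [ 425.4 -283.8] [42.9 47.5] 55
cup4 54.9 -56.2
cup3 -54.2 -55.3
cup2 54.8 56.6
cup1 -54.7 54.8
```

View pics/t57.png

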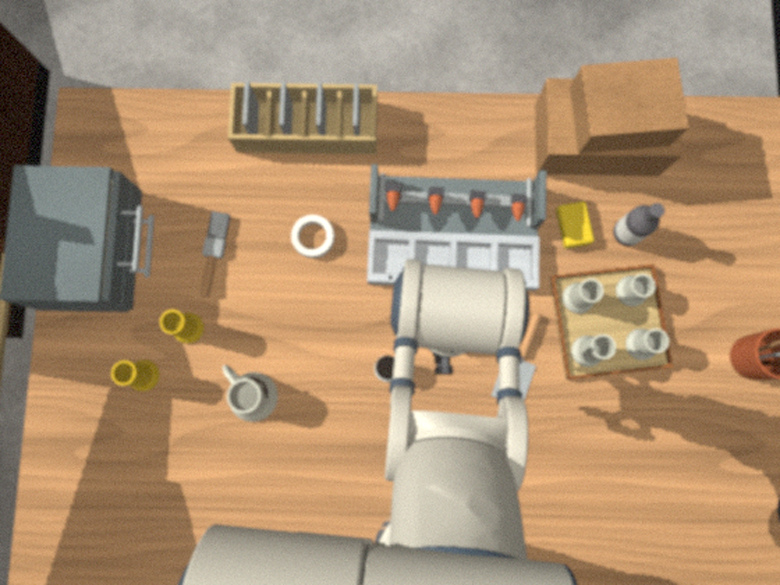

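View pics/s57.png

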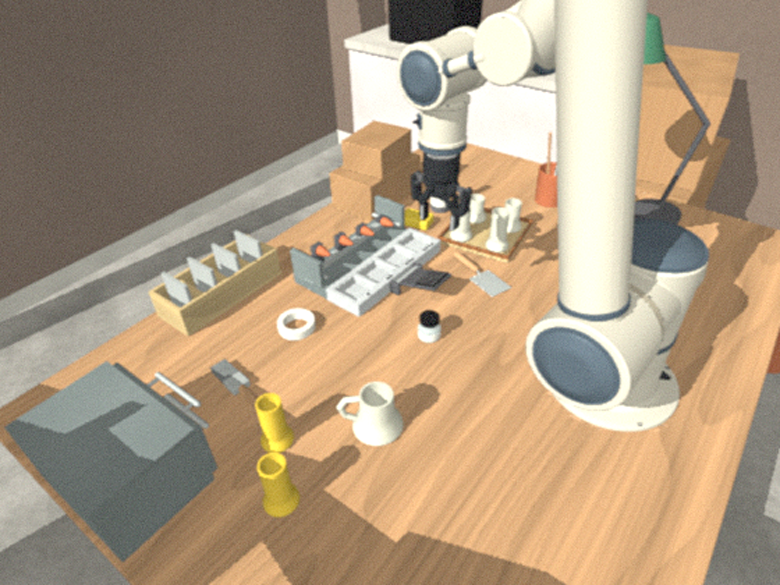

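The final pictures show all four cups upright in the tray at about ±55 mm from its centre lines. The pockets are empty, the treadle is up, the bystanders haven't moved, and the arm is clear.

```bash
python3 -c "
from rig import robot
print(robot.job_done())"
```

```text
the job is handed in; nothing more can be done
None
```

The job is handed in, finished at about 80 s of the 210 s allowed. All four cups were there. I loaded cups 1 to 4 into pockets 1 to 4 in order and pressed the treadle to its stop. I held it there at about 31 N for over a second, with all four pads against the cups. I then let the treadle spring back and stood every cup in the drying tray. The hand-in gives no verdict, so what follows are my own checks.

**Last checks (camera):**
- **Cups:** all four stand upright in the tray with their centres 54–57 mm from its centre lines (limit 75 mm). Rim heights fit feet resting on the tray floor, within the +1 to +3 mm bias the depth readings showed throughout.
- **Rest of the bench:** the pockets are empty, the treadle looks up, and the gripper touches nothing. I saw no bystander moved, judging by eye rather than by measurement. None of the cups was knocked aside.

**What disagreed or was not fully checked:**
- **Fingertip height:** the side camera showed the fingertips roughly 35–40 mm higher than the reported TCP height. I set heights from the images and felt for contact by force instead.
- **Treadle travel:** it sank about 31–32 mm in reported height before the stop, against the 27 mm stated.
- **Cup 4 before printing:** the arm partly hid it from the top camera, so I judged its seating from its rim height and the contact force.

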